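# Decant the drawer knobs and hang the scoop away

## Task

Use the hand scoop to move every wooden knob out of the long grey stock bin into the white tub; do not handle the knobs with the fingers. Once the bin is empty, hang the scoop away: take the S-hook off the rail, pass its lower end through the hole in the end of the scoop's handle, lift the scoop on it, and hook it back over the rail so that the scoop hangs there. Leave the tins, nail jar, paint stick, tray liner and level where they are.

Things in the scene. Friction and masses are not known exactly. Their poses are not given: they have to be found in the camera images.
- bin: Grey plastic shelf bin, fixed, long and narrow, 76 wide (its y), walls and floor 4 thick. Origin on the table. Inside, the flat floor runs from x = -116 (front, towards the robot) to x = +92 and is 68 wide; the front wall is 14 high; the back wall leans out 35 degrees from upright, up to 52 high at x = +126; side walls 36 high, from x = +45 on 52 high.
- tub: White plastic open tub, loose, 0.35 kg: 170 (its x) by 140 (its y), 55 high, walls and floor 4 thick. Origin under its centre.
- knob0: Wooden ball knob, 24 mm in diameter, about 10 g; origin at its centre. 6 to 9 knobs are present, all in the bin at the start; absent ones give None.
- knob1: Wooden ball knob, 24 mm in diameter, about 10 g; origin at its centre. 6 to 9 knobs are present, all in the bin at the start; absent ones give None.
- knob2: Wooden ball knob, 24 mm in diameter, about 10 g; origin at its centre. 6 to 9 knobs are present, all in the bin at the start; absent ones give None.
- knob3: Wooden ball knob, 24 mm in diameter, about 10 g; origin at its centre. 6 to 9 knobs are present, all in the bin at the start; absent ones give None.
- knob4: Wooden ball knob, 24 mm in diameter, about 10 g; origin at its centre. 6 to 9 knobs are present, all in the bin at the start; absent ones give None.
- knob5: Wooden ball knob, 24 mm in diameter, about 10 g; origin at its centre. 6 to 9 knobs are present, all in the bin at the start; absent ones give None.
- knob6: Wooden ball knob, 24 mm in diameter, about 10 g; origin at its centre. 6 to 9 knobs are present, all in the bin at the start; absent ones give None.
- knob7: Wooden ball knob, 24 mm in diameter, about 10 g; origin at its centre. 6 to 9 knobs are present, all in the bin at the start; absent ones give None.
- knob8: Wooden ball knob, 24 mm in diameter, about 10 g; origin at its centre. 6 to 9 knobs are present, all in the bin at the start; absent ones give None.
- scoop: Aluminium hand scoop, loose, 0.16 kg, stands level on its bowl, handle in the air. Origin under the bowl's centre, x to its open nose, z up. Bowl 50 long, 60 wide, floor 2.5, back wall 44 high, sides 38 high in the back half, tapering to none 11 mm before the nose. Straight handle from the back wall (z = 44) to -x, rising 20 degrees: black grip 22 wide, 10 thick, 70 long, middle at (-58, 0, 56), then a plate with a hole.
- scoop_hole (a point): Centre of the 15 mm hole in the handle's end plate (5 thick, 28 wide): (-104, 0, 73) mm in the scoop's frame, 12.5 from the handle's end; hole axis across the plate, 20 degrees off the scoop's z.
- rail: Chrome rail, fixed: a round bar 10 mm in diameter, 310 mm above the table, along its y, 320 long, on two 14 mm posts at y = +-150. Origin on the table under the bar's middle. At y = -105 a filling knife hangs on a hook of its own and is fixed: leave it.
- shook: Loose S-hook, 5 mm steel wire, 109 tall, 45 wide, 30 g. Origin at its centre, flat in its x-z plane. Wire line: upper tip (20,0,32), loop of radius 20 over the top (0,0,52) to (-16,0,19.5); straight shank to (16,0,-19.5); loop of radius 20 round the bottom (0,0,-52) to the lower tip (-20,0,-32), which points up. Hung, its x is the rail's x: upper tip beyond the bar, lower tip on the robot's side.
- shook_low (a point): Wire centre at the bottom of the S-hook's lower loop, where a load hangs: (0, 0, -52) mm in the hook's frame.
- shook_top (a point): Wire centre at the top of the S-hook's upper loop: (0, 0, 52) mm in the hook's frame; it lies 7.5 above the bar's axis when hung.
- tin_a: Sealed tin, 100 mm across, 110 high; origin under its centre. Bystander.
- tin_b: Sealed tin, 74 mm across, 80 high; origin under its centre. Bystander.
- jar: Glass jar of nails with a dark twist cap, 62 across, 86 high; origin under its centre. Bystander.
- stick: Wooden paint stick lying flat, 300 (its x) x 26 x 5; origin under its centre. Bystander.
- liner: Blue plastic roller tray liner, 334 (its x) x 234 x 55; origin under its centre. Bystander.
- level: Chrome spirit level standing on edge, 240 (its x) x 22 x 50; origin under its centre. Bystander.

How it is judged (in metres and radians):
On the way, in this order (a step that is already met when the one before it is completed fails the run):
1. every knob lies in the tub (x of knob0 in the frame of tub between -0.083 and 0.083 m and y of knob0 in the frame of tub between -0.068 and 0.068 m and z of knob0 in the frame of tub between 0 and 0.055 m and x of knob1 in the frame of tub between -0.083 and 0.083 m and y of knob1 in the frame of tub between -0.068 and 0.068 m and z of knob1 in the frame of tub between 0 and 0.055 m and x of knob2 in the frame of tub between -0.083 and 0.083 m and y of knob2 in the frame of tub between -0.068 and 0.068 m and z of knob2 in the frame of tub between 0 and 0.055 m and x of knob3 in the frame of tub between -0.083 and 0.083 m and y of knob3 in the frame of tub between -0.068 and 0.068 m and z of knob3 in the frame of tub between 0 and 0.055 m and x of knob4 in the frame of tub between -0.083 and 0.083 m and y of knob4 in the frame of tub between -0.068 and 0.068 m and z of knob4 in the frame of tub between 0 and 0.055 m and x of knob5 in the frame of tub between -0.083 and 0.083 m and y of knob5 in the frame of tub between -0.068 and 0.068 m and z of knob5 in the frame of tub between 0 and 0.055 m and x of knob6 in the frame of tub between -0.083 and 0.083 m and y of knob6 in the frame of tub between -0.068 and 0.068 m and z of knob6 in the frame of tub between 0 and 0.055 m and x of knob7 in the frame of tub between -0.083 and 0.083 m and y of knob7 in the frame of tub between -0.068 and 0.068 m and z of knob7 in the frame of tub between 0 and 0.055 m and x of knob8 in the frame of tub between -0.083 and 0.083 m and y of knob8 in the frame of tub between -0.068 and 0.068 m and z of knob8 in the frame of tub between 0 and 0.055 m), for 0.3 s.
2. the scoop hangs clear of the table from the S-hook, held off the rail (distance between scoop_hole and shook_low below 0.013 m and height (world z) of scoop above 0.05 m and height (world z) of scoop_hole above 0.16 m and contact force between the fingers and shook above 0.5 N and (x of shook_top in the frame of rail below -0.025 m or x of shook_top in the frame of rail above 0.025 m or z of shook_top in the frame of rail above 0.34 m)), for 0.2 s.
At the end, for the whole second after the job is handed in: All knobs in the upright tub; the S-hook over the rail (its top within 12 mm of the bar's axis line seen from above, 0 to 16 mm over it); the scoop hangs on its lower loop by the hole (hole centre within 13 mm of the loop's bottom), clear of the table (all of step 1 and distance between scoop_hole and shook_low below 0.013 m and angle between tub's own z axis and vertical below 0.1 rad and height (world z) of scoop above 0.05 m and x of shook_top in the frame of rail between -0.012 and 0.012 m and y of shook_top in the frame of rail between -0.14 and 0.14 m and z of shook_top in the frame of rail between 0.31 and 0.326 m); the robot touches nothing.
It fails at once if the fingers handle a knob (contact force between the fingers and knob0 above 1 N or contact force between the fingers and knob1 above 1 N or contact force between the fingers and knob2 above 1 N or contact force between the fingers and knob3 above 1 N or contact force between the fingers and knob4 above 1 N or contact force between the fingers and knob5 above 1 N or contact force between the fingers and knob6 above 1 N or contact force between the fingers and knob7 above 1 N or contact force between the fingers and knob8 above 1 N).
It fails at once if a tin, the jar, the stick, the liner or the level is shifted by more than 30 mm (distance of any of tin_a, tin_b, jar, stick, liner, level from where it was at the start of the episode above 0.03 m).
Of knob0, knob1, knob2, knob3, knob4, knob5, knob6, knob7, knob8 only 6 to 9 are there at a start; the rules pass over those that are not, and their reading is None.
At some moment in a run one of tub, scoop may be knocked a few centimetres aside while the robot is not near it.
It also fails if it takes over 210 s, if anything falls off the work surface, if the arm or the gripper's body presses on something with over 40 N, if the wrist force passes 120 N, or if a joint passes its speed limit or range.

## Robot

A 6-joint arm with a two-finger parallel gripper is mounted at the origin on the work surface. World frame = base frame: x ahead of the robot, y to its left, z up, the work surface at z = 0. Lengths are in mm, angles in rad, forces in N, time in s.
With the tool pointing down it reaches from about 350 to 725 mm from the base axis. Payload 6 kg.
Tool frame: the origin (TCP) lies between the finger pads; the fingertips stand 14 mm ahead of it and the grasp point (between the pads) lies 5 mm behind it; z points along the fingers, y is the line along which they close (so a half turn about z gives the same grasp; the last joint's range is limited). The gripper opens to 85 mm and grips with 20 to 120 N. Pads are 22 mm wide; open, the fingers measure 114 mm over their backs; the gripper's body (76 mm by 85 mm) begins 54 mm behind the grasp point. The pads swing forward as they close: fully open they stand 13 mm farther back than shut.
Start: joints at [1.644, 0.04, 0.085, 0, -1.615, -0.334], TCP at [154.686, 579.696, 245.261] pointing down, gripper open.
Joint ranges: [-2.56, 2.56], [-1.29, 2.01], [-1.08, 1.49], [-3.29, 1.98], [-2.81, -0.18], [-2.99, 2.99]. Speed limits (rad/s): [2.57, 2.57, 3.01, 3.14, 3.14, 3.14].

## Interface

Orientations are given as a rotation vector (axis times angle).
In Python, from bench import manip, read_camera, order gives the robot as it stands. The module is installed in compiled form; this text tells all that it offers.
- The arm moves only by the tool play_rows, never from a script. Its argument "rows" is a list of rows, each a list of 3 entries, a list of its own where there are three numbers: the turn, a rotation vector about the tool's x, y, z in rad, then the shift along the tool's x, y, z in cm, then the closure, from 0 (fully open) to 1 (shut). In form: [[[rx, ry, rz], [tx, ty, tz], jaw], ...]. A call has 1 to 5 rows; each row shifts and turns the commanded pose from where the row before left it, along the tool's axes as they then stand; what a row does not reach is not made up. A row lasts 1/8 s, in which the tool goes at most 62.5 mm and 10.7 degrees, less where a joint would pass 70% of its speed; a pose out of reach is approached as far as the arm can. A call with a gripper value outside its range is refused whole. The fingers move at their own pace and stop on an object; the grip force is fixed at half the most. Time passes only in rows, so rows that do not move let the fingers close. It gives the time, the measured TCP pose, the force, the opening and the grip force at its end, in the units of the state.
- manip.get_obs(): the state, without advancing time (a new reading comes with each control period).
- read_camera(name): name is "side" or "top"; returns a dict with "frame" (420x560x3 uint8, red, green, blue), "fx", "fy", "cx", "cy" (pixels), "rvec" (rotation vector, rad) and "tvec" (3), from world to camera coordinates, as OpenCV has them. Camera axes: x right, y down, z forward; pixel columns grow to the right and rows downward; lengths in mm; the calibration is good to about 2 mm. A picture is of the moment at which its call begins. There is no depth.
- order.job_done(): hands the job in; it is judged then, once.
The state is a dict: "time_s": time; "joint_pos": joint angles; "qvel": joint speeds; "joint_efforts": joint torques, N m; "position": TCP position; "orientation": TCP orientation; "force": force on the tool from outside, world axes, zero at the start; "wrist_torque": the same for the moment, N m; "grip_width": finger opening in mm; "gripper_force": force on a finger pad.
Only numpy, scipy, OpenCV 4.12 (cv2) and the standard library are available. Lean on these libraries where they do the work, as an engineer would, in place of code of your own. Each camera call takes 0.05 s, during which the arm holds its last target. There are 200 camera calls.

## Working session

There is one attempt and no reset: what is moved stays moved. The work goes in short steps, Python scripts to look and compute and a tool call to move; the robot and the scene stay as the last step left them, time stands still between calls to the robot, and variables do not carry over. Pictures are saved under pics/ and viewed, at most 14 in all, crops included, and the job is handed in when it is done.

Besides the shell and the picture viewer there is one more tool, called as name([rows], argument=value, ...), one row to a line, values as JSON. play_rows: Moves the arm, as the interface text tells. Its arguments: {"type":"object","properties":{"rows":{"type":"array"}},"required":["rows"]}

```bash
mkdir -p pics; cat > h.py <<'E'
import numpy as np, cv2
from bench import manip, read_camera, order
from scipy.spatial.transform import Rotation as R
def snap(name,fn,crop=None,scale=1.4):
    c=read_camera(name); im=c["frame"][:,:,::-1]
    if crop: u0,v0,u1,v1=crop; im=im[v0:v1,u0:u1]
    im=cv2.resize(im,None,fx=scale,fy=scale,interpolation=cv2.INTER_CUBIC)
    cv2.imwrite("pics/"+fn,im); np.save("pics/cam_%s.npy"%name,{k:c[k] for k in c if k!="frame"},allow_pickle=True); return c
def cam(name): return np.load("pics/cam_%s.npy"%name,allow_pickle=True).item()
def ray(name,u,v):
    c=cam(name); Rm=cv2.Rodrigues(np.array(c["rvec"],float))[0]; t=np.array(c["tvec"],float).ravel()
    o=-Rm.T@t; d=Rm.T@np.array([(u-c["cx"])/c["fx"],(v-c["cy"])/c["fy"],1.]); return o,d
def atz(name,u,v,z):
    o,d=ray(name,u,v); return o+d*(z-o[2])/d[2]
def proj(name,P):
    c=cam(name); K=np.array([[c["fx"],0,c["cx"]],[0,c["fy"],c["cy"]],[0,0,1.]])
    return cv2.projectPoints(np.array(P,float).reshape(-1,1,3),np.array(c["rvec"],float),np.array(c["tvec"],float),K,None)[0][:,0]
def tri(u1,v1,u2,v2,a="top",b="side"):
    o1,d1=ray(a,u1,v1);o2,d2=ray(b,u2,v2)
    s=np.linalg.lstsq(np.c_[d1,-d2],o2-o1,rcond=None)[0]
    p,q=o1+d1*s[0],o2+d2*s[1]; return (p+q)/2,np.linalg.norm(p-q)
def step(Pt,Rt):
    "total turn (rotvec, tool) and shift (tool axes, cm) to target from measured pose"
    s=manip.get_obs(); R0=R.from_rotvec(s["orientation"]); 
    print("turn",(R0.inv()*Rt).as_rotvec().round(3),"shift cm",(R0.inv().apply(np.array(Pt)-s["position"])/10).round(2))
E
python3 - <<'E'
from h import *
for n in("top","side"):
    c=snap(n,n+"0.png"); print(n,c["fx"],c["cx"],c["cy"],c["rvec"],c["tvec"], ray(n,280,210))
s=manip.get_obs();print(s); print(R.from_rotvec(s["orientation"]).as_matrix().round(3))
E
```

```text
top 429.0887127848728 281.7156107541103 212.5465025741641 [ 2.10714212 -2.14605676  0.22068208] [-131.57329403  630.91708739 1381.18639001] (array([ 352.46410845, -120.02013988, 1477.97427754]), array([ 0.19712998, -0.01209355, -0.98032889]))
side 530.3065133562209 278.9154793338252 200.36422697812472 [ 1.02463991 -2.49529028  0.99503515] [ 329.1506406   510.15260207 1325.03613921] (array([-124.95717141,  624.79588022, 1310.85178613]), array([ 0.45999109, -0.48835017, -0.74179286]))
{'time_s': 0.1, 'joint_pos': array([ 1.64366409e+00,  4.07633348e-02,  8.39403114e-02, -4.48288143e-04,
       -1.61549109e+00, -3.33714182e-01]), 'qvel': array([ 7.66752259e-05, -1.85821963e-03,  1.44652955e-03,  2.62335890e-03,
        1.04738339e-03, -3.03797113e-04]), 'joint_efforts': array([-5.41125366e-03, -3.69349015e+01,  3.48280120e+01,  6.95196167e+00,
       -4.62471813e-03, -2.31044879e-06]), 'position': array([154.57360315, 579.47273412, 244.38059768]), 'orientation': array([ 3.11335138e+00, -4.08340227e-01, -2.07557527e-04]), 'force': array([ 0.55674203, -0.54298074, -0.74989566]), 'wrist_torque': array([-0.04121022,  0.03454353, -0.03578264]), 'gripper_force': 0.0, 'grip_width': 85.55784820794969}
[[ 0.966 -0.258 -0.   ]
 [-0.258 -0.966 -0.002]
 [ 0.     0.002 -1.   ]]
```

View pics/top0.png

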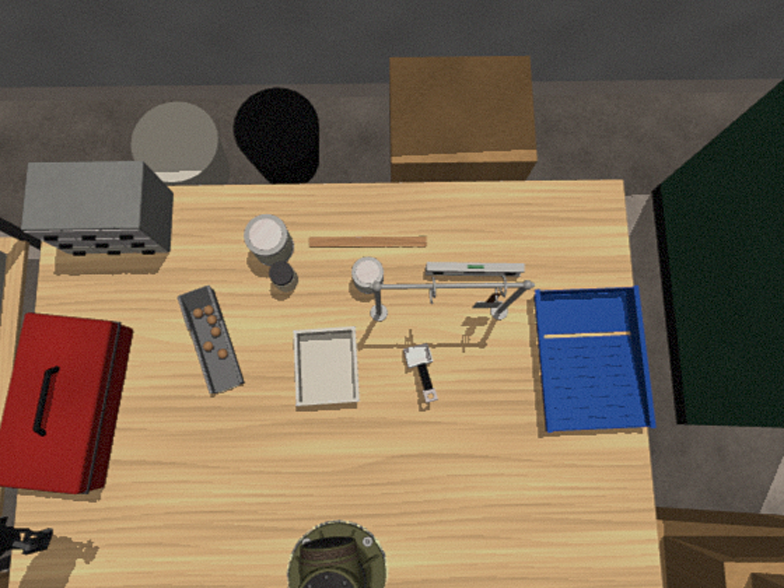

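View pics/side0.png

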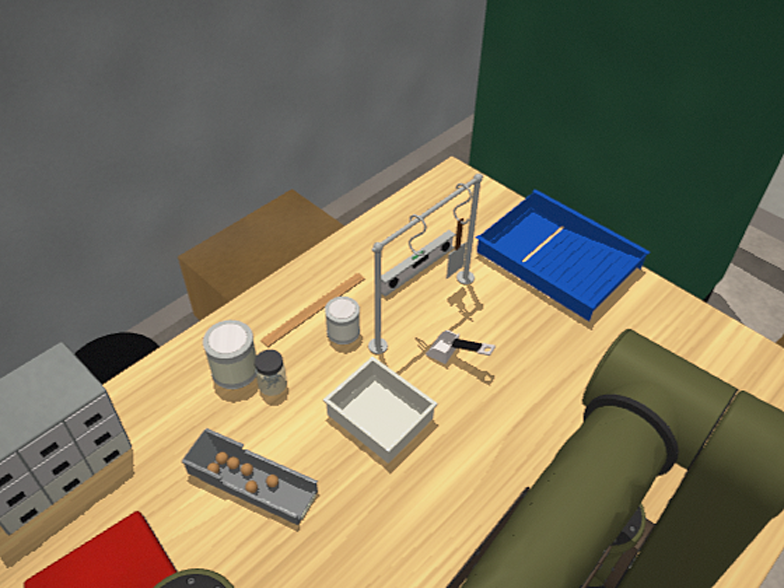

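The top view shows the bin at about (210,340), the tub at (326,367), the scoop at (420,372), and the S-hook at (433,290) on the rail. The side view shows the same. I'll enlarge the crops next.

```bash
python3 - <<'E'
from h import *
c=read_camera("top")["frame"][:,:,::-1]; d=read_camera("side")["frame"][:,:,::-1]
def cr(im,u0,v0,w,h,s): return cv2.resize(im[v0:v0+h,u0:u0+w],None,fx=s,fy=s,interpolation=cv2.INTER_CUBIC)
# montage: top bin, top scoop, side bin, side scoop
A=cr(c,120,195,66,99,3*2); B=cr(c,255,195,66,99,6)
cv2.imwrite("pics/topcrop.png",np.hstack([A,B]))
A=cr(d,125,295,110,85,3.6); B=cr(d,265,125,110,150,3.6)
H=np.zeros((540,800,3),np.uint8);H[:A.shape[0],:A.shape[1]]=A;H[:540,400:400+396]=B
cv2.imwrite("pics/sidecrop.png",H)
E
```

```text
(no output)
```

View pics/topcrop.png

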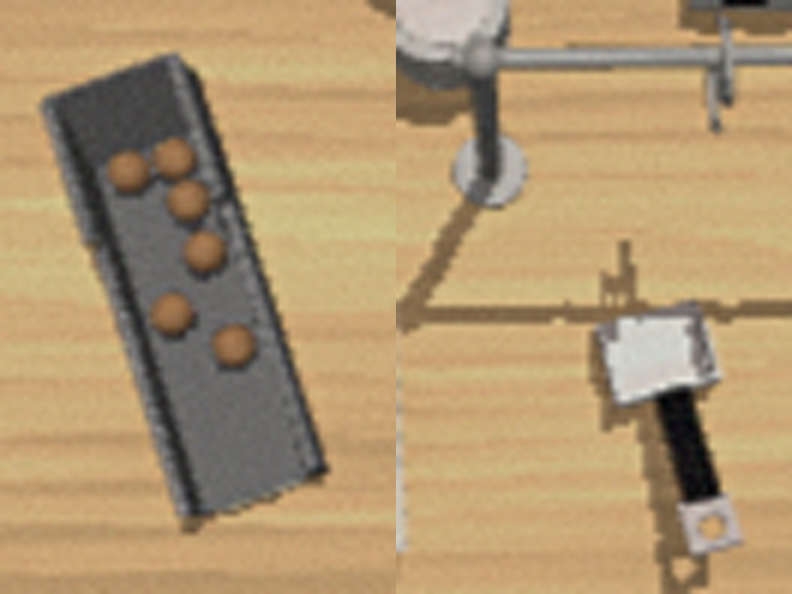

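View pics/sidecrop.png

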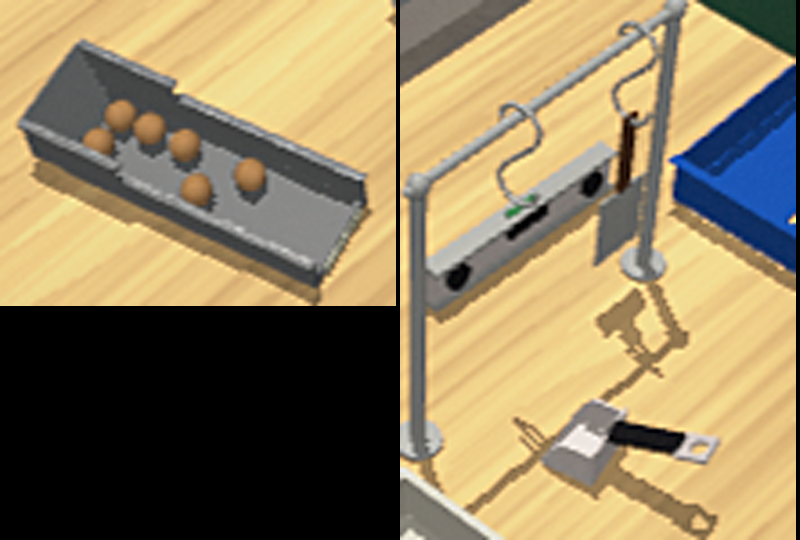

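The crops show six knobs. In the top crop they are at (128,172), (175,158), (188,200), (205,251), (173,314) and (234,346). The scoop's hole is at (712,527).

```bash
cat > fit.py <<'E'
from h import *
from scipy.optimize import least_squares
def T(u,v): return (120+u/6,195+v/6) if u<396 else (255+(u-396)/6,195+v/6)
def S(u,v): return (125+u/3.6,295+v/3.6) if u<400 else (265+(u-400)/3.6,125+v/3.6)
def fit(obs,x0):
    def w(p,P): c,s=np.cos(p[2]),np.sin(p[2]); return [p[0]+c*P[0]-s*P[1],p[1]+s*P[0]+c*P[1],P[2]]
    f=lambda p: np.concatenate([proj(n,w(p,P))[0]-uv for n,uv,P in obs])
    r=least_squares(f,x0,x_scale=[10,10,.1],loss="soft_l1"); print(r.x.round(3),"res",r.fun.reshape(-1,2).round(1).tolist()); return r.x
E
python3 - <<'E'
from fit import *
b=fit([("top",T(188,522),(-120,38,36)),("top",T(325,468),(-120,-38,36)),("top",T(45,103),(128,38,52)),("top",T(180,57),(128,-38,52)),
 ("side",S(83,42),(128,-38,52)),("side",S(22,124),(128,38,52)),("side",S(366,178),(-120,-38,36))],[580,350,.25])
kn=[(128,172),(175,158),(188,200),(205,251),(173,314),(234,346)]
c,s=np.cos(b[2]),np.sin(b[2])
for k in kn:
    P=atz("top",*T(*k),16); d=P[:2]-b[:2]; print("knob",P.round(0),"in bin",(c*d[0]+s*d[1]).round(0),(-s*d[0]+c*d[1]).round(0))
print("hole",tri(*T(712,527),*S(700,448)))
fit([("top",T(712,527),(-104,0,73)),("side",S(700,448),(-104,0,73)),("top",T(675,397),(-25,0,44)),("side",S(612,428),(-25,0,44)),
 ("top",T(604,328),(25,30,1)),("top",T(693,306),(25,-30,1))],[500,-100,.2])
fit([("top",(295/1.4,331/1.4),(85,70,55)),("top",(353/1.4,329/1.4),(85,-70,55)),("top",(297/1.4,406/1.4),(-85,70,55)),("top",(357/1.4,403/1.4),(-85,-70,55)),("side",(372/1.4,361/1.4),(85,-70,55)),("side",(327/1.4,404/1.4),(85,70,55))],[480,60,0])
print("post L top",tri(*T(483,52),*S(417,187)), "R", tri(531/1.4,285/1.4,478/1.4,180/1.4))
print("hooktop", tri(*T(727,50),*S(515,106)), "low",tri(*T(713,105),*S(510,200)),tri(*T(713,130),*S(499,200)))
E
```

```text
[5.31979e+02 2.97595e+02 3.47000e-01] res [[-0.1, 0.2], [-1.0, 0.9], [-0.1, 0.3], [-1.0, 0.1], [-0.7, -0.8], [-0.1, -1.0], [1.3, -0.8]]
knob [607. 340.  16.] in bin 85.0 14.0
knob [614. 313.  16.] in bin 83.0 -13.0
knob [590. 305.  16.] in bin 57.0 -13.0
knob [560. 294.  16.] in bin 25.0 -13.0
knob [524. 311.  16.] in bin -3.0 15.0
knob [506. 276.  16.] in bin -32.0 -12.0
hole (array([ 392.7774478 , -222.94875479,   68.96591673]), np.float64(1.1321913737407474))
[ 4.92136e+02 -1.99544e+02  2.16000e-01] res [[-0.1, 0.8], [0.3, -0.2], [-0.4, -0.6], [0.5, 0.1], [-1.2, -0.2], [0.8, -0.6]]
[4.64406e+02 2.37170e+01 5.60000e-02] res [[-1.0, 2.2], [-0.4, 0.5], [-0.1, 0.3], [-0.1, -0.8], [0.8, -1.5], [-0.4, -2.4]]
post L top (array([ 606.53193644, -106.16334116,  301.53619933]), np.float64(2.607453387615835)) R (array([ 605.87811444, -415.74603086,  292.22132543]), np.float64(2.7711983898621493))
hooktop (array([ 605.77220084, -217.70250618,  312.52841119]), np.float64(3.465232774349025)) low (array([ 601.61687677, -216.7741699 ,  212.14898709]), np.float64(8.81328604133296)) (array([ 595.47233882, -210.40727823,  218.51504356]), np.float64(27.720708432018476))
```

```bash
cat >> h.py <<'E'
def tool(yaw,a,pitch=0,B=True):
    "tool rotation holding the scoop: scoop yaw, grasp tilt a (forward), pitch nose-up (rad)"
    Rs=R.from_euler("ZY",[yaw,-pitch]); s,c=np.sin(a),np.cos(a)
    g=1 if B else -1
    return Rs*R.from_matrix(np.array([[-c*g,0,-s*g],[0,g,0],[s,0,-c]]).T)
def scoop2tcp(Ps,yaw,pitch,off,a):
    "off: TCP in scoop frame"
    return np.array(Ps)+R.from_euler("ZY",[yaw,-pitch]).apply(off), tool(yaw,a,pitch)
def plan(wps,start=None):
    "wps: (P,R,jaw,n or 0); prints rounded rows, tracking the rounding"
    import math,json
    from scipy.spatial.transform import Slerp
    if start is None:
        s=manip.get_obs(); p,r=np.array(s["position"]),R.from_rotvec(s["orientation"])
    else: p,r=start
    rows=[]
    for P,Rt,jaw,n in wps:
        P=np.array(P,float); ang=(r.inv()*Rt).magnitude(); d=np.linalg.norm(P-p)
        n=max(n,math.ceil(ang/.165),math.ceil(d/58),1); p0=p.copy(); S=Slerp([0,1],R.concatenate([r,Rt]))
        for i in range(n):
            f=(i+1)/n; t=(r.inv()*S(f)).as_rotvec().round(3); m=(r.inv().apply(p0+(P-p0)*f-p)/10).round(2)
            p=p+r.apply(m*10); r=r*R.from_rotvec(t); rows.append([(t+0).tolist(),(m+0).tolist(),jaw])
    for i in range(0,len(rows),5): print(json.dumps(rows[i:i+5]).replace(" ","").replace("-0.0,","0,").replace("0.0,","0,").replace("0.0]","0]"))
    return p,r
A=np.radians(15)
OFF=np.array([-56,0,56])+5*np.array([np.sin(A),0,-np.cos(A)])
E
python3 - <<'E'
from h import *
s=manip.get_obs(); R0=R.from_rotvec(s["orientation"])
G,Rt=scoop2tcp([491,-199,0],.216,0,OFF,A); print(G)
Rm=R.from_euler("z",-1.3)*R0
up=G-Rt.apply([0,0,90])
plan([([400,200,245],Rm,0,0),(up,Rt,0,0)])
E
```

```text
[ 437.5653205  -210.72480463   51.17037087]
[[[0,0,0.162],[4.19,3.79,0],0],[[0,0,0.163],[4.74,3.07,0],0],[[0,-0.001,0.162],[5.18,2.26,0],0],[[0,0,0.163],[5.48,1.39,0],0],[[0,0,0.162],[5.62,0.49,-0.01],0]]
[[[0,0,0.163],[5.64,-0.43,0],0],[[0,0,0.162],[5.49,-1.34,-0.01],0],[[0,0,0.163],[5.2,-2.2,0],0],[[0.02,-0.025,0.151],[4.62,-0.12,1.19],0],[[0.02,-0.024,0.15],[4.58,-0.79,1.08],0]]
[[[0.02,-0.025,0.151],[4.43,-1.45,1.0],0],[[0.02,-0.024,0.151],[4.2,-2.09,0.93],0],[[0.02,-0.025,0.151],[3.85,-2.67,0.87],0],[[0.02,-0.024,0.15],[3.43,-3.21,0.85],0],[[0.019,-0.025,0.151],[2.94,-3.67,0.83],0]]
[[[0.02,-0.024,0.151],[2.37,-4.05,0.85],0],[[0.02,-0.025,0.15],[1.76,-4.35,0.87],0]]
```

play_rows([
  [[0,0,0.162],[4.19,3.79,0],0],
  [[0,0,0.163],[4.74,3.07,0],0],
  [[0,0,0.162],[5.18,2.26,0],0],
  [[0,0,0.163],[5.48,1.39,0],0],
  [[0,0,0.162],[5.62,0.49,0],0],
])

```text
time_s: 0.82
position: [308.6, 340.8, 245.3]
orientation: [-2.696, 1.612, 0.0]
force: [0.7, 0.6, 0.7]
grip_width: 85.6
gripper_force: 0.0
```

play_rows([
  [[0,0,0.163],[5.64,-0.43,0],0],
  [[0,0,0.162],[5.49,-1.34,0],0],
  [[0,0,0.163],[5.2,-2.2,0],0],
  [[0.02,-0.025,0.151],[4.62,-0.12,1.19],0],
  [[0.02,-0.024,0.15],[4.58,-0.79,1.08],0],
])

```text
time_s: 1.45
position: [403.4, 106.2, 221.0]
orientation: [-1.831, 2.474, 0.01]
force: [0.2, 0.8, 1.0]
grip_width: 85.4
gripper_force: 0.0
```

play_rows([
  [[0.02,-0.025,0.151],[4.43,-1.45,1.0],0],
  [[0.02,-0.024,0.151],[4.2,-2.09,0.93],0],
  [[0.02,-0.025,0.151],[3.85,-2.67,0.87],0],
  [[0.02,-0.024,0.15],[3.43,-3.21,0.85],0],
  [[0.019,-0.025,0.151],[2.94,-3.67,0.83],0],
])

```text
time_s: 2.08
position: [411.4, -124.7, 161.9]
orientation: [-0.749, 2.832, 0.034]
force: [1.1, 1.5, -0.5]
grip_width: 85.7
gripper_force: 0.0
```

play_rows([
  [[0.02,-0.024,0.151],[2.37,-4.05,0.85],0],
  [[0.02,-0.025,0.15],[1.76,-4.35,0.87],0],
  [[0,0,0],[0,0,0],0],
  [[0,0,0],[0,0,0],0],
])

```text
time_s: 2.58
position: [414.8, -215.6, 138.3]
orientation: [-0.311, 2.863, 0.042]
force: [0.2, 0.2, -0.1]
grip_width: 85.8
gripper_force: 0.0
```

```bash
python3 - <<'E'
from h import *
G,Rt=scoop2tcp([491,-199,0],.216,0,OFF,A); print(manip.get_obs()["position"],manip.get_obs()["joint_pos"].round(2), G-Rt.apply([0,0,90])); step(G,Rt)
c=snap("top","top1.png",(255,195,355,295),6)
snap("side","side1.png",(265,125,375,275),3.6)
E
```

```text
[ 414.77889291 -215.60819676  138.29165384] [-0.11 -0.51 -0.56 -0.09 -1.28 -1.23] [ 414.81289276 -215.71721354  138.10369523]
turn [0.    0.001 0.   ] shift cm [ 0.01 -0.02  9.02]
```

View pics/top1.png

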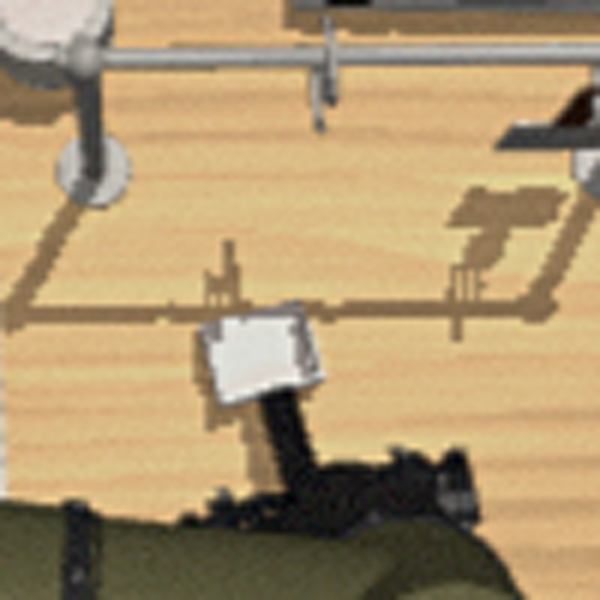

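The scoop is still in its measured place. In the crop its bowl is at (262,355), and the jaws are astride the handle. Next I descend and grip.

play_rows([
  [[0,0,0],[0,0,4.5],0],
  [[0,0,0],[0,0,3.0],0],
  [[0,0,0],[0,0,1.5],0],
  [[0,0,0],[0,0,0],0],
  [[0,0,0],[0,0,0],0.5],
])

```text
time_s: 3.3
position: [438.6, -210.5, 53.1]
orientation: [-0.312, 2.861, 0.04]
force: [0.3, 1.1, 0.7]
grip_width: 69.6
gripper_force: 0.0
```

play_rows([
  [[0,0,0],[0,0,0],1],
  [[0,0,0],[0,0,0],1],
  [[0,0,0],[0,0,0],1],
  [[0,0,0],[0,0,0],1],
  [[0,0,0],[0,0,0],1],
])

```text
time_s: 3.92
position: [437.9, -210.6, 52.0]
orientation: [-0.311, 2.862, 0.041]
force: [-3.1, 1.7, 5.5]
grip_width: 20.8
gripper_force: 59.0
```

```bash
python3 - <<'E'
from h import *
s=manip.get_obs(); print(s["position"],s["force"],s["grip_width"])
snap("side","side2.png",(265,125,375,275),3.6)
E
```

```text
[ 437.94665563 -210.60915423   52.03849191] [-3.12370609  1.69217371  5.50817575] 20.775258880867682
```

View pics/side2.png

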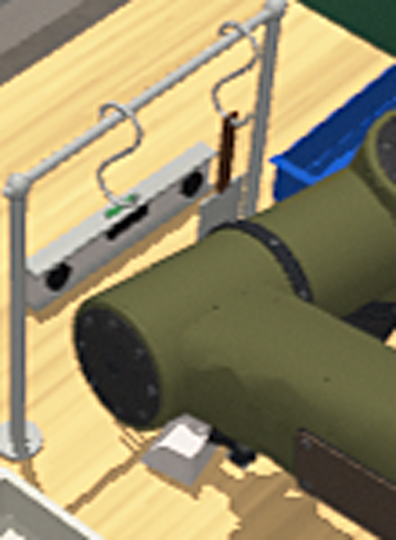

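```bash
cat >> h.py <<'E'
BIN=np.array([532,297.6,.347])
def binw(x,y,z):
    c,s=np.cos(BIN[2]),np.sin(BIN[2]); return np.array([BIN[0]+c*x-s*y,BIN[1]+s*x+c*y,z])
def inbin(x,y,z,pitch=0,dyaw=0):
    return scoop2tcp(binw(x,y,z),BIN[2]+dyaw,pitch,OFF+[0,0,.9],A)
def scoopnow():
    s=manip.get_obs(); Rt=R.from_rotvec(s["orientation"]); Rs=Rt*tool(0,A).inv()
    P=np.array(s["position"])-Rs.apply(OFF+[0,0,.9]); d=R.from_euler("z",-BIN[2]).apply(P-[*BIN[:2],0])
    print("t",round(s["time_s"],1),"scoop in bin",d.round(1),"world",P.round(1),"ypr",Rs.as_euler("ZYX").round(3),"F",s["force"].round(1),"grip",round(s["grip_width"],1),"j",s["joint_pos"].round(2)); return P,Rs
E
python3 - <<'E'
from h import *
P,Rs=scoopnow(); Rt=tool(.216,A)
plan([(manip.get_obs()["position"]+np.array([0,0,120]),R.from_rotvec(manip.get_obs()["orientation"]),1,4),(*inbin(-85,0,110),1,0),(*inbin(-85,0,60),1,2)])
E
```

```text
t 4.0 scoop in bin [-2.069e+02 -4.531e+02  1.000e-01] world [ 4.915e+02 -1.988e+02  1.000e-01] ypr [ 0.217 -0.002 -0.   ] F [-3.  1.  6.] grip 20.9 j [-0.09 -0.41 -0.65 -0.09 -1.08 -1.23]
[[[0,0,0],[-0.78,0,-2.9],1],[[0,0,0],[-0.78,0,-2.89],1],[[0,0,0],[-0.78,0,-2.9],1],[[0,0,0],[-0.79,0,-2.9],1],[[-0.004,0,-0.016],[-0.72,5.72,0.32],1]]
[[[-0.004,0,-0.015],[-0.82,5.71,0.35],1],[[-0.005,0.001,-0.016],[-0.89,5.7,0.37],1],[[-0.004,0,-0.016],[-1.0,5.68,0.4],1],[[-0.004,0,-0.016],[-1.08,5.66,0.42],1],[[-0.004,0,-0.015],[-1.17,5.64,0.44],1]]
[[[-0.005,0,-0.016],[-1.25,5.62,0.47],1],[[-0.004,0.001,-0.016],[-1.35,5.6,0.49],1],[[0,0,0],[0.65,0,2.42],1],[[0,0,0],[0.64,0,2.41],1]]
```

play_rows([
  [[0,0,0],[-0.78,0,-2.9],1],
  [[0,0,0],[-0.78,0,-2.9],1],
  [[0,0,0],[-0.78,0,-2.9],1],
  [[0,0,0],[-0.78,0,-2.9],1],
  [[-0.004,0,-0.016],[-0.72,5.72,0.32],1],
])

```text
time_s: 4.6
position: [433.4, -155.5, 172.2]
orientation: [-0.324, 2.86, 0.041]
force: [1.2, 2.8, -2.2]
grip_width: 21.0
gripper_force: 59.4
```

play_rows([
  [[-0.004,0,-0.015],[-0.82,5.71,0.35],1],
  [[-0.005,0.001,-0.016],[-0.89,5.7,0.37],1],
  [[-0.004,0,-0.016],[-1.0,5.68,0.4],1],
  [[-0.004,0,-0.016],[-1.08,5.66,0.42],1],
  [[-0.004,0,-0.015],[-1.17,5.64,0.44],1],
])

```text
time_s: 5.22
position: [408.9, 136.9, 163.5]
orientation: [-0.452, 2.846, 0.061]
force: [1.2, -0.1, -1.8]
grip_width: 20.9
gripper_force: 59.5
```

play_rows([
  [[-0.005,0,-0.016],[-1.25,5.62,0.47],1],
  [[-0.004,0.001,-0.016],[-1.35,5.6,0.49],1],
  [[0,0,0],[0.65,0,2.42],1],
  [[0,0,0],[0.64,0,2.41],1],
  [[0,0,0],[0,0,0],1],
])

```text
time_s: 5.85
position: [399.4, 249.0, 108.6]
orientation: [-0.499, 2.845, 0.061]
force: [-0.0, -0.7, -2.4]
grip_width: 20.9
gripper_force: 59.5
```

```bash
python3 - <<'E'
from h import *
scoopnow()
c=read_camera("top")["frame"][:,:,::-1]; d=read_camera("side")["frame"][:,:,::-1]
def cr(im,u0,v0,w,h,s): return cv2.resize(im[v0:v0+h,u0:u0+w],None,fx=s,fy=s,interpolation=cv2.INTER_CUBIC)
cv2.imwrite("pics/bin1.png",np.hstack([cr(c,120,195,66,99,6),cr(d,125,295,66,99,6)]))
E
```

```text
t 5.8 scoop in bin [-86.8  -0.7  56.3] world [450.7 267.4  56.3] ypr [ 0.347  0.005 -0.002] F [-0.  -0.7 -2.4] grip 20.9 j [ 1.12 -0.56 -0.74  0.19 -1.21 -2.4 ]
```

View pics/bin1.png

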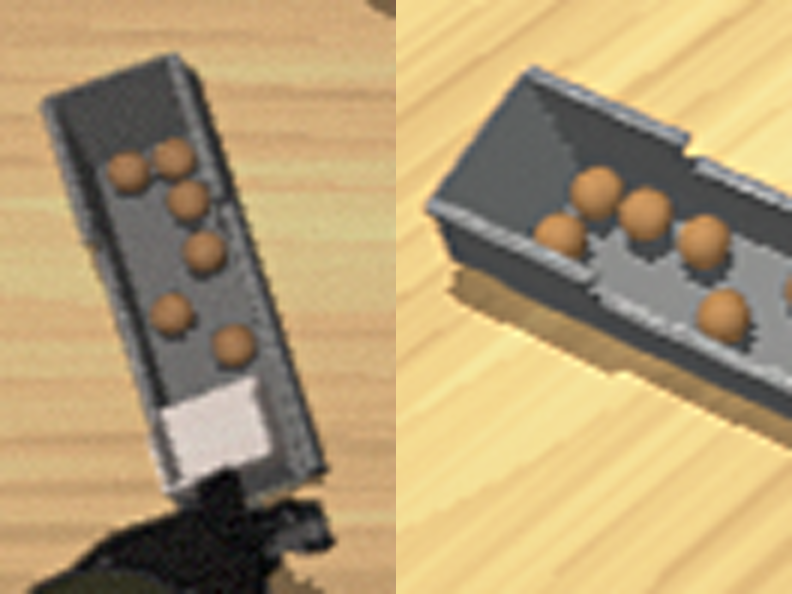

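The top crop shows the scoop above the bin's front. Its nose corners are at (160,410) and (255,377), and it sits slightly left. I'll compare these with the projection.

```bash
python3 - <<'E'
from fit import *
P,Rs=scoopnow()
for q,m in(((25,30,1),(160,410)),((25,-30,1),(255,377))):
    w=P+Rs.apply(q); u=atz("top",*T(*m),w[2]); d=R.from_euler("z",-BIN[2]).apply(u-[*BIN[:2],0]); print("meas nose corner in bin",d.round(1),"pred",R.from_euler("z",-BIN[2]).apply(w-[*BIN[:2],0]).round(1))
b=BIN
for q in((-120,38,36),(-120,-38,36),(128,38,52),(128,-38,52),(45,38,36),(45,-38,36),(-118,34,4)):
    print(q,((proj("top",binw(*q))[0]-[120,195])*6).round(0))
plan([(*inbin(-84,0,30),1,2),(*inbin(-84,0,8),1,3)])
E
```

```text
t 6.0 scoop in bin [-85.   -0.   60.1] world [452.1 268.7  60.1] ypr [0.347 0.    0.   ] F [ 0.2  0.2 -0.6] grip 21.2 j [ 1.12 -0.56 -0.74  0.19 -1.21 -2.4 ]
meas nose corner in bin [-59.8  26.9  61.1] pred [-60.   30.   61.1]
meas nose corner in bin [-61.1 -26.9  61.1] pred [-60.  -30.   61.1]
(-120, 38, 36) [187. 523.]
(-120, -38, 36) [319. 473.]
(128, 38, 52) [ 44. 105.]
(128, -38, 52) [174.  58.]
(45, 38, 36) [ 98. 246.]
(45, -38, 36) [227. 198.]
(-118, 34, 4) [209. 519.]
[[[0,0,0],[0.34,0,1.47],1],[[0,0,0],[0.35,0,1.47],1],[[0,0,0],[0.19,0,0.71],1],[[0,0,0],[0.19,0,0.7],1],[[0,0,0],[0.19,0,0.71],1]]
```

play_rows([
  [[0,0,0],[0.34,-0.1,1.47],1],
  [[0,0,0],[0.35,0,1.47],1],
  [[0,0,0],[0.19,0,0.71],1],
  [[0,0,0],[0.19,0,0.7],1],
  [[0,0,0],[0.19,0,0.71],1],
])

```text
time_s: 6.58
position: [401.7, 249.6, 59.3]
orientation: [-0.498, 2.84, 0.066]
force: [-0.9, -0.1, -2.0]
grip_width: 21.3
gripper_force: 59.7
```

play_rows([
  [[0,0,0],[0,0,0],1],
  [[0,0,0],[0,0,0],1],
])

```text
time_s: 6.82
position: [401.8, 249.7, 59.9]
orientation: [-0.498, 2.84, 0.067]
force: [0.4, -0.0, -1.6]
grip_width: 21.0
gripper_force: 59.7
```

```bash
python3 - <<'E'
from h import *
scoopnow()
plan([(*inbin(-84,-1,4),1,2)])
plan([(*inbin(66,-1,4.5),1,15)],inbin(-84,-1,4.5))
E
```

```text
t 6.8 scoop in bin [-84.   -0.7   7.8] world [453.2 268.4   7.8] ypr [0.347 0.    0.001] F [ 0.4 -0.  -1.6] grip 21.0 j [ 1.12 -0.53 -0.82  0.2  -1.1  -2.42]
[[[0,0,0],[0.05,-0.01,0.19],1],[[0.001,0,0],[0.05,-0.02,0.18],1]]
[[[0,0,0],[-0.97,0,0.26],1],[[0,0,0],[-0.96,0,0.26],1],[[0,0,0],[-0.97,0,0.26],1],[[0,0,0],[-0.96,0,0.26],1],[[0,0,0],[-0.97,0,0.25],1]]
[[[0,0,0],[-0.97,0,0.26],1],[[0,0,0],[-0.96,0,0.26],1],[[0,0,0],[-0.97,0,0.26],1],[[0,0,0],[-0.96,0,0.26],1],[[0,0,0],[-0.97,0,0.26],1]]
[[[0,0,0],[-0.97,0,0.26],1],[[0,0,0],[-0.96,0,0.26],1],[[0,0,0],[-0.97,0,0.25],1],[[0,0,0],[-0.96,0,0.26],1],[[0,0,0],[-0.97,0,0.26],1]]
```

play_rows([
  [[0,0,0],[0.1,-0.03,0.37],1],
  [[0,0,0],[0,0,0],1],
  [[0,0,0],[-0.97,0,0.26],1],
  [[0,0,0],[-0.97,0,0.26],1],
  [[0,0,0],[-0.97,0,0.26],1],
])

```text
time_s: 7.45
position: [431.0, 259.9, 56.1]
orientation: [-0.497, 2.84, 0.066]
force: [-4.4, -1.1, 5.1]
grip_width: 20.8
gripper_force: 60.4
```

play_rows([
  [[0,0,0],[-0.97,0,0.26],1],
  [[0,0,0],[-0.97,0,0.26],1],
  [[0,0,0],[-0.97,0,0.26],1],
  [[0,0,0],[-0.97,0,0.26],1],
  [[0,0,0],[-0.97,0,0.26],1],
])

```text
time_s: 8.07
position: [478.3, 276.9, 56.1]
orientation: [-0.497, 2.84, 0.066]
force: [-5.6, -1.9, 6.5]
grip_width: 20.9
gripper_force: 60.6
```

play_rows([
  [[0,0,0],[-0.97,0,0.26],1],
  [[0,0,0],[-0.97,0,0.26],1],
  [[0,0,0],[0,0,0],1],
])

```text
time_s: 8.45
position: [497.5, 283.9, 55.9]
orientation: [-0.497, 2.839, 0.067]
force: [2.3, 0.7, 2.0]
grip_width: 21.1
gripper_force: 59.9
```

```bash
python3 - <<'E'
from h import *
scoopnow()
c=read_camera("top")["frame"][:,:,::-1]; d=read_camera("side")["frame"][:,:,::-1]
def cr(im,u0,v0,w,h,s): return cv2.resize(im[v0:v0+h,u0:u0+w],None,fx=s,fy=s,interpolation=cv2.INTER_CUBIC)
cv2.imwrite("pics/bin2.png",np.hstack([cr(c,120,195,66,80,6),cr(d,125,295,66,80,6)]))
E
```

```text
t 8.4 scoop in bin [17.6 -1.2  3.9] world [548.9 302.5   3.9] ypr [ 0.347 -0.001  0.001] F [2.3 0.7 2. ] grip 21.1 j [ 0.96 -0.2  -0.57  0.18 -0.99 -2.26]
```

View pics/bin2.png

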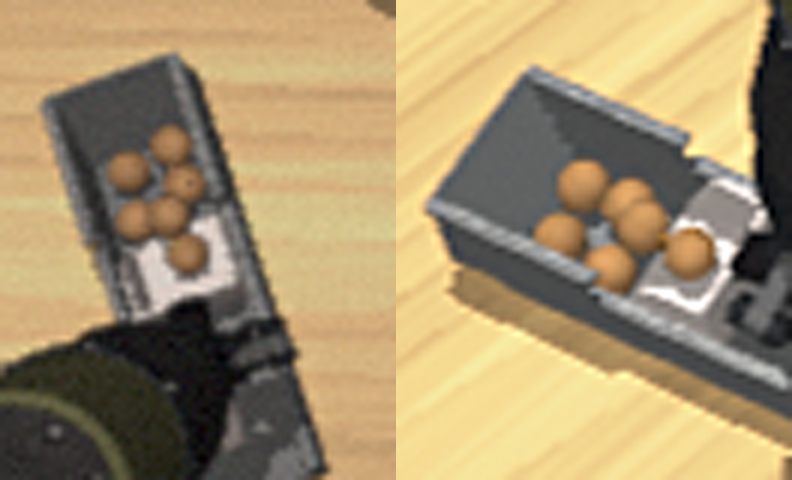

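One knob, at (188,253), is already in the bowl, and the other five are packed ahead of it. I'll drive on to the back wall.

play_rows([
  [[0,0,0],[-0.8,0,0.21],1],
  [[0,0,0],[-0.8,0,0.21],1],
  [[0,0,0],[-0.8,0,0.21],1],
  [[0,0,0],[-0.8,0,0.21],1],
  [[0,0,0],[-0.6,0,0.16],1],
])

```text
time_s: 9.18
position: [532.9, 296.7, 56.1]
orientation: [-0.498, 2.841, 0.066]
force: [-5.3, -2.1, 7.2]
grip_width: 20.9
gripper_force: 60.9
```

play_rows([
  [[0,0,0],[-0.4,0,0.11],1],
  [[0,0,0],[-0.4,0,0.11],1],
  [[0,0,0],[-0.4,0,0.11],1],
  [[0,0,0],[0,0,0],1],
  [[0,0,0],[0,0,0],1],
])

```text
time_s: 9.8
position: [544.8, 301.0, 56.1]
orientation: [-0.498, 2.84, 0.066]
force: [-2.3, -1.4, 5.9]
grip_width: 21.0
gripper_force: 60.4
```

```bash
python3 - <<'E'
from h import *
scoopnow()
c=read_camera("top")["frame"][:,:,::-1]; d=read_camera("side")["frame"][:,:,::-1]
def cr(im,u0,v0,w,h,s): return cv2.resize(im[v0:v0+h,u0:u0+w],None,fx=s,fy=s,interpolation=cv2.INTER_CUBIC)
cv2.imwrite("pics/bin3.png",np.hstack([cr(c,120,195,66,80,6),cr(d,125,295,66,80,6)]))
E
```

```text
t 9.8 scoop in bin [67.8 -1.1  4. ] world [596.2 319.6   4. ] ypr [0.347 0.    0.001] F [-2.3 -1.4  5.9] grip 21.0 j [ 0.9  -0.06 -0.44  0.16 -0.97 -2.2 ]
```

View pics/bin3.png

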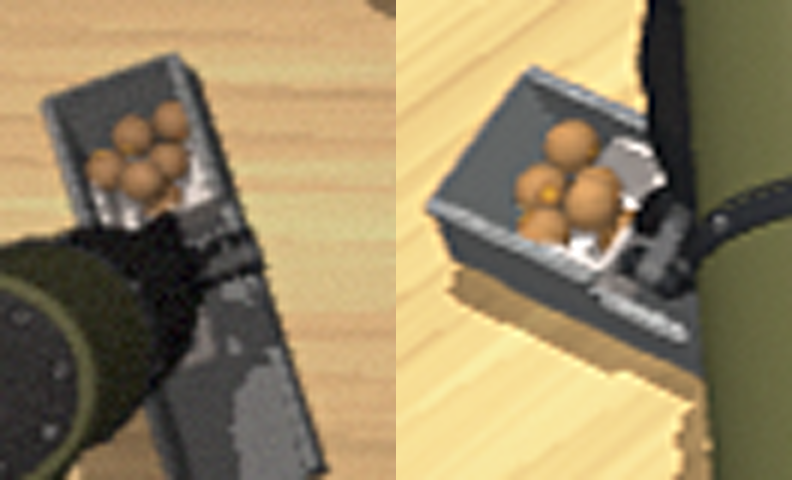

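All six knobs are in or over the bowl at the back wall. I'll pitch the nose up along the wall, then lift.

```bash
python3 - <<'E'
from h import *
w=[]
for th in(.1,.2,.3,.4,.5):
    z0=5+25*np.sin(th)+10*th; h=z0-4+25*np.sin(th); x=92+.7*h-1.5-25*np.cos(th); print(th,z0,x); w.append((*inbin(x,-1,z0,th),1,2))
xx=x
w.append((*inbin(xx-2,-1,z0+40,.55),1,5)); w.append((*inbin(xx-10,-1,z0+100,.55),1,5))
plan(w)
E
```

```text
0.1 8.495835416170703 70.51906545068833
0.2 11.966733269876531 75.0517621317961
0.3 15.388005166533489 79.75979500500674
0.4 18.735458557716264 84.60311713073065
0.5 21.985638465105076 89.54032980388777
[[[0,-0.05,0],[0.13,0.01,0.03],1],[[0.001,-0.05,0],[0.12,0,0.03],1],[[0,-0.05,0],[0.04,0,0.13],1],[[0,-0.05,0],[0.05,0,0.12],1],[[0,-0.05,0],[0.02,0,0.17],1]]
[[[0,-0.05,0],[0.03,0,0.16],1],[[0,-0.05,0],[0.02,0,0.2],1],[[0,-0.05,0],[0.03,0,0.2],1],[[0,-0.05,0],[0.02,0,0.24],1],[[0,-0.05,0],[0.03,0,0.23],1]]
[[[0,-0.01,0],[-0.46,0,-0.57],1],[[0,-0.01,0],[-0.47,0,-0.56],1],[[0,-0.01,0],[-0.47,0,-0.55],1],[[0,-0.01,0],[-0.48,0,-0.55],1],[[0,-0.01,0],[-0.48,0,-0.55],1]]
[[[0,0,0],[-0.76,0,-0.94],1],[[0,0,0],[-0.76,0,-0.94],1],[[0,0,0],[-0.76,0,-0.95],1],[[0,0,0],[-0.76,0,-0.94],1],[[0,0,0],[-0.76,0,-0.94],1]]
```

play_rows([
  [[0,-0.05,0],[0.13,0,0.03],1],
  [[0,-0.05,0],[0.12,0,0.03],1],
  [[0,-0.05,0],[0.04,0,0.13],1],
  [[0,-0.05,0],[0.05,0,0.12],1],
  [[0,-0.05,0],[0.02,0,0.17],1],
])

```text
time_s: 10.52
position: [542.2, 299.5, 47.9]
orientation: [-0.455, 2.598, 0.118]
force: [0.5, -0.7, -1.7]
grip_width: 21.2
gripper_force: 59.7
```

play_rows([
  [[0,-0.05,0],[0.03,0,0.16],1],
  [[0,-0.05,0],[0.02,0,0.2],1],
  [[0,-0.05,0],[0.03,0,0.2],1],
  [[0,-0.05,0],[0.02,0,0.24],1],
  [[0,-0.05,0],[0.03,0,0.23],1],
])

```text
time_s: 11.15
position: [545.7, 297.2, 48.6]
orientation: [-0.43, 2.366, 0.171]
force: [0.4, 7.9, -15.6]
grip_width: 20.6
gripper_force: 59.0
```

play_rows([
  [[0,-0.01,0],[-0.46,0,-0.57],1],
  [[0,-0.01,0],[-0.47,0,-0.56],1],
  [[0,-0.01,0],[-0.47,0,-0.55],1],
  [[0,-0.01,0],[-0.48,0,-0.55],1],
  [[0,-0.01,0],[-0.48,0,-0.55],1],
])

```text
time_s: 11.78
position: [545.5, 294.8, 87.1]
orientation: [-0.415, 2.32, 0.175]
force: [0.4, -0.1, -1.7]
grip_width: 21.1
gripper_force: 59.9
```

play_rows([
  [[0,0,0],[-0.76,0,-0.94],1],
  [[0,0,0],[-0.76,0,-0.94],1],
  [[0,0,0],[-0.76,0,-0.95],1],
  [[0,0,0],[-0.76,0,-0.94],1],
  [[0,0,0],[-0.76,0,-0.94],1],
])

```text
time_s: 12.4
position: [539.3, 291.7, 147.5]
orientation: [-0.414, 2.321, 0.174]
force: [0.4, 0.5, -2.2]
grip_width: 20.7
gripper_force: 59.9
```

```bash
python3 - <<'E'
from h import *
scoopnow()
c=read_camera("top")["frame"][:,:,::-1]; d=read_camera("side")["frame"][:,:,::-1]
def cr(im,u0,v0,w,h,s): return cv2.resize(im[v0:v0+h,u0:u0+w],None,fx=s,fy=s,interpolation=cv2.INTER_CUBIC)
cv2.imwrite("pics/bin4.png",np.hstack([cr(c,115,185,80,99,5),cr(d,120,265,80,99,5)]))
E
```

```text
t 12.4 scoop in bin [ 78.3  -7.5 130.2] world [608.2 317.2 130.2] ypr [ 0.353 -0.529  0.001] F [ 0.4  0.5 -2.2] grip 20.7 j [ 0.94 -0.53 -0.99  0.83 -0.57 -2.75]
```

View pics/bin4.png

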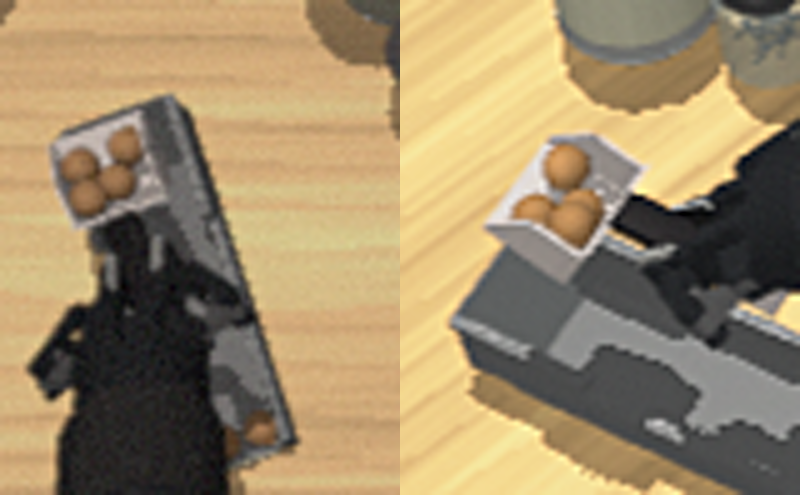

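Four knobs are in the scoop. Two rolled back to the bin's front, at (228,440) and (262,428) in the crop. I'll carry the four to the tub and pour.

```bash
cat >> h.py <<'E'
def nose(Pn,yaw,pitch):
    Rs=R.from_euler("ZY",[yaw,-pitch]); return scoop2tcp(np.array(Pn)-Rs.apply([25,0,0]),yaw,pitch,OFF+[0,0,.9],A)
E
python3 - <<'E'
from h import *
w=[(*nose([560,220,165],.3,.45),1,5),(*nose([500,24,165],.15,.4),1,6),(*nose([485,24,100],.1,.15),1,4),(*nose([470,24,60],.1,-.1),1,4),(*nose([460,24,55],.1,-.75),1,6)]
plan(w)
E
```

```text
[[[0.008,0.017,0.008],[1.01,-1.41,-1.82],1],[[0.008,0.016,0.007],[1.04,-1.43,-1.8],1],[[0.008,0.017,0.008],[1.05,-1.45,-1.76],1],[[0.008,0.016,0.007],[1.07,-1.47,-1.74],1],[[0.008,0.017,0.008],[1.08,-1.5,-1.71],1]]
[[[0.016,0.008,0.019],[1.38,-2.59,-1.29],1],[[0.016,0.009,0.02],[1.34,-2.64,-1.24],1],[[0.015,0.008,0.019],[1.3,-2.69,-1.19],1],[[0.016,0.008,0.019],[1.26,-2.72,-1.13],1],[[0.016,0.008,0.02],[1.21,-2.77,-1.08],1]]
[[[0.016,0.009,0.019],[1.17,-2.81,-1.03],1],[[0.006,0.062,0.011],[0.8,0.17,0.72],1],[[0.007,0.063,0.011],[0.76,0.16,0.76],1],[[0.006,0.062,0.01],[0.71,0.15,0.81],1],[[0.006,0.063,0.011],[0.66,0.16,0.85],1]]
[[[0,0.062,0],[0.25,0.04,0.43],1],[[0,0.063,0],[0.23,0.04,0.45],1],[[0,0.062,0],[0.2,0.03,0.45],1],[[0,0.063,0],[0.16,0.04,0.47],1],[[0,0.108,0],[-0.75,0.02,-0.34],1]]
[[[0,0.109,0],[-0.71,0.01,-0.43],1],[[0,0.108,0],[-0.67,0.02,-0.49],1],[[0,0.108,0],[-0.6,0.02,-0.57],1],[[0,0.108,0],[-0.54,0.01,-0.63],1],[[0,0.109,0],[-0.47,0.02,-0.68],1]]
```

play_rows([
  [[0.008,0.017,0.008],[1.01,-1.41,-1.82],1],
  [[0.008,0.016,0.007],[1.04,-1.43,-1.8],1],
  [[0.008,0.017,0.008],[1.05,-1.45,-1.76],1],
  [[0.008,0.016,0.007],[1.07,-1.47,-1.74],1],
  [[0.008,0.017,0.008],[1.08,-1.5,-1.71],1],
])

```text
time_s: 13.12
position: [469.2, 190.9, 174.9]
orientation: [-0.364, 2.411, 0.132]
force: [0.1, -0.0, -1.7]
grip_width: 20.9
gripper_force: 59.9
```

play_rows([
  [[0.016,0.008,0.019],[1.38,-2.59,-1.29],1],
  [[0.016,0.009,0.02],[1.34,-2.64,-1.24],1],
  [[0.015,0.008,0.019],[1.3,-2.69,-1.19],1],
  [[0.016,0.008,0.019],[1.26,-2.72,-1.13],1],
  [[0.016,0.008,0.02],[1.21,-2.77,-1.08],1],
])

```text
time_s: 13.75
position: [428.3, 39.4, 191.1]
orientation: [-0.219, 2.483, 0.076]
force: [0.0, -0.3, -2.4]
grip_width: 20.8
gripper_force: 60.0
```

```bash
python3 - <<'E'
from h import *
scoopnow()
w=[(*nose([500,24,150],.15,.4),1,2),(*nose([485,24,100],.1,.15),1,4),(*nose([470,24,60],.1,-.1),1,4),(*nose([460,24,55],.1,-.75),1,5)]
plan(w)
E
```

```text
t 13.8 scoop in bin [-116.  -219.4  163.7] world [497.6  51.8 163.7] ypr [ 0.176 -0.389  0.002] F [ 0.  -0.3 -2.4] grip 20.8 j [ 0.9  -1.27 -1.08  0.43 -1.27 -2.32]
[[[0.009,-0.006,0.01],[1.76,-1.27,0.18],1],[[0.008,-0.005,0.01],[1.74,-1.28,0.18],1],[[0.007,0.062,0.011],[0.57,0.16,0.42],1],[[0.006,0.063,0.011],[0.55,0.17,0.46],1],[[0.007,0.062,0.01],[0.51,0.16,0.49],1]]
[[[0.006,0.063,0.011],[0.49,0.15,0.52],1],[[0,0.062,0],[0.25,0.04,0.43],1],[[0,0.063,0],[0.23,0.04,0.44],1],[[0,0.062,0],[0.2,0.03,0.46],1],[[0,0.063,0],[0.17,0.04,0.47],1]]
[[[0,0.13,0],[-0.9,0.02,-0.41],1],[[0,0.13,0],[-0.85,0.02,-0.53],1],[[0,0.13,0],[-0.76,0.02,-0.63],1],[[0,0.13,0],[-0.68,0.02,-0.73],1],[[0,0.13,0],[-0.58,0.02,-0.81],1]]
```

```bash
python3 - <<'E'
from h import *
w=[(*nose([525,45,160],.15,.12),1,4),(*nose([495,24,100],.1,.1),1,4),(*nose([475,24,60],.1,.0),1,2),(*nose([465,24,55],.1,-.8),1,5)]
plan(w)
E
```

```text
[[[0.004,0.067,0.006],[-0.38,-0.23,-0.06],1],[[0.003,0.067,0.005],[-0.38,-0.23,-0.08],1],[[0.004,0.068,0.006],[-0.38,-0.22,-0.1],1],[[0.003,0.067,0.005],[-0.37,-0.23,-0.13],1],[[0.005,0.005,0.012],[1.28,-0.3,1.06],1]]
[[[0.004,0.005,0.011],[1.28,-0.31,1.06],1],[[0.005,0.005,0.012],[1.26,-0.32,1.07],1],[[0.005,0.005,0.012],[1.26,-0.33,1.08],1],[[0,0.05,0],[1.27,0.1,1.22],1],[[0,0.05,0],[1.2,0.1,1.28],1]]
[[[0,0.16,0],[-1.18,0.02,-0.44],1],[[0,0.16,0],[-1.11,0.02,-0.62],1],[[0,0.16,0],[-0.98,0.02,-0.78],1],[[0,0.16,0],[-0.85,0.02,-0.93],1],[[0,0.16,0],[-0.69,0.02,-1.06],1]]
```

play_rows([
  [[0.004,0.067,0.006],[-0.38,-0.23,-0.06],1],
  [[0.003,0.067,0.005],[-0.38,-0.23,-0.08],1],
  [[0.004,0.068,0.006],[-0.38,-0.22,-0.1],1],
  [[0.003,0.067,0.005],[-0.37,-0.23,-0.13],1],
  [[0,0,0],[0,0,0],1],
])

```text
time_s: 14.38
position: [441.5, 32.9, 202.3]
orientation: [-0.206, 2.754, 0.039]
force: [0.6, -0.3, -2.4]
grip_width: 21.0
gripper_force: 59.9
```

```bash
python3 - <<'E'
from h import *
scoopnow()
w=[(*nose([495,24,100],.1,.1),1,4),(*nose([475,24,60],.1,.0),1,2),(*nose([465,24,55],.1,-.8),1,5)]
plan(w)
E
```

```text
t 14.4 scoop in bin [-115.8 -230.1  157.1] world [501.4  41.9 157.1] ypr [ 0.149 -0.119 -0.   ] F [ 0.6 -0.3 -2.4] grip 21.0 j [ 0.69 -0.82 -0.74  0.2  -1.33 -2.13]
[[[0.004,0.005,0.012],[1.31,-0.31,1.05],1],[[0.005,0.005,0.011],[1.29,-0.33,1.06],1],[[0.004,0.004,0.012],[1.29,-0.33,1.07],1],[[0.004,0.005,0.011],[1.28,-0.35,1.07],1],[[0,0.05,0],[1.27,0.1,1.22],1]]
[[[0,0.05,0],[1.2,0.1,1.28],1],[[0,0.16,0],[-1.18,0.02,-0.43],1],[[0,0.16,0],[-1.1,0.02,-0.62],1],[[0,0.16,0],[-0.99,0.02,-0.79],1],[[0,0.16,0],[-0.85,0.02,-0.93],1]]
[[[0,0.16,0],[-0.69,0.02,-1.06],1]]
```

play_rows([
  [[0.004,0.005,0.012],[1.31,-0.31,1.05],1],
  [[0.005,0.005,0.011],[1.29,-0.33,1.06],1],
  [[0.004,0.004,0.012],[1.29,-0.33,1.07],1],
  [[0.004,0.005,0.011],[1.28,-0.35,1.07],1],
  [[0,0.05,0],[1.27,0.1,1.22],1],
])

```text
time_s: 15.0
position: [402.3, 16.3, 127.2]
orientation: [-0.146, 2.824, 0.026]
force: [0.4, 1.1, -2.3]
grip_width: 21.1
gripper_force: 59.9
```

play_rows([
  [[0,0.05,0],[1.2,0.1,1.28],1],
  [[0,0.16,0],[-1.18,0.02,-0.43],1],
  [[0,0.16,0],[-1.1,0.02,-0.62],1],
  [[0,0.16,0],[-0.99,0.02,-0.79],1],
  [[0,0.16,0],[-0.85,0.02,-0.93],1],
])

```text
time_s: 15.62
position: [435.3, 21.1, 141.8]
orientation: [0.142, -2.779, 0.025]
force: [0.7, -0.5, -0.5]
grip_width: 20.7
gripper_force: 59.9
```

play_rows([
  [[0,0.16,0],[-0.69,0.02,-1.06],1],
  [[0,0,0],[0,0,0],1],
  [[0,0,0],[0,0,0],1],
  [[0,0,0],[0,0,0],1],
  [[0,0,0],[0,0,0],1],
])

```text
time_s: 16.25
position: [443.7, 22.3, 151.1]
orientation: [0.136, -2.629, 0.035]
force: [-0.1, -0.0, -1.6]
grip_width: 20.8
gripper_force: 60.0
```

```bash
python3 - <<'E'
from h import *
scoopnow()
c=read_camera("top")["frame"][:,:,::-1]; d=read_camera("side")["frame"][:,:,::-1]
def cr(im,u0,v0,w,h,s): return cv2.resize(im[v0:v0+h,u0:u0+w],None,fx=s,fy=s,interpolation=cv2.INTER_CUBIC)
cv2.imwrite("pics/tub1.png",np.hstack([cr(c,120,195,145,110,2.9),cr(d,215,240,130,110,2.9)]))
E
```

```text
t 16.2 scoop in bin [-173.9 -229.5   75.7] world [446.5  22.6  75.7] ypr [0.104 0.772 0.   ] F [-0.1 -0.  -1.6] grip 20.8 j [ 0.39  0.08 -0.07 -0.15 -1.91 -1.87]
```

View pics/tub1.png

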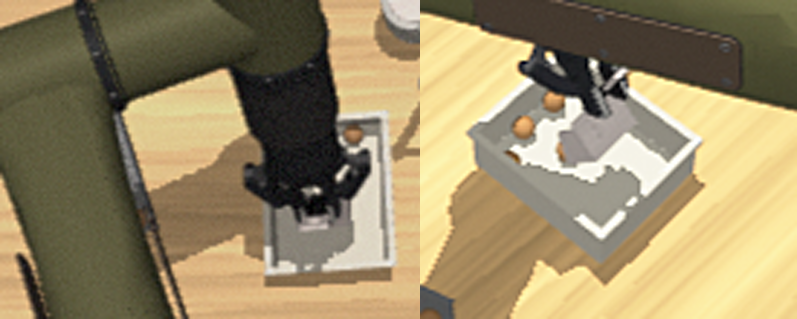

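Four knobs are in the tub; the side view has them at (552,100), (523,127), (513,157) and (563,152). I'll go back to the front of the bin and find the other two by colour.

```bash
cat >> h.py <<'E'
def knobs(z=16,cams=("top","side")):
    for n in cams:
        c=read_camera(n); np.save("pics/cam_%s.npy"%n,{k:c[k] for k in c if k!="frame"},allow_pickle=True); im=c["frame"]
        hsv=cv2.cvtColor(im,cv2.COLOR_RGB2HSV); m=cv2.inRange(hsv,(5,110,60),(18,255,235))
        # bin region and tub region masks
        for nm,poly in(("bin",[binw(x,y,20) for x,y in((-118,36),(-118,-36),(128,-36),(128,36))]),("tub",[[380,95,20],[380,-45,20],[550,-45,20],[550,95,20]])):
            k=np.zeros_like(m); cv2.fillPoly(k,[cv2.convexHull(proj(n,poly).astype(np.int32))],255)
            N,_,st,ce=cv2.connectedComponentsWithStats(m&k)
            for i in range(1,N):
                if st[i,4]>=12:
                    P=atz(n,*ce[i],z); d=R.from_euler("z",-BIN[2]).apply(P-[*BIN[:2],0]); print(n,nm,ce[i].round(1),"area",st[i,4],"world",P[:2].round(0),"bin",d[:2].round(0) if nm=="bin" else "")
E
python3 - <<'E'
from h import *
plan([(*nose([475,30,120],.1,-.2),1,4),(*nose([455,180,120],.3,.0),1,4),(*inbin(-143,-1,70),1,3)])
E
```

```text
[[[0,-0.143,0.001],[1.22,0.12,-0.35],1],[[0,-0.143,0.001],[1.16,0.11,-0.52],1],[[0,-0.143,0],[1.07,0.11,-0.68],1],[[-0.001,-0.144,0.001],[0.97,0.12,-0.83],1],[[-0.008,-0.05,-0.049],[0.4,3.38,0.35],1]]
[[[-0.008,-0.049,-0.05],[0.26,3.4,0.36],1],[[-0.008,-0.05,-0.049],[0.1,3.41,0.37],1],[[-0.008,-0.05,-0.049],[-0.05,3.4,0.4],1],[[-0.004,0,-0.015],[0.74,2.64,1.53],1],[[-0.004,0,-0.016],[0.69,2.65,1.54],1]]
[[[-0.004,0,-0.015],[0.66,2.65,1.55],1]]
```

play_rows([
  [[0,-0.143,0.001],[1.22,0.12,-0.35],1],
  [[0,-0.143,0.001],[1.16,0.11,-0.52],1],
  [[0,-0.143,0],[1.07,0.11,-0.68],1],
  [[-0.001,-0.144,0.001],[0.97,0.12,-0.83],1],
  [[-0.008,-0.05,-0.049],[0.4,3.38,0.35],1],
])

```text
time_s: 16.98
position: [400.3, 55.8, 184.5]
orientation: [-0.224, 3.016, 0.023]
force: [1.1, 1.2, -1.7]
grip_width: 20.8
gripper_force: 60.0
```

play_rows([
  [[-0.008,-0.049,-0.05],[0.26,3.4,0.36],1],
  [[-0.008,-0.05,-0.049],[0.1,3.41,0.37],1],
  [[-0.008,-0.05,-0.049],[-0.05,3.4,0.4],1],
  [[-0.004,0,-0.015],[0.74,2.64,1.53],1],
  [[-0.004,0,-0.016],[0.69,2.65,1.54],1],
])

```text
time_s: 17.6
position: [356.6, 205.8, 137.5]
orientation: [-0.477, 2.845, 0.065]
force: [-0.1, -0.1, -1.5]
grip_width: 20.7
gripper_force: 60.0
```

play_rows([
  [[-0.004,0,-0.015],[0.66,2.65,1.55],1],
  [[0,0,0],[0,0,0],1],
  [[0,0,0],[0,0,0],1],
])

```text
time_s: 17.98
position: [346.6, 229.2, 121.6]
orientation: [-0.498, 2.842, 0.066]
force: [0.2, -0.9, -1.9]
grip_width: 20.9
gripper_force: 60.0
```

```bash
python3 - <<'E'
from h import *
scoopnow(); knobs()
plan([(*inbin(-143,-1,70),1,1)])
E
```

```text
t 18.0 scoop in bin [-143.    -1.3   69.4] world [398.  247.8  69.4] ypr [0.347 0.002 0.001] F [ 0.2 -0.9 -1.9] grip 20.9 j [ 1.26 -0.78 -0.84  0.21 -1.35 -2.51]
top bin [166.9 270.1] area 30 world [446. 247.] bin [-98. -18.]
top bin [159.1 273. ] area 34 world [437. 273.] bin [-98.   9.]
top tub [228.6 241.5] area 31 world [539.  40.] bin 
top tub [241.5 240.8] area 28 world [541.  -4.] bin 
top tub [216.7 247.6] area 28 world [519.  80.] bin 
top tub [232.3 256.3] area 28 world [489.  27.] bin 
side bin [216.7 349.8] area 33 world [449. 248.] bin [-95. -19.]
side bin [211.9 359.8] area 42 world [436. 275.] bin [-98.  11.]
side tub [260.5 274.1] area 37 world [540.  -4.] bin 
side tub [250.3 283.4] area 47 world [538.  40.] bin 
[[[0.001,-0.002,-0.001],[0.03,0.05,-0.03],1]]
```

```bash
cat >> h.py <<'E'
def nb(x,y,z,pitch): return nose(binw(x,y,z),BIN[2],pitch)
E
python3 - <<'E'
from h import *
p=plan([(*nb(-124,-1,30,-.12),1,3),(*nb(-124,-1,17,-.12),1,2)])
print()
q=plan([(*nb(-30,-1,17,-.12),1,10)],p); print()
p=plan([(*nb(-30,-1,4,0),1,2)],q)
E
```

```text
[[[0,0.039,0],[0.25,0.02,0.99],1],[[0.001,0.04,-0.001],[0.21,0.01,1.0],1],[[0,0.039,0],[0.16,0.02,1.0],1],[[0,0,0],[0.09,0,0.64],1],[[0,0,0],[0.1,0,0.65],1]]

[[[0,0,0],[-0.93,0,0.13],1],[[0,0,0],[-0.93,0,0.14],1],[[0,0,0],[-0.93,0,0.13],1],[[0,0,0],[-0.93,0,0.13],1],[[0,0,0],[-0.93,0,0.13],1]]
[[[0,0,0],[-0.93,0,0.14],1],[[0,0,0],[-0.94,0,0.13],1],[[0,0,0],[-0.93,0,0.13],1],[[0,0,0],[-0.93,0,0.13],1],[[0,0,0],[-0.93,0,0.14],1]]

[[[0,-0.06,0],[0.49,0,1.05],1],[[0,-0.06,0],[0.56,0,1.01],1]]
```

play_rows([
  [[0,0.039,0],[0.25,0.02,0.99],1],
  [[0,0.04,0],[0.21,0.01,1.0],1],
  [[0,0.039,0],[0.16,0.02,1.0],1],
  [[0,0,0],[0.09,0,0.64],1],
  [[0,0,0],[0.1,0,0.65],1],
])

```text
time_s: 18.7
position: [347.1, 229.7, 77.3]
orientation: [-0.517, 2.957, 0.037]
force: [0.6, -0.3, -2.0]
grip_width: 21.2
gripper_force: 59.9
```

play_rows([
  [[0,0,0],[0,0,0],1],
  [[0,0,0],[-0.93,0,0.13],1],
  [[0,0,0],[-0.93,0,0.14],1],
  [[0,0,0],[-0.93,0,0.13],1],
  [[0,0,0],[-0.93,0,0.13],1],
])

```text
time_s: 19.32
position: [382.7, 243.2, 81.3]
orientation: [-0.519, 2.957, 0.037]
force: [-17.0, -7.2, 27.6]
grip_width: 20.8
gripper_force: 65.0
```

```bash
python3 - <<'E'
from h import *
scoopnow(); knobs(cams=("top",))
E
```

```text
t 19.3 scoop in bin [-110.8   -0.4   23.1] world [427.9 259.6  23.1] ypr [ 0.347  0.12  -0.   ] F [-17.   -7.2  27.6] grip 20.8 j [ 1.09 -0.48 -0.7   0.1  -1.25 -2.34]
top bin [166.9 270.1] area 30 world [446. 247.] bin [-98. -18.]
top bin [159.1 273.1] area 35 world [437. 273.] bin [-98.   9.]
top tub [228.6 241.7] area 29 world [539.  40.] bin 
top tub [241.5 240.8] area 28 world [541.  -4.] bin 
top tub [216.8 247.7] area 29 world [519.  80.] bin 
top tub [232.2 256.2] area 25 world [489.  27.] bin
```

```bash
python3 - <<'E'
from h import *
c=read_camera("top")["frame"][:,:,::-1]; d=read_camera("side")["frame"][:,:,::-1]
def cr(im,u0,v0,w,h,s): return cv2.resize(im[v0:v0+h,u0:u0+w],None,fx=s,fy=s,interpolation=cv2.INTER_CUBIC)
cv2.imwrite("pics/jam.png",np.hstack([cr(c,135,240,57,80,7),cr(d,185,315,57,80,7)]))
E
```

```text
(no output)
```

View pics/jam.png

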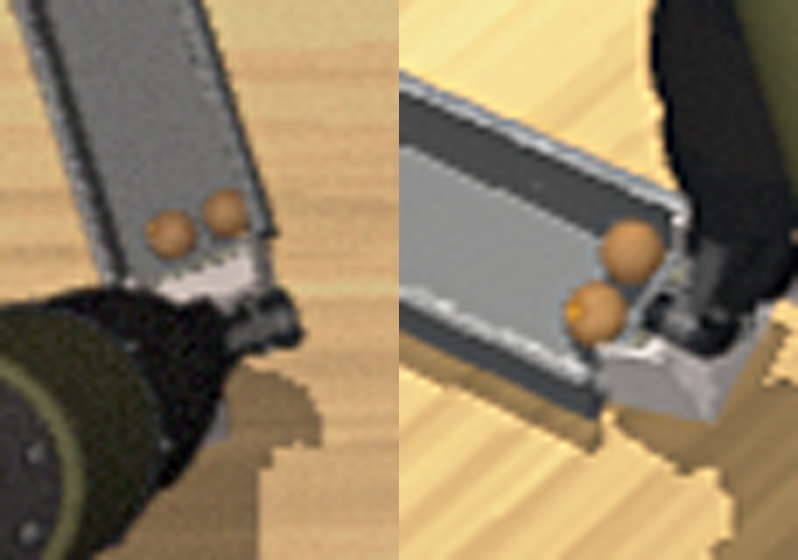

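The crop shows the scoop stopped against the bin's front wall, bowl at (655,385) in the side half, with the fingers slid up the handle to the bowl. The knobs have not moved. I'll back off, set the scoop on the table, and grip it again.

```bash
python3 - <<'E'
from h import *
s=manip.get_obs(); p=s["position"]; r=R.from_rotvec(s["orientation"]); d=np.array([np.cos(.347),np.sin(.347),0])
p1=p-25*d+[0,0,25]; p2=p1+[0,0,85]
Rt=tool(.216,A)
q=plan([(p1,r,1,3),(p2,r,1,3)]); print()
q=plan([([400,20,190],tool(.28,A),1,6),([438,-210,150],Rt,1,6)],q)
plan([([438,-210,80],Rt,1,4)],q)
E
```

```text
[[[0,0,0],[0.71,0,-0.94],1],[[0,0,0],[0.7,0,-0.95],1],[[0,0,0],[0.71,0,-0.94],1],[[0,0,0],[-0.41,0,-2.8],1],[[0,0,0],[-0.4,0,-2.81],1]]
[[[0,0,0],[-0.41,0,-2.8],1]]

[[[0.002,-0.02,0.011],[0.59,-3.6,-0.06],1],[[0.002,-0.019,0.011],[0.54,-3.6,-0.06],1],[[0.003,-0.02,0.011],[0.5,-3.6,-0.06],1],[[0.002,-0.02,0.01],[0.47,-3.62,-0.07],1],[[0.002,-0.02,0.011],[0.42,-3.61,-0.06],1]]
[[[0.002,-0.019,0.011],[0.38,-3.63,-0.07],1],[[0.003,0,0.01],[0.61,-3.86,0.53],1],[[0.003,0,0.011],[0.57,-3.86,0.53],1],[[0.002,0,0.01],[0.53,-3.87,0.55],1],[[0.003,0,0.01],[0.49,-3.87,0.56],1]]
[[[0.003,0,0.011],[0.45,-3.87,0.57],1],[[0.003,0,0.01],[0.4,-3.88,0.58],1]]
[[[0,0,0],[0.45,0,1.69],1],[[0,0,0],[0.46,0,1.69],1],[[0,0,0],[0.45,0,1.69],1],[[0,0,0],[0.45,0,1.69],1]]
```

play_rows([
  [[0,0,0],[0.71,0,-0.94],1],
  [[0,0,0],[0.7,0,-0.95],1],
  [[0,0,0],[0.71,0,-0.94],1],
  [[0,0,0],[-0.41,0,-2.8],1],
  [[0,0,0],[-0.41,0,-2.8],1],
])

```text
time_s: 20.1
position: [358.5, 234.1, 160.1]
orientation: [-0.519, 2.957, 0.037]
force: [0.8, 1.4, -0.9]
grip_width: 20.8
gripper_force: 61.3
```

play_rows([
  [[0,0,0],[-0.41,0,-2.8],1],
  [[0.002,-0.02,0.011],[0.59,-3.6,-0.06],1],
  [[0.002,-0.019,0.011],[0.54,-3.6,-0.06],1],
  [[0.003,-0.02,0.011],[0.5,-3.6,-0.06],1],
  [[0.002,-0.02,0.01],[0.47,-3.62,-0.07],1],
])

```text
time_s: 20.72
position: [385.5, 90.1, 186.6]
orientation: [-0.442, 2.889, 0.048]
force: [0.4, 0.5, -1.5]
grip_width: 21.3
gripper_force: 61.4
```

play_rows([
  [[0.002,-0.02,0.011],[0.42,-3.61,-0.06],1],
  [[0.002,-0.019,0.011],[0.38,-3.63,-0.07],1],
  [[0.003,0,0.01],[0.61,-3.86,0.53],1],
  [[0.003,0,0.011],[0.57,-3.86,0.53],1],
  [[0.002,0,0.01],[0.53,-3.87,0.55],1],
])

```text
time_s: 21.35
position: [417.9, -96.7, 166.3]
orientation: [-0.357, 2.861, 0.047]
force: [0.6, 0.1, -2.1]
grip_width: 20.9
gripper_force: 61.5
```

play_rows([
  [[0.003,0,0.01],[0.49,-3.87,0.56],1],
  [[0.003,0,0.011],[0.45,-3.87,0.57],1],
  [[0.003,0,0.01],[0.4,-3.88,0.58],1],
  [[0,0,0],[0,0,0],1],
  [[0,0,0],[0,0,0],1],
])

```text
time_s: 21.98
position: [437.0, -210.3, 146.1]
orientation: [-0.311, 2.867, 0.04]
force: [-0.5, 0.1, -2.0]
grip_width: 21.4
gripper_force: 61.5
```

```bash
python3 - <<'E'
from h import *
s=manip.get_obs(); print(s["position"],s["force"],s["grip_width"],s["time_s"])
# find bright-metal bowl and scoop hull: diff against the wood colour (low saturation) near the gripper, both views
for n in("top","side"):
    c=read_camera(n); im=c["frame"]; np.save("pics/cam_%s.npy"%n,{k:c[k] for k in c if k!="frame"},allow_pickle=True)
    np.save("pics/im_%s.npy"%n,im)
    g=s["position"]; u=proj(n,g)[0]; hsv=cv2.cvtColor(im,cv2.COLOR_RGB2HSV)
    m=((hsv[...,1]<45)&(hsv[...,2]>90)).astype(np.uint8); k=np.zeros_like(m); k[max(0,int(u[1])-60):int(u[1])+60,int(u[0])-50:int(u[0])+50]=1
    N,L,st,ce=cv2.connectedComponentsWithStats(m&k); print(n,"tcp px",u.round(0))
    for i in range(1,N):
        if st[i,4]>25:
            cnt=cv2.findContours((L==i).astype(np.uint8),0,2)[0][0]; print(st[i],ce[i].round(0),cv2.approxPolyDP(cnt,2.5,True)[:,0].tolist())
E
```

```text
[ 436.95298438 -210.25308333  146.09020989] [-0.53976397  0.08847189 -1.97149502] 21.378797176693993 21.975
top tcp px [305. 268.]
[265 218  12  11  88] [270. 223.] [[267, 218], [265, 225], [273, 228], [275, 220], [272, 218], [269, 225]]
[351 219   4   9  27] [353. 223.] [[354, 219], [351, 220], [354, 227]]
[291 252  21  17 200] [301. 259.] [[309, 252], [291, 256], [295, 268], [301, 261], [311, 262]]
side tcp px [336. 227.]
[314 223  23  23 261] [325. 236.] [[331, 223], [325, 224], [315, 243], [328, 245], [336, 234], [327, 230]]
[286 269  23  17 201] [293. 280.] [[286, 269], [286, 285], [308, 285]]
```

```bash
python3 - <<'E'
from h import *
for a,b in(((291,256),(315,243)),((309,252),(325,224)),((309,252),(331,223)),((295,268),(328,245))): print(a,b,tri(*a,*b))
# expected if the grasp had only slipped forward by d (level scoop)
for d in(20,30,38):
  for pit in(0,-.2,-.4):
    s=manip.get_obs(); 
    Rs=R.from_euler("ZY",[.216,-pit]); off=np.array([-56+d,0,56-d*.364])+5*np.array([np.sin(A),0,-np.cos(A)])
    O=s["position"]-Rs.apply(off); print(d,pit,[(proj("top",O+Rs.apply(q))[0].round(0).tolist(),proj("side",O+Rs.apply(q))[0].round(0).tolist()) for q in((25,30,1),(25,-30,1),(-25,30,1))])
E
```

```text
(291, 256) (315, 243) (array([ 480.08161574, -171.424612  ,   68.11868336]), np.float64(2.8744806579696744))
(309, 252) (325, 224) (array([ 490.34061207, -227.59856349,  100.08323827]), np.float64(0.4294301113191908))
(309, 252) (331, 223) (array([ 481.98821729, -231.22193038,  111.16320514]), np.float64(16.60115476269874))
(295, 268) (328, 245) (array([ 439.89766857, -182.69794258,   84.21024995]), np.float64(2.319052962099646))
20 0 [([290.0, 253.0], [312.0, 234.0]), ([308.0, 248.0], [322.0, 221.0]), ([294.0, 268.0], [327.0, 242.0])]
20 -0.2 [([291.0, 256.0], [315.0, 238.0]), ([309.0, 251.0], [324.0, 225.0]), ([295.0, 270.0], [330.0, 243.0])]
20 -0.4 [([292.0, 260.0], [318.0, 242.0]), ([310.0, 255.0], [328.0, 229.0]), ([295.0, 273.0], [332.0, 244.0])]
30 0 [([291.0, 255.0], [315.0, 235.0]), ([309.0, 251.0], [325.0, 222.0]), ([295.0, 271.0], [330.0, 242.0])]
30 -0.2 [([292.0, 258.0], [318.0, 238.0]), ([310.0, 254.0], [327.0, 225.0]), ([295.0, 273.0], [333.0, 243.0])]
30 -0.4 [([292.0, 262.0], [320.0, 241.0]), ([310.0, 257.0], [330.0, 228.0]), ([296.0, 275.0], [335.0, 244.0])]
38 0 [([292.0, 258.0], [318.0, 236.0]), ([310.0, 253.0], [327.0, 222.0]), ([296.0, 273.0], [333.0, 243.0])]
38 -0.2 [([292.0, 260.0], [320.0, 238.0]), ([310.0, 256.0], [330.0, 225.0]), ([296.0, 275.0], [335.0, 243.0])]
38 -0.4 [([293.0, 263.0], [322.0, 241.0]), ([311.0, 259.0], [332.0, 228.0]), ([297.0, 277.0], [337.0, 243.0])]
```

play_rows([
  [[0,0,0],[0.62,0,2.3],1],
  [[0,0,0],[0.62,0,2.3],1],
  [[0,0,0],[0.57,0,2.2],1],
  [[0,0,0],[0.47,0,1.7],1],
  [[0,0,0],[0,0,0],1],
])

```text
time_s: 22.7
position: [438.7, -212.2, 63.7]
orientation: [-0.315, 2.861, 0.03]
force: [-12.0, -2.8, 17.0]
grip_width: 20.9
gripper_force: 60.9
```

play_rows([
  [[0,0,0],[0.1,0,0.4],1],
  [[0,0,0],[0,0,0],1],
])

```text
time_s: 22.95
position: [438.7, -212.7, 61.5]
orientation: [-0.316, 2.861, 0.028]
force: [-20.8, -2.9, 27.8]
grip_width: 21.3
gripper_force: 62.1
```

play_rows([
  [[0,0,0],[0.05,0,0.2],1],
  [[0,0,0],[0,0,0],1],
])

```text
time_s: 23.2
position: [438.8, -212.9, 59.8]
orientation: [-0.316, 2.861, 0.028]
force: [-21.9, -3.2, 30.4]
grip_width: 20.6
gripper_force: 62.0
```

play_rows([
  [[0,0,0],[0.05,0,0.2],1],
  [[0,0,0],[0,0,0],1],
])

```text
time_s: 23.45
position: [438.9, -213.1, 57.5]
orientation: [-0.315, 2.861, 0.027]
force: [-20.4, -4.7, 28.7]
grip_width: 21.1
gripper_force: 61.2
```

play_rows([
  [[0,0,0],[0,0,0],0],
  [[0,0,0],[0,0,0],0],
  [[0,0,0],[0,0,0],0],
  [[0,0,0],[0,0,0],0],
  [[0,0,0],[0,0,0],0],
])

```text
time_s: 24.08
position: [437.0, -210.5, 49.5]
orientation: [-0.312, 2.867, 0.04]
force: [-0.7, 0.1, -0.1]
grip_width: 85.1
gripper_force: 0.0
```

play_rows([
  [[0,0,0],[0,0,-1.5],0],
  [[0,0,0],[0,0,-3],0],
  [[0,0,0],[0.9,0,-4],0],
  [[0,0,0],[3,0,-4],0],
  [[0,0,0],[4,0,-3],0],
])

```text
time_s: 24.7
position: [322.7, -235.7, 182.2]
orientation: [-0.313, 2.865, 0.037]
force: [-0.1, -1.3, 0.5]
grip_width: 85.1
gripper_force: 0.0
```

play_rows([
  [[0,0,0],[0,6,0],0],
  [[0,0,0],[0,6,0],0],
  [[0,0,0],[0,6,0],0],
  [[0,0,0],[0,0,0],0],
])

```text
time_s: 25.2
position: [295.0, -92.4, 183.2]
orientation: [-0.339, 2.864, 0.043]
force: [0.5, 0.2, 0.5]
grip_width: 85.4
gripper_force: 0.0
```

```bash
cat >> h.py <<'E'
def grab():
    for n in("top","side"):
        c=read_camera(n); np.save("pics/im_%s.npy"%n,c["frame"]); np.save("pics/cam_%s.npy"%n,{k:c[k] for k in c if k!="frame"},allow_pickle=True)
def blobs(n,lo,hi,win,amin=15,eps=1.5):
    "connected blobs of HSV range in a pixel window (u0,v0,u1,v1)"
    im=np.load("pics/im_%s.npy"%n); m=cv2.inRange(cv2.cvtColor(im,cv2.COLOR_RGB2HSV),lo,hi); k=np.zeros_like(m); k[win[1]:win[3],win[0]:win[2]]=255
    N,L,st,ce=cv2.connectedComponentsWithStats(m&k)
    for i in range(1,N):
        if st[i,4]>=amin:
            cnt=max(cv2.findContours((L==i).astype(np.uint8),0,2)[0],key=len); print(n,"area",st[i,4],"c",ce[i].round(1).tolist(),"rect",[np.round(x,1).tolist() for x in cv2.minAreaRect(cnt)],cv2.approxPolyDP(cnt,eps,True)[:,0].tolist())
E
python3 - <<'E'
from h import *
s=manip.get_obs(); print(s["position"],s["time_s"])
grab()
blobs("top",(0,0,0),(180,255,45),(265,230,325,310)); blobs("top",(0,0,100),(180,40,255),(275,235,325,300))
blobs("side",(0,0,0),(180,255,45),(285,220,380,290)); blobs("side",(0,0,100),(180,40,255),(290,230,370,280))
E
```

```text
[294.98672238 -92.42375801 183.15877783] 25.2
top area 97 c [305.0, 274.4] rect [[305.1, 274.4], [18.2, 5.3], 76.0] [[301, 266], [305, 283], [308, 283], [306, 267]]
top area 250 c [300.4, 258.7] rect [[300.5, 258.7], [14.2, 17.8], 77.0] [[307, 251], [291, 254], [294, 267], [310, 263]]
top area 52 c [308.5, 287.7] rect [[308.6, 287.9], [8.2, 8.0], 76.0] [[311, 283], [304, 285], [306, 292], [313, 291]]
side area 732 c [361.0, 248.6] rect [[361.8, 253.7], [21.0, 73.2], 21.8] [[376, 220], [367, 220], [360, 230], [360, 235], [354, 245], [356, 255], [348, 268], [349, 271], [342, 280], [344, 286], [350, 285], [360, 273], [358, 272], [360, 273], [358, 275], [356, 274], [351, 277], [349, 275], [351, 271], [349, 269], [352, 263], [355, 265], [358, 262], [361, 268], [368, 245], [372, 241], [379, 239], [379, 235], [376, 239], [371, 237]]
side area 109 c [338.5, 248.3] rect [[338.9, 248.4], [20.0, 5.9], 11.3] [[329, 249], [343, 252], [349, 249], [332, 244]]
side area 297 c [322.1, 249.4] rect [[323.0, 248.7], [15.2, 24.2], 35.5] [[326, 238], [318, 243], [311, 254], [323, 261], [330, 252], [327, 249], [328, 246], [333, 243], [333, 241]]
side area 34 c [350.8, 251.7] rect [[350.5, 251.5], [7.0, 7.0], 90.0] [[351, 248], [347, 253], [354, 255], [351, 253], [353, 250]]
side area 44 c [293.1, 276.8] rect [[294.5, 275.5], [9.0, 7.0], 0.0] [[290, 272], [290, 279], [299, 279]]
```

```bash
python3 - <<'E'
from fit import *
print(tri(308.6,287.8,350.7,251.7),tri(305.1,274.4,338.7,248.4))
p=fit([("top",(308.6,287.8),(-104,0,74)),("side",(350.7,251.7),(-104,0,73)),("top",(305.1,274.4),(-58,0,59)),("side",(338.7,248.4),(-58,0,58)),("top",(290.8,254),(25,30,1)),("top",(307.2,250.7),(25,-30,1)),("side",(311,254),(25,30,1)),("side",(323,261.2),(-25,30,1))],[480,-200,.216])
G,Rt=scoop2tcp([p[0],p[1],0],p[2],0,OFF,A)
up=G-Rt.apply([0,0,90]); print(G)
q=plan([(up,Rt,0,0),(up,Rt,0,2)]); print(); plan([(G,Rt,0,4)],q)
E
```

```text
(array([ 379.78895676, -223.6257268 ,   68.48375001]), np.float64(5.83936473836514)) (array([ 421.35635941, -216.04288307,   54.17728973]), np.float64(0.292965555986667))
[ 4.77032e+02 -2.04867e+02  1.83000e-01] res [[-0.3, 0.8], [2.5, 0.1], [-0.1, 0.3], [0.4, -0.4], [-0.5, -0.5], [0.1, -0.7], [-1.8, -0.3], [0.1, -0.1]]
[ 423.23675807 -214.80763727   51.17037087]
[[[0.003,-0.002,0.014],[-2.08,-4.78,2.08],0],[[0.003,-0.003,0.013],[-2.13,-4.75,2.1],0],[[0.003,-0.002,0.014],[-2.2,-4.72,2.12],0],[[0,0,0],[0,0,0],0],[[0,0,0],[0,0,0],0]]

[[[0,0,0],[0,0,2.25],0],[[0,0,0],[0,0,2.25],0],[[0,0,0],[0,0,2.25],0],[[0,0,0],[0,0.01,2.25],0]]
```

play_rows([
  [[0.003,-0.002,0.014],[-2.08,-4.78,2.08],0],
  [[0.003,-0.003,0.013],[-2.13,-4.75,2.1],0],
  [[0.003,-0.002,0.014],[-2.2,-4.72,2.12],0],
  [[0,0,0],[0,0,0],0],
  [[0,0,0],[0,0,2.25],0],
])

```text
time_s: 25.92
position: [398.6, -213.4, 119.0]
orientation: [-0.252, 2.875, 0.03]
force: [-0.5, 0.1, -0.0]
grip_width: 85.3
gripper_force: 0.0
```

play_rows([
  [[0,0,0],[0,0,2.25],0],
  [[0,0,0],[0,0,2.25],0],
  [[0,0,0],[0,0,2.25],0],
  [[0,0,0],[0,0,0],0.3],
  [[0,0,0],[0,0,0],1],
])

```text
time_s: 26.55
position: [416.1, -207.8, 55.0]
orientation: [-0.26, 2.872, 0.031]
force: [0.8, -0.4, 0.7]
grip_width: 51.5
gripper_force: 0.0
```

play_rows([
  [[0,0,0],[0,0,0],1],
  [[0,0,0],[0,0,0],1],
  [[0,0,0],[0,0,0],1],
  [[0,0,0],[0,0,0],1],
  [[0,0,0],[0,0,0],1],
])

```text
time_s: 27.18
position: [417.0, -207.2, 55.4]
orientation: [-0.264, 2.871, 0.029]
force: [-2.1, -2.2, 6.0]
grip_width: 21.5
gripper_force: 56.6
```

```bash
python3 - <<'E'
from h import *
P,Rs=scoopnow()
s=manip.get_obs()
q=plan([(s["position"]+np.array([0,0,120]),R.from_rotvec(s["orientation"]),1,4),(*inbin(-143,-1,115),1,0),(*inbin(-152,-1,50),1,3)])
E
```

```text
t 27.2 scoop in bin [-226.  -444.7    3.2] world [ 470.7 -197.4    3.2] ypr [ 0.183  0.002 -0.003] F [-2.1 -2.2  6. ] grip 21.5 j [-0.08 -0.49 -0.7  -0.07 -1.11 -1.29]
[[[0,0,0],[-0.77,-0.01,-2.9],1],[[0,0,0],[-0.77,-0.01,-2.9],1],[[0,0,0],[-0.77,-0.01,-2.9],1],[[0,0,0],[-0.77,-0.01,-2.9],1],[[-0.006,0,-0.02],[-0.1,5.53,0.12],1]]
[[[-0.005,-0.001,-0.019],[-0.21,5.52,0.14],1],[[-0.006,0,-0.02],[-0.32,5.52,0.18],1],[[-0.006,0,-0.02],[-0.42,5.51,0.21],1],[[-0.005,-0.001,-0.019],[-0.54,5.49,0.24],1],[[-0.006,0,-0.02],[-0.64,5.49,0.27],1]]
[[[-0.006,0,-0.02],[-0.75,5.47,0.3],1],[[-0.006,-0.001,-0.019],[-0.86,5.45,0.34],1],[[0,0,0],[0.85,0,2.02],1],[[0,0,0],[0.85,0,2.01],1],[[0,0,0],[0.86,0,2.02],1]]
```

```bash
echo "OFF=np.array([-59.4,0,54.5])" >> h.py; python3 - <<'E'
from h import *
P,Rs=scoopnow()
s=manip.get_obs()
q=plan([(s["position"]+np.array([0,0,120]),R.from_rotvec(s["orientation"]),1,4),(*inbin(-143,-1,115),1,0),(*inbin(-152,-1,50),1,3)])
E
```

```text
t 27.2 scoop in bin [-2.214e+02 -4.455e+02 -1.000e-01] world [ 4.753e+02 -1.966e+02 -1.000e-01] ypr [ 0.183  0.002 -0.003] F [-2.1 -2.2  6. ] grip 21.5 j [-0.08 -0.49 -0.7  -0.07 -1.11 -1.29]
[[[0,0,0],[-0.77,-0.01,-2.9],1],[[0,0,0],[-0.77,-0.01,-2.9],1],[[0,0,0],[-0.77,-0.01,-2.9],1],[[0,0,0],[-0.77,-0.01,-2.9],1],[[-0.006,0,-0.02],[-0.06,5.52,0.06],1]]
[[[-0.005,-0.001,-0.019],[-0.16,5.51,0.09],1],[[-0.006,0,-0.02],[-0.27,5.51,0.12],1],[[-0.006,0,-0.02],[-0.38,5.51,0.16],1],[[-0.005,-0.001,-0.019],[-0.49,5.49,0.19],1],[[-0.006,0,-0.02],[-0.6,5.48,0.21],1]]
[[[-0.006,0,-0.02],[-0.7,5.47,0.25],1],[[-0.006,-0.001,-0.019],[-0.81,5.45,0.28],1],[[0,0,0],[0.85,0,2.01],1],[[0,0,0],[0.85,0,2.02],1],[[0,0,0],[0.85,-0.01,2.01],1]]
```

play_rows([
  [[0,0,0],[-0.77,0,-2.9],1],
  [[0,0,0],[-0.77,0,-2.9],1],
  [[0,0,0],[-0.77,0,-2.9],1],
  [[0,0,0],[-0.77,0,-2.9],1],
  [[-0.006,0,-0.02],[-0.06,5.52,0.06],1],
])

```text
time_s: 27.8
position: [407.1, -153.6, 174.7]
orientation: [-0.284, 2.871, 0.036]
force: [1.4, 1.6, -1.7]
grip_width: 21.1
gripper_force: 62.8
```

play_rows([
  [[-0.005,0,-0.019],[-0.16,5.51,0.09],1],
  [[-0.006,0,-0.02],[-0.27,5.51,0.12],1],
  [[-0.006,0,-0.02],[-0.38,5.51,0.16],1],
  [[-0.005,0,-0.019],[-0.49,5.49,0.19],1],
  [[-0.006,0,-0.02],[-0.6,5.48,0.21],1],
])

```text
time_s: 28.42
position: [358.9, 122.1, 170.0]
orientation: [-0.443, 2.853, 0.062]
force: [0.7, 0.3, -1.4]
grip_width: 21.1
gripper_force: 62.7
```

play_rows([
  [[-0.006,0,-0.02],[-0.7,5.47,0.25],1],
  [[-0.006,0,-0.019],[-0.81,5.45,0.28],1],
  [[0,0,0],[0.85,0,2.01],1],
  [[0,0,0],[0.85,0,2.02],1],
  [[0,0,0],[0.85,0,2.01],1],
])

```text
time_s: 29.05
position: [331.7, 225.8, 102.9]
orientation: [-0.499, 2.846, 0.068]
force: [0.2, 0.7, -0.9]
grip_width: 20.9
gripper_force: 62.8
```

play_rows([
  [[0,0,0],[0,0,0],1],
  [[0,0,0],[0,0,0],1],
  [[0,0,0],[0,0,0],1],
])

```text
time_s: 29.42
position: [332.9, 226.2, 105.8]
orientation: [-0.497, 2.844, 0.071]
force: [0.0, -0.8, -1.9]
grip_width: 20.6
gripper_force: 62.7
```

```bash
python3 - <<'E'
from h import *
P,Rs=scoopnow(); grab()
pr=lambda n:[proj(n,P+Rs.apply(q))[0].round(0).tolist() for q in((25,30,1),(25,-30,1),(-25,-30,1),(-25,30,1))]
for n in("top","side"):
    u=np.mean(pr(n),0).astype(int); print(n,pr(n)); blobs(n,(0,0,110),(180,40,255),(u[0]-22,u[1]-25,u[0]+22,u[1]+22),60)
knobs()
p=plan([(*nb(-124,-1,20,-.1),1,3)]); print()
plan([(*nb(-30,-1,19,-.1),1,10)],p)
E
```

```text
t 29.4 scoop in bin [-152.3    0.8   50.2] world [388.5 246.5  50.2] ypr [0.346 0.003 0.005] F [ 0.  -0.8 -1.9] grip 20.6 j [ 1.3  -0.84 -0.9   0.21 -1.36 -2.56]
top [[153.0, 283.0], [170.0, 277.0], [175.0, 291.0], [157.0, 298.0]]
top area 85 c [157.8, 267.3] rect [[159.5, 270.5], [17.0, 19.0], 90.0] [[154, 277], [160, 278], [157, 279], [153, 273], [156, 269], [156, 264], [159, 265], [159, 269], [161, 267], [162, 269], [163, 263], [166, 264], [164, 267], [169, 262], [160, 264], [159, 262], [156, 264], [155, 262], [153, 264], [150, 262], [156, 264], [153, 267], [151, 266], [154, 268], [152, 269]]
top area 250 c [162.2, 286.9] rect [[161.4, 287.2], [14.2, 20.6], 69.4] [[169, 278], [153, 283], [156, 291], [155, 296], [153, 291], [155, 297], [172, 290]]
side [[217.0, 364.0], [229.0, 345.0], [246.0, 352.0], [235.0, 372.0]]
side area 515 c [229.5, 357.2] rect [[226.2, 356.5], [28.5, 33.5], 17.1] [[244, 345], [232, 342], [223, 351], [214, 367], [212, 368], [209, 364], [209, 368], [215, 369], [220, 365], [234, 372], [240, 360], [237, 359], [237, 356]]
top bin [167.  270.2] area 29 world [446
[... 290 characters left out ...]
27.] bin 
side bin [217.9 350.6] area 57 world [445. 247.] bin [-99. -18.]
side bin [212.7 359.5] area 55 world [435. 273.] bin [-99.  10.]
side tub [260.9 274.2] area 42 world [539.  -4.] bin 
side tub [250.3 283.4] area 47 world [538.  40.] bin 
side tub [264.3 289.6] area 14 world [494.  27.] bin 
[[[0.001,0.032,0],[-0.12,-0.05,0.77],1],[[0.002,0.032,-0.001],[-0.14,-0.05,0.77],1],[[0.001,0.032,0],[-0.16,-0.04,0.76],1]]

[[[0,0,0],[-0.93,0,0.16],1],[[0,0,0],[-0.92,0,0.16],1],[[0,0,0],[-0.93,0,0.17],1],[[0,0,0],[-0.93,0,0.16],1],[[0,0,0],[-0.92,0,0.16],1]]
[[[0,0,0],[-0.93,0,0.16],1],[[0,0,0],[-0.93,0,0.16],1],[[0,0,0],[-0.92,0,0.16],1],[[0,0,0],[-0.93,0,0.17],1],[[0,0,0],[-0.92,0,0.16],1]]
```

play_rows([
  [[0.001,0.032,0],[-0.12,-0.05,0.77],1],
  [[0.001,0.032,0],[-0.14,-0.05,0.77],1],
  [[0.001,0.032,0],[-0.16,-0.04,0.76],1],
  [[0,0,0],[0,0,0],1],
  [[0,0,0],[0,0,0],1],
])

```text
time_s: 30.25
position: [341.9, 227.7, 83.5]
orientation: [-0.513, 2.937, 0.042]
force: [0.0, -0.8, -1.5]
grip_width: 20.9
gripper_force: 62.7
```

play_rows([
  [[0,0,0],[-0.93,0,0.16],1],
  [[0,0,0],[-0.93,0,0.16],1],
])

```text
time_s: 30.5
position: [360.6, 234.9, 84.8]
orientation: [-0.514, 2.935, 0.045]
force: [-7.2, -2.3, 12.2]
grip_width: 21.1
gripper_force: 64.1
```

```bash
python3 - <<'E'
from h import *
P,Rs=scoopnow(); knobs(cams=("top",))
E
```

```text
t 30.5 scoop in bin [-128.8   -0.6   23.9] world [411.1 253.2  23.9] ypr [0.347 0.097 0.001] F [-7.2 -2.3 12.2] grip 21.1 j [ 1.15 -0.59 -0.77  0.12 -1.28 -2.4 ]
top bin [166. 268.] area 21 world [454. 250.] bin [-90. -18.]
top bin [158.2 270.9] area 24 world [444. 276.] bin [-90.  10.]
top tub [228.4 241.6] area 29 world [539.  40.] bin 
top tub [241.4 240.7] area 29 world [542.  -4.] bin 
top tub [216.8 247.7] area 28 world [519.  80.] bin 
top tub [232.2 256.3] area 27 world [489.  27.] bin
```

play_rows([
  [[0,0,0],[-0.9,0,0.0],1],
  [[0,0,0],[-0.9,0,0.15],1],
])

```text
time_s: 30.8
position: [379.0, 242.0, 88.2]
orientation: [-0.513, 2.931, 0.047]
force: [-0.2, -0.1, 8.2]
grip_width: 20.5
gripper_force: 63.5
```

play_rows([
  [[0,0,0],[-0.9,0,0.15],1],
  [[0,0,0],[-0.9,0,0.15],1],
])

```text
time_s: 31.05
position: [396.4, 248.2, 88.0]
orientation: [-0.513, 2.931, 0.047]
force: [-0.3, 0.4, 8.4]
grip_width: 20.8
gripper_force: 63.6
```

```bash
python3 - <<'E'
from h import *
P,Rs=scoopnow(); knobs(cams=("top",))
pr=lambda n:[proj(n,P+Rs.apply(q))[0].round(0).tolist() for q in((25,30,1),(25,-30,1),(-25,-30,1),(-25,30,1))]
grab()
for n in("top","side"):
    u=np.mean(pr(n),0).astype(int); print(n,pr(n)); blobs(n,(0,0,125),(180,30,255),(u[0]-22,u[1]-25,u[0]+22,u[1]+22),60)
E
```

```text
t 31.1 scoop in bin [-90.3  -0.2  27.4] world [447.1 266.7  27.4] ypr [0.347 0.093 0.003] F [-0.3  0.4  8.4] grip 20.8 j [ 1.08 -0.47 -0.68  0.12 -1.23 -2.33]
top tub [228.5 241.5] area 30 world [540.  40.] bin 
top tub [241.6 240.7] area 27 world [541.  -5.] bin 
top tub [216.7 247.6] area 29 world [519.  80.] bin 
top tub [232.2 256.3] area 27 world [489.  27.] bin 
top [[149.0, 266.0], [167.0, 260.0], [171.0, 273.0], [154.0, 280.0]]
top area 231 c [157.3, 267.7] rect [[157.8, 267.8], [12.9, 23.3], 70.0] [[167, 259], [150, 264], [152, 275], [149, 274], [147, 268], [148, 275], [150, 277], [159, 272], [165, 272], [167, 269], [164, 261]]
side [[197.0, 359.0], [209.0, 340.0], [225.0, 346.0], [214.0, 366.0]]
side area 695 c [202.7, 349.3] rect [[199.8, 348.1], [34.6, 32.4], 19.8] [[189, 327], [189, 329], [209, 338], [204, 344], [189, 338], [189, 359], [210, 369], [211, 367], [199, 361], [201, 360], [212, 365], [210, 358], [214, 353], [216, 344], [220, 343], [221, 340]]
```

The knobs are now under the bowl. I'll roll them forward with its underside and lift off while still moving.

play_rows([
  [[0,0,0],[-1.2,0,0.19],1],
  [[0,0,0],[-1.8,0,0.28],1],
  [[0,0,0],[-2.0,0,0.3],1],
  [[0,0,0],[-1.8,0,-1.5],1],
  [[0,0,0],[0,0,-4],1],
])

```text
time_s: 31.82
position: [450.1, 265.8, 140.0]
orientation: [-0.512, 2.942, 0.037]
force: [-0.5, 0.8, -0.5]
grip_width: 21.0
gripper_force: 62.6
```

play_rows([
  [[0,0,0],[3,0,-2],1],
  [[0,0,0],[4,0,0],1],
  [[0,0,0],[3,0,0],1],
  [[0,0,0],[0,0,0],1],
  [[0,0,0],[0,0,0],1],
])

```text
time_s: 32.45
position: [354.3, 232.4, 146.1]
orientation: [-0.513, 2.937, 0.043]
force: [0.1, -0.2, -1.7]
grip_width: 21.0
gripper_force: 62.7
```

```bash
python3 - <<'E'
from h import *
P,Rs=scoopnow(); knobs()
E
```

```text
t 32.5 scoop in bin [-135.7   -0.9   85. ] world [404.7 250.6  85. ] ypr [0.346 0.099 0.001] F [ 0.1 -0.2 -1.7] grip 21.0 j [ 1.17 -0.63 -0.68  0.12 -1.41 -2.4 ]
top bin [162.2 255.9] area 28 world [495. 265.] bin [-46. -18.]
top bin [154.6 258.5] area 31 world [486. 290.] bin [-46.   8.]
top tub [228.6 241.6] area 29 world [539.  40.] bin 
top tub [241.5 240.8] area 28 world [541.  -4.] bin 
top tub [216.8 247.7] area 28 world [519.  80.] bin 
top tub [232.1 256.3] area 26 world [489.  28.] bin 
side bin [198.4 347.3] area 116 world [488. 277.] bin [-48.  -5.]
```

```bash
python3 - <<'E'
from h import *
P,Rs=scoopnow(); grab()
for n in("top","side"):
    pr=[proj(n,P+Rs.apply(q))[0].round(1).tolist() for q in((25,30,1),(25,-30,1),(-25,-30,1),(-25,30,1),(-25,-30,44),(-25,30,44))]
    u=np.mean(pr,0).astype(int); print(n,pr); blobs(n,(0,0,125),(180,30,255),(u[0]-22,u[1]-25,u[0]+22,u[1]+22),60,1.2)
p=plan([(*nb(-66,-1,40,-.3),1,4)]); print()
p=plan([(*nb(-66,-1,6,-.3),1,4)],p); print(); plan([(*nb(-35,-1,6,-.2),1,4),(*nb(-25,-1,4.5,0),1,2)],p)
E
```

```text
t 32.5 scoop in bin [-135.7   -1.2   84.7] world [404.8 250.3  84.7] ypr [0.345 0.1   0.   ] F [ 0.9 -0.1 -1.7] grip 20.5 j [ 1.17 -0.63 -0.68  0.12 -1.41 -2.4 ]
top [[148.9, 277.9], [166.8, 271.2], [171.2, 285.8], [153.2, 292.7], [167.5, 284.2], [148.8, 291.2]]
top area 221 c [158.2, 280.1] rect [[157.5, 280.5], [15.1, 19.0], 76.8] [[165, 271], [151, 277], [148, 275], [152, 286], [150, 290], [167, 283]]
side [[210.8, 355.2], [222.5, 335.5], [239.7, 342.0], [228.4, 362.2], [237.5, 332.9], [225.8, 353.3]]
side area 643 c [218.5, 350.0] rect [[221.0, 349.5], [35.0, 32.0], 90.0] [[237, 334], [226, 332], [220, 340], [205, 334], [205, 336], [218, 342], [214, 349], [206, 346], [206, 367], [215, 367], [220, 359], [227, 362], [227, 358], [231, 355], [229, 352], [227, 357], [225, 354], [229, 348], [231, 349], [229, 348], [230, 341], [234, 339]]
[[[0,0.05,0],[-1.35,0.01,0.92],1],[[0,0.05,-0.001],[-1.39,0.01,0.85],1],[[0,0.049,0],[-1.44,0.01,0.78],1],[[0,0.05,-0.001],[-1.47,0,0.71],1]]

[[[0,0,0],[-0.03,0,0.85],1],[[0,0,0],[-0.03,0,0.85],1],[[0,0,0],[-0.04,0,0.85],1],[[0,0,0],[-0.03,0,0.85],1]]

[[[0,-0.025,0],[-0.59,0,0.15],1],[[0,-0.025,0],[-0.6,0,0.16],1],[[0,-0.025,0],[-0.58,0,0.18],1],[[0,-0.025,0],[-0.58,0,0.19],1],[[0,-0.1,0],[0.19,0,0.85],1]]
[[[0,-0.1,0],[0.26,0,0.82],1]]
```

```bash
cat > inhand.py <<'E'
from h import *
from scipy.optimize import least_squares
def solve(obs):
    s=manip.get_obs(); Rt=R.from_rotvec(s["orientation"])*tool(0,A).inv()
    def f(p): # p: extra nose-up pitch, dx,dz of TCP in scoop frame
        Rs=Rt*R.from_euler("y",-p[0]); O=s["position"]-Rs.apply(OFF+[p[1],0,.9+p[2]])
        return np.r_[np.concatenate([proj(n,O+Rs.apply(q))[0]-uv for n,uv,q in obs]),p[1]/6,p[2]/6]
    r=least_squares(f,[0,0,0],x_scale=[.1,5,5],loss="soft_l1"); print("pitch,dx,dz",r.x.round(3),r.fun[:-2].reshape(-1,2).round(1).tolist())
E
python3 - <<'E'
from inhand import *
print(tri(165,271,226,332))
solve([("top",(165.3,270.8),(25,-30,1)),("side",(226,331.8),(25,-30,1)),("top",(148,275),(25,30,1)),("top",(167.3,283.2),(-25,-30,44)),("side",(237.3,333.7),(-25,-30,44)),("top",(149.7,290.2),(-25,30,44)),("side",(227,362.2),(-25,30,1))])
E
```

```text
(array([433.62610007, 227.51732322, 105.62119874]), np.float64(10.07785315338669))
pitch,dx,dz [0.082 0.154 2.709] [[0.8, -1.0], [-5.1, 2.2], [0.2, 1.5], [0.2, 0.7], [-0.1, -1.0], [-0.9, 0.8], [-0.1, -0.6]]
```

```bash
echo "A=A-.08; OFF=OFF+[0,0,1.5]" >> h.py; python3 - <<'E'
from h import *
P,Rs=scoopnow()
p=plan([(*nb(-66,-1,40,-.3),1,4)]); print()
p=plan([(*nb(-66,-1,7,-.3),1,4)],p); print(); plan([(*nb(-40,-1,7,-.2),1,3),(*nb(-25,-1,4.5,0),1,3)],p)
E
```

```text
t 32.6 scoop in bin [-131.2   -1.4   87.4] world [409.  251.7  87.4] ypr [ 0.345  0.021 -0.   ] F [-0.1 -0.  -1.9] grip 20.7 j [ 1.17 -0.63 -0.68  0.12 -1.41 -2.4 ]
[[[0,0.07,0],[-1.37,0.01,0.89],1],[[0,0.07,-0.001],[-1.42,0.01,0.78],1],[[0,0.069,0],[-1.48,0.01,0.69],1],[[0,0.07,-0.001],[-1.52,0,0.58],1]]

[[[0,0,0],[-0.1,0,0.82],1],[[0,0,0],[-0.09,0,0.82],1],[[0,0,0],[-0.1,0,0.82],1],[[0,0,0],[-0.1,0,0.82],1]]

[[[0,-0.033,0],[-0.63,0,0.15],1],[[0,-0.033,0],[-0.63,0,0.18],1],[[0,-0.034,0],[-0.63,0,0.19],1],[[0,-0.067,0],[-0.08,0,0.6],1],[[0,-0.066,0],[-0.03,0,0.61],1]]
[[[0,-0.067,0],[0,0,0.61],1]]
```

play_rows([
  [[0,0.07,0],[-1.37,0.01,0.89],1],
  [[0,0.07,0],[-1.42,0.01,0.78],1],
  [[0,0.069,0],[-1.48,0.01,0.69],1],
  [[0,0.07,0],[-1.52,0,0.58],1],
  [[0,0,0],[0,0,0],1],
])

```text
time_s: 33.28
position: [410.9, 252.2, 117.0]
orientation: [0.516, -2.977, 0.034]
force: [0.4, 0.1, -1.2]
grip_width: 20.7
gripper_force: 62.7
```

play_rows([
  [[0,0,0],[-0.1,0,0.82],1],
  [[0,0,0],[-0.1,0,0.82],1],
  [[0,0,0],[-0.1,0,0.82],1],
  [[0,0,0],[-0.1,0,0.75],1],
  [[0,0,0],[0,0,0],1],
])

```text
time_s: 33.9
position: [409.9, 252.7, 87.7]
orientation: [0.522, -2.981, 0.029]
force: [-0.1, -1.1, -0.1]
grip_width: 20.5
gripper_force: 63.0
```

```bash
python3 - <<'E'
from h import *
P,Rs=scoopnow(); knobs()
E
```

```text
t 33.9 scoop in bin [-90.1  -0.6  15.8] world [447.5 266.4  15.8] ypr [0.347 0.298 0.001] F [-0.1 -1.1 -0.1] grip 20.5 j [ 0.92 -0.14 -0.36 -0.06 -1.45 -2.14]
top bin [162.1 255.6] area 27 world [495. 265.] bin [-45. -18.]
top bin [154.4 258.7] area 33 world [485. 290.] bin [-46.   9.]
top tub [228.6 241.5] area 31 world [539.  40.] bin 
top tub [241.5 240.8] area 28 world [541.  -4.] bin 
top tub [216.8 247.6] area 29 world [519.  80.] bin 
top tub [232.2 256.3] area 27 world [489.  27.] bin 
side tub [261.  274.3] area 43 world [539.  -4.] bin 
side tub [250.4 283.6] area 44 world [537.  41.] bin 
side tub [265.6 291.1] area 41 world [487.  27.] bin
```

play_rows([
  [[0,-0.033,0],[-0.63,0,0.13],1],
  [[0,-0.033,0],[-0.63,0,0.17],1],
  [[0,-0.034,0],[-0.63,0,0.19],1],
  [[0,-0.067,0],[-0.08,0,0.6],1],
  [[0,-0.066,0],[-0.03,0,0.55],1],
])

```text
time_s: 34.62
position: [429.3, 259.8, 70.1]
orientation: [-0.521, 2.978, 0.033]
force: [-4.2, -1.9, 6.5]
grip_width: 20.7
gripper_force: 63.7
```

play_rows([
  [[0,-0.067,0],[0,0,0.5],1],
  [[0,0,0],[0,0,0],1],
])

```text
time_s: 34.88
position: [429.4, 259.9, 64.8]
orientation: [-0.512, 2.913, 0.05]
force: [1.8, 0.7, 1.1]
grip_width: 20.6
gripper_force: 62.9
```

```bash
python3 - <<'E'
from h import *
P,Rs=scoopnow(); knobs(cams=("top",))
plan([(*inbin(0,-1,4.5),1,5),(*inbin(68,-1,4.5),1,7)])
E
```

```text
t 34.9 scoop in bin [-49.6  -0.5   8.2] world [485.5 280.3   8.2] ypr [ 0.348 -0.005  0.001] F [1.8 0.7 1.1] grip 20.6 j [ 1.03 -0.35 -0.65  0.13 -1.13 -2.3 ]
top bin [159.9 248.3] area 27 world [520. 273.] bin [-19. -19.]
top bin [152.1 250.8] area 32 world [512. 299.] bin [-18.   8.]
top tub [228.5 241.7] area 28 world [539.  40.] bin 
top tub [241.4 240.7] area 29 world [542.  -4.] bin 
top tub [216.7 247.6] area 28 world [519.  80.] bin 
top tub [232.2 256.3] area 27 world [489.  27.] bin 
[[[0,0.001,0],[-0.96,-0.01,0.25],1],[[0.001,0,0],[-0.97,-0.01,0.26],1],[[0,0.001,0],[-0.97,-0.01,0.25],1],[[0,0.001,0],[-0.96,-0.01,0.26],1],[[0,0,0],[-0.97,-0.01,0.25],1]]
[[[0,0,0],[-0.95,0,0.18],1],[[0,0,0],[-0.96,0,0.17],1],[[0,0,0],[-0.95,0,0.18],1],[[0,0,0],[-0.96,0,0.17],1],[[0,0,0],[-0.95,0,0.18],1]]
[[[0,0,0],[-0.96,0,0.17],1],[[0,0,0],[-0.95,0,0.18],1]]
```

play_rows([
  [[0,0,0],[-1.15,0,0.23],1],
  [[0,0,0],[-1.15,0,0.23],1],
  [[0,0,0],[-1.15,0,0.23],1],
  [[0,0,0],[-1.15,0,0.22],1],
  [[0,0,0],[-1.15,0,0.22],1],
])

```text
time_s: 35.55
position: [485.4, 280.1, 64.7]
orientation: [-0.509, 2.917, 0.048]
force: [-6.0, -1.5, 9.1]
grip_width: 20.8
gripper_force: 63.8
```

play_rows([
  [[0,0,0],[-1.15,0,0.22],1],
  [[0,0,0],[-1.15,0,0.22],1],
  [[0,0,0],[-0.95,0,0.18],1],
  [[0,0,0],[-0.8,0,0.15],1],
  [[0,0,0],[-0.8,0,0.15],1],
])

```text
time_s: 36.17
position: [531.8, 296.8, 64.6]
orientation: [-0.509, 2.917, 0.048]
force: [-6.7, -1.7, 9.3]
grip_width: 21.0
gripper_force: 63.9
```

play_rows([
  [[0,0,0],[0,0,0],1],
  [[0,0,0],[0,0,0],1],
])

```text
time_s: 36.42
position: [532.1, 296.8, 64.1]
orientation: [-0.509, 2.915, 0.049]
force: [3.3, 0.9, 3.4]
grip_width: 20.9
gripper_force: 62.9
```

```bash
python3 - <<'E'
from h import *
P,Rs=scoopnow(); knobs()
E
```

```text
t 36.4 scoop in bin [59.4 -0.8  7.4] world [588.1 317.1   7.4] ypr [ 0.346 -0.003  0.001] F [3.3 0.9 3.4] grip 20.9 j [ 0.89 -0.04 -0.37  0.11 -1.08 -2.16]
top bin [149.8 218.6] area 24 world [624. 312.] bin [ 91. -18.]
top bin [143.1 220.9] area 35 world [616. 334.] bin [92.  6.]
top tub [228.6 241.6] area 30 world [539.  40.] bin 
top tub [241.5 240.8] area 28 world [541.  -4.] bin 
top tub [216.8 247.5] area 28 world [520.  80.] bin 
top tub [232.4 256.2] area 27 world [489.  27.] bin 
side bin [157.8 323.2] area 52 world [623. 309.] bin [ 89. -20.]
side bin [152.3 331. ] area 56 world [614. 334.] bin [89.  6.]
side tub [260.9 274.2] area 42 world [539.  -4.] bin 
side tub [250.4 283.7] area 43 world [537.  41.] bin 
side tub [265.6 291.1] area 41 world [487.  27.] bin
```

play_rows([
  [[0,0,0],[-0.4,0,0.08],1],
  [[0,0,0],[-0.4,0,0.08],1],
  [[0,0,0],[-0.3,0,0.06],1],
  [[0,0,0],[0,0,0],1],
  [[0,0,0],[0,0,0],1],
])

```text
time_s: 37.15
position: [541.0, 300.0, 64.2]
orientation: [-0.51, 2.917, 0.048]
force: [-5.0, -1.6, 9.3]
grip_width: 20.8
gripper_force: 63.9
```

```bash
python3 - <<'E'
from h import *
P,Rs=scoopnow(); knobs()
E
```

```text
t 37.1 scoop in bin [68.8 -0.8  7.4] world [596.9 320.3   7.4] ypr [ 0.346 -0.001  0.001] F [-5.  -1.6  9.3] grip 20.8 j [ 0.88 -0.01 -0.34  0.1  -1.08 -2.15]
top bin [149.4 217.5] area 22 world [628. 313.] bin [ 95. -18.]
top bin [142.6 220.4] area 30 world [618. 336.] bin [94.  7.]
top tub [228.5 241.5] area 30 world [540.  40.] bin 
top tub [241.4 240.7] area 27 world [541.  -4.] bin 
top tub [216.7 247.6] area 28 world [519.  80.] bin 
top tub [232.3 256.2] area 27 world [489.  27.] bin 
side bin [153.8 326.5] area 109 world [622. 323.] bin [93. -7.]
side tub [260.9 274.3] area 43 world [539.  -4.] bin 
side tub [250.4 283.6] area 44 world [537.  41.] bin 
side tub [265.6 291.1] area 41 world [487.  27.] bin
```

```bash
python3 - <<'E'
from h import *
w=[]
for th in(.1,.2,.3,.4):
    z0=8+25*np.sin(th)+6*th; h=z0-8+25*np.sin(th); x=94+.7*h-25*np.cos(th); w.append((*inbin(x,-1,z0,th),1,2)); print(x,z0)
p=plan(w)
EE=0
E
```

```text
73.03906545068834 11.095835416170702
77.2917621317961 14.16673326987653
81.71979500500674 17.18800516653349
86.28311713073063 20.135458557716262
[[[0,-0.05,0],[0.07,-0.01,0.11],1],[[0.001,-0.049,-0.001],[0.08,-0.02,0.1],1],[[0,-0.05,0],[0.08,0,0.17],1],[[0,-0.05,0],[0.08,0,0.17],1],[[0,-0.05,0],[0.06,0,0.2],1]]
[[[0,-0.05,0],[0.07,0,0.19],1],[[0,-0.05,0],[0.05,0,0.23],1],[[0,-0.05,0],[0.06,0,0.23],1]]
```

play_rows([
  [[0,-0.05,0],[0.07,0,0.11],1],
  [[0,-0.05,0],[0.08,0,0.1],1],
  [[0,-0.05,0],[0.08,0,0.17],1],
  [[0,-0.05,0],[0.08,0,0.17],1],
  [[0,0,0],[0,0,0],1],
])

```text
time_s: 37.88
position: [538.3, 298.2, 54.9]
orientation: [-0.476, 2.725, 0.09]
force: [-0.2, -0.2, -2.0]
grip_width: 20.6
gripper_force: 62.7
```

```bash
python3 - <<'E'
from h import *
P,Rs=scoopnow(); knobs()
E
```

```text
t 37.9 scoop in bin [75.5 -1.7 10.8] world [603.6 321.7  10.8] ypr [ 0.346 -0.197 -0.001] F [-0.2 -0.2 -2. ] grip 20.6 j [ 0.94 -0.17 -0.6   0.28 -0.83 -2.32]
top bin [146.3 220. ] area 52 world [619. 323.] bin [90. -6.]
top tub [228.6 241.6] area 29 world [539.  40.] bin 
top tub [241.5 240.8] area 28 world [541.  -4.] bin 
top tub [216.8 247.7] area 28 world [519.  80.] bin 
top tub [232.1 256.3] area 26 world [489.  28.] bin 
side bin [156.7 326.7] area 109 world [616. 318.] bin [ 86. -10.]
side tub [261.  274.3] area 43 world [539.  -4.] bin 
side tub [250.4 283.5] area 45 world [537.  41.] bin 
side tub [265.6 291.1] area 41 world [487.  27.] bin
```

play_rows([
  [[0,-0.05,0],[0.06,0,0.1],1],
  [[0,-0.05,0],[0.0,0,0.1],1],
  [[0,-0.03,0],[-0.1,0,0],1],
  [[0,0,0],[0,0,0],1],
  [[0,0,0],[0,0,0],1],
])

```text
time_s: 38.6
position: [540.9, 299.7, 55.4]
orientation: [-0.452, 2.596, 0.119]
force: [0.5, 0.5, -2.3]
grip_width: 21.0
gripper_force: 62.8
```

```bash
python3 - <<'E'
from h import *
P,Rs=scoopnow(); knobs()
c=BIN
for q in((-13,-13,15),(-13,13,15),(13,-13,15),(13,13,15)):
    w=P+Rs.apply(q); print(q,proj("top",w)[0].round(0),proj("side",w)[0].round(0))
plan([(*inbin(72,-1,65,.33),1,5),(*inbin(62,-1,115,.33),1,4)])
E
```

```text
t 38.6 scoop in bin [83.7 -1.2 20.8] world [611.1 325.   20.8] ypr [ 0.345 -0.33   0.001] F [ 0.5  0.5 -2.3] grip 21.0 j [ 0.96 -0.25 -0.77  0.46 -0.68 -2.49]
top bin [146.4 223.4] area 50 world [607. 322.] bin [79. -2.]
top tub [228.6 241.5] area 31 world [539.  40.] bin 
top tub [241.4 240.7] area 29 world [541.  -4.] bin 
top tub [216.8 247.7] area 28 world [519.  80.] bin 
top tub [232.3 256.2] area 28 world [489.  27.] bin 
side bin [158.5 326. ] area 90 world [614. 313.] bin [ 83. -14.]
side tub [260.9 274.2] area 42 world [539.  -4.] bin 
side tub [265.5 291.1] area 42 world [488.  28.] bin 
(-13, -13, 15) [150. 225.] [163. 325.]
(-13, 13, 15) [142. 228.] [157. 333.]
(13, -13, 15) [147. 218.] [155. 320.]
(13, 13, 15) [139. 220.] [149. 328.]
[[[0,0,0],[-0.22,0,-0.88],1],[[0,0,-0.001],[-0.22,0,-0.88],1],[[0,0,0],[-0.23,-0.01,-0.89],1],[[0,0,0],[-0.22,0,-0.88],1],[[0,0,-0.001],[-0.22,0,-0.88],1]]
[[[0,0,0],[-0.39,0,-1.21],1],[[0,0,0],[-0.4,0,-1.22],1],[[0,0,0],[-0.39,0,-1.21],1],[[0,0,0],[-0.4,0,-1.21],1]]
```

play_rows([
  [[0,0,0],[-0.22,0,-0.88],1],
  [[0,0,0],[-0.22,0,-0.88],1],
  [[0,0,0],[-0.22,0,-0.88],1],
  [[0,0,0],[-0.22,0,-0.88],1],
  [[0,0,0],[-0.22,0,-0.88],1],
])

```text
time_s: 39.33
position: [529.4, 295.7, 100.0]
orientation: [-0.453, 2.595, 0.12]
force: [-0.0, -0.3, -1.8]
grip_width: 20.6
gripper_force: 62.7
```

play_rows([
  [[0,0,0],[-0.39,0,-1.21],1],
  [[0,0,0],[-0.4,0,-1.22],1],
  [[0,0,0],[-0.39,0,-1.21],1],
  [[0,0,0],[-0.4,0,-1.21],1],
  [[0,0,0],[0,0,0],1],
])

```text
time_s: 39.95
position: [520.4, 292.8, 151.1]
orientation: [-0.453, 2.593, 0.122]
force: [0.3, 0.3, -2.5]
grip_width: 20.8
gripper_force: 62.8
```

```bash
python3 - <<'E'
from h import *
P,Rs=scoopnow(); knobs(); print(proj("top",P+Rs.apply([-13,0,14])),proj("side",P+Rs.apply([-13,0,14])))
plan([(*nose([570,200,160],.3,.25),1,5),(*nose([525,45,150],.15,.2),1,6),(*nose([490,24,100],.1,.12),1,4),(*nose([475,24,62],.1,.0),1,2),(*nose([460,24,58],.1,-.75),1,5)])
E
```

```text
t 40.0 scoop in bin [ 62.2  -0.5 116.7] world [590.7 318.2 116.7] ypr [ 0.346 -0.333  0.002] F [ 0.3  0.3 -2.5] grip 20.8 j [ 1.   -0.39 -0.68  0.39 -0.9  -2.41]
top bin [139.4 224.8] area 57 world [603. 346.] bin [83. 22.]
top tub [228.6 241.5] area 31 world [539.  40.] bin 
top tub [241.6 240.7] area 27 world [541.  -5.] bin 
top tub [216.7 247.7] area 29 world [519.  80.] bin 
top tub [232.2 256.3] area 27 world [489.  27.] bin 
side tub [265.6 290.9] area 40 world [488.  27.] bin 
[[138.87592484 227.65959839]] [[161.52896289 313.68560558]]
[[[0.004,0.016,0.008],[0.95,-1.99,-1.57],1],[[0.005,0.016,0.008],[0.96,-2.0,-1.56],1],[[0.004,0.016,0.008],[0.96,-2.01,-1.52],1],[[0.004,0.016,0.008],[0.98,-2.03,-1.51],1],[[0.005,0.016,0.008],[0.98,-2.04,-1.47],1]]
[[[0.01,0.008,0.023],[1.34,-2.01,-0.52],1],[[0.01,0.009,0.023],[1.29,-2.05,-0.49],1],[[0.009,0.008,0.023],[1.26,-2.08,-0.46],1],[[0.01,0.009,0.023],[1.2,-2.11,-0.43],1],[[0.01,0.008,0.023],[1.17,-2.15,-0.39],1]]
[[[0.01,0.008,0.023],[1.11,-2.17,-0.37],1],[[0.004,0.02,0.012],[1.19,-0.28,0.67],1],[[0.004,0.02,0.012],[1.18,-0.28,0.69],1],[[0.005,0.02,0.012],[1.15,-0.3,0.72],1],[[0.004,0.02,0.011],[1.14,-0.31,0.75],1]]
[[[0,0.06,0],[0.83,0.07,1.18],1],[[0,0.06,0],[0.75,0.08,1.23],1],[[0,0.15,0],[-1.05,0.03,-0.58],1],[[0,0.15,0],[-0.96,0.03,-0.74],1],[[0,0.15,0],[-0.83,0.03,-0.87],1]]
[[[0,0.15,0],[-0.7,0.03,-0.98],1],[[0,0.15,0],[-0.54,0.03,-1.08],1]]
```

play_rows([
  [[0.004,0.016,0.008],[0.95,-1.99,-1.57],1],
  [[0.005,0.016,0.008],[0.96,-2.0,-1.56],1],
  [[0.004,0.016,0.008],[0.96,-2.01,-1.52],1],
  [[0.004,0.016,0.008],[0.98,-2.03,-1.51],1],
  [[0.005,0.016,0.008],[0.98,-2.04,-1.47],1],
])

```text
time_s: 40.67
position: [478.1, 170.8, 193.9]
orientation: [-0.406, 2.683, 0.087]
force: [0.1, -0.3, -2.4]
grip_width: 20.6
gripper_force: 62.7
```

play_rows([
  [[0.01,0.008,0.023],[1.34,-2.01,-0.52],1],
  [[0.01,0.009,0.023],[1.29,-2.05,-0.49],1],
  [[0.009,0.008,0.023],[1.26,-2.08,-0.46],1],
  [[0.01,0.009,0.023],[1.2,-2.11,-0.43],1],
  [[0.01,0.008,0.023],[1.17,-2.15,-0.39],1],
])

```text
time_s: 41.3
position: [439.4, 53.2, 189.7]
orientation: [-0.239, 2.743, 0.047]
force: [0.2, 0.3, -2.5]
grip_width: 20.8
gripper_force: 62.8
```

play_rows([
  [[0.01,0.008,0.023],[1.11,-2.17,-0.37],1],
  [[0.004,0.02,0.012],[1.19,-0.28,0.67],1],
  [[0.004,0.02,0.012],[1.18,-0.28,0.69],1],
  [[0.005,0.02,0.012],[1.15,-0.3,0.72],1],
  [[0.004,0.02,0.011],[1.14,-0.31,0.75],1],
])

```text
time_s: 41.92
position: [399.4, 15.0, 145.6]
orientation: [-0.143, 2.838, 0.02]
force: [0.0, 0.8, -2.2]
grip_width: 20.8
gripper_force: 62.7
```

```bash
python3 - <<'E'
from h import *
P,Rs=scoopnow()
plan([(*nose([475,24,64],.1,.0),1,2),(*nose([460,24,58],.1,-.75),1,5)])
E
```

```text
t 41.9 scoop in bin [-157.  -236.7   96.1] world [464.8  21.6  96.1] ypr [ 0.1   -0.119 -0.001] F [ 0.   0.8 -2.2] grip 20.8 j [ 0.72 -0.92 -0.86  0.18 -1.38 -2.2 ]
[[[0,0.059,0],[0.76,0.07,1.05],1],[[-0.001,0.06,0],[0.7,0.07,1.1],1],[[0,0.15,0],[-1.05,0.03,-0.54],1],[[0,0.15,0],[-0.95,0.03,-0.7],1],[[0,0.15,0],[-0.84,0.03,-0.83],1]]
[[[0,0.15,0],[-0.7,0.03,-0.94],1],[[0,0.15,0.001],[-0.56,0.03,-1.04],1]]
```

Pour, then rise so the tub can be checked.

play_rows([
  [[0,0.059,0],[0.76,0.07,1.05],1],
  [[0,0.06,0],[0.7,0.07,1.1],1],
  [[0,0.15,0],[-1.05,0.03,-0.54],1],
  [[0,0.15,0],[-0.95,0.03,-0.7],1],
  [[0,0.15,0],[-0.84,0.03,-0.83],1],
])

```text
time_s: 42.55
position: [420.0, 19.4, 144.2]
orientation: [0.144, -2.869, 0.02]
force: [-0.3, 0.9, 0.2]
grip_width: 20.7
gripper_force: 62.7
```

play_rows([
  [[0,0.15,0],[-0.7,0.03,-0.94],1],
  [[0,0.15,0],[-0.56,0.03,-1.04],1],
  [[0,0,0],[0,0,0],1],
  [[0,0,0],[0,0,0],1],
  [[0,0,0],[0,0,0],1],
])

```text
time_s: 43.18
position: [437.4, 21.7, 159.7]
orientation: [0.13, -2.578, 0.038]
force: [-0.0, 0.8, -0.7]
grip_width: 20.6
gripper_force: 62.8
```

play_rows([
  [[0,0,0],[0,0,-3],1],
  [[0,0,0],[0,-3,-4],1],
  [[0,-0.1,0],[0,-5,-3],1],
  [[0,-0.15,0],[0,-5,0],1],
  [[0,-0.15,0],[0,-5,0],1],
])

```text
time_s: 43.8
position: [508.7, -153.4, 245.3]
orientation: [0.151, -2.982, 0.015]
force: [-0.1, 0.1, -1.3]
grip_width: 20.6
gripper_force: 62.7
```

play_rows([
  [[0,0,0],[0,0,0],1],
  [[0,0,0],[0,0,0],1],
])

```text
time_s: 44.05
position: [508.0, -151.8, 244.2]
orientation: [0.149, -2.975, 0.012]
force: [-0.4, -0.6, -1.2]
grip_width: 20.7
gripper_force: 62.7
```

```bash
python3 - <<'E'
from fit import *
scoopnow(); knobs()
grab(); blobs("top",(0,0,110),(180,45,255),(195,222,270,300),60,2)
E
```

```text
t 44.0 scoop in bin [-139.8 -423.4  170.6] world [ 544.5 -148.1  170.6] ypr [ 0.1    0.344 -0.   ] F [-0.4 -0.6 -1.2] grip 20.7 j [ 0.09 -0.01  0.02  0.   -1.77 -1.56]
top tub [226.3 244.4] area 60 world [530.  48.] bin 
top tub [240.6 244. ] area 55 world [530.  -1.] bin 
top tub [232.  256.5] area 26 world [488.  28.] bin 
side tub [262.5 277.1] area 83 world [529.  -0.] bin 
side tub [250.5 287.6] area 96 world [527.  50.] bin 
side tub [265.5 291.4] area 44 world [487.  28.] bin 
top area 1436 c [239.6, 262.4] rect [[237.6, 260.4], [53.7, 34.1], 87.3] [[253, 233], [221, 235], [251, 236], [245, 238], [247, 241], [240, 251], [234, 247], [239, 238], [232, 238], [233, 242], [228, 249], [221, 250], [222, 274], [223, 270], [227, 271], [228, 287], [255, 286]]
```

```bash
python3 - <<'E'
from h import *
for n,w in(("top",(190,215,280,310)),("side",(215,240,335,335)),("top",(120,195,190,300)),("side",(125,290,235,380))): blobs(n,(5,110,60),(18,255,235),w,6,1.5)
im=np.load("pics/im_top.npy")
for v in(245,262,278): print(v,[int(x) for x in cv2.cvtColor(im,cv2.COLOR_RGB2HSV)[v,204:262,1]])
E
```

```text
top area 59 c [226.3, 244.4] rect [[226.5, 244.5], [5.7, 12.7], 45.0] [[230, 239], [226, 241], [226, 245], [221, 246], [222, 249], [225, 250], [226, 245], [231, 243]]
top area 54 c [240.7, 243.9] rect [[240.8, 243.9], [4.9, 12.5], 26.6] [[243, 238], [236, 248], [239, 250], [241, 244], [245, 241]]
top area 13 c [259.4, 247.2] rect [[259.4, 246.6], [3.7, 7.3], 78.7] [[256, 248], [258, 246], [262, 248], [263, 246], [260, 248], [258, 245]]
top area 6 c [273.2, 254.0] rect [[273.3, 253.8], [4.1, 1.9], 18.4] [[271, 254], [275, 255], [274, 253]]
top area 26 c [232.0, 256.5] rect [[232.0, 256.5], [5.0, 4.0], 90.0] [[231, 254], [230, 258], [233, 259], [234, 255]]
top area 9 c [258.1, 264.3] rect [[258.5, 265.0], [4.0, 3.0], 90.0] [[260, 263], [257, 263], [257, 267]]
top area 11 c [267.0, 268.0] rect [[266.0, 268.0], [4.2, 4.2], 45.0] [[266, 265], [268, 268], [266, 271], [269, 268]]
top area 18 c [268.0, 276.1] rect [[268.8, 276.2], [9.2, 4.4], 18.4] [[265, 273], [264, 277], [267, 278], [269, 275], [273, 278], [269, 275], [267, 278]]
top area 6 c [260.5, 277.7] rect [[260.3, 277.6], [2.2, 2.7]
[... 2421 characters left out ...]
, 83, 79, 90, 81, 90, 101, 89, 53, 55, 99, 128, 129, 127, 127, 98, 71, 75, 36, 30, 27, 27, 27, 30, 57, 108, 128, 130, 128, 114, 51, 25, 26, 30, 26, 26, 27, 30, 35, 32, 22, 22, 56, 98, 108, 106, 112, 108, 99, 98]
262 [79, 82, 81, 78, 87, 84, 83, 83, 87, 91, 89, 97, 83, 69, 127, 100, 83, 35, 32, 28, 27, 30, 30, 27, 29, 25, 28, 33, 32, 30, 29, 29, 29, 27, 32, 24, 26, 29, 29, 27, 30, 27, 26, 28, 27, 26, 28, 29, 28, 27, 22, 78, 107, 102, 103, 102, 106, 103]
278 [86, 82, 75, 74, 81, 83, 87, 82, 82, 75, 86, 82, 79, 96, 100, 120, 96, 89, 44, 33, 63, 81, 67, 40, 28, 30, 34, 31, 29, 31, 35, 32, 33, 29, 34, 27, 31, 34, 31, 32, 32, 31, 28, 25, 28, 29, 38, 27, 27, 35, 27, 28, 76, 107, 105, 114, 105, 110]
```

```bash
python3 - <<'E'
from h import *
c=np.load("pics/im_top.npy")[:,:,::-1]; d=np.load("pics/im_side.npy")[:,:,::-1]
def cr(im,u0,v0,w,h,s): return cv2.resize(im[v0:v0+h,u0:u0+w],None,fx=s,fy=s,interpolation=cv2.INTER_CUBIC)
cv2.imwrite("pics/last.png",np.hstack([cr(c,200,210,100,120,4),cr(d,225,200,100,120,4)]))
E
```

```text
(no output)
```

View pics/last.png

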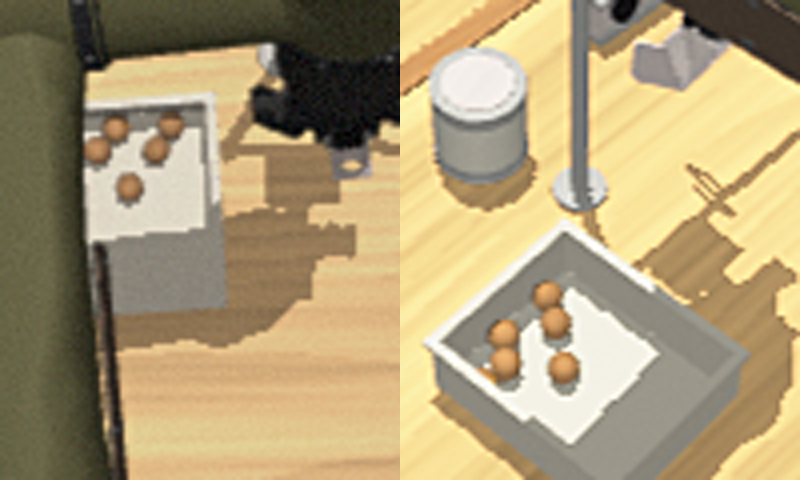

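All six knobs are in the tub: five are in full view and the sixth shows at (487,375) in the side view, behind the rim. The bin is empty. Next I turn the scoop with its nose to the robot and set it down.

```bash
python3 - <<'E'
from h import *
scoopnow()
c=np.array([456,-147,245.])
w=[(c,tool(.3,A),1,5)]+[(c,tool(y,A),1,5) for y in(1.1,1.95,2.84)]
p=plan(w); print()
d,Rt=scoop2tcp([400,-130,0],2.84,0,OFF+[0,0,.9],A); print(d); plan([(d+[0,0,30],Rt,1,4)],p)
E
```

```text
t 44.2 scoop in bin [-138.8 -422.9  168.7] world [ 545.3 -147.3  168.7] ypr [ 0.102  0.348 -0.   ] F [ 0.1  0.1 -1.4] grip 21.0 j [ 0.09 -0.01  0.02  0.   -1.77 -1.56]
[[[0,-0.069,-0.04],[1.04,0.19,0.12],1],[[-0.001,-0.07,-0.04],[1.04,0.23,0.05],1],[[0,-0.069,-0.039],[1.03,0.27,-0.02],1],[[0,-0.069,-0.04],[1.02,0.31,-0.09],1],[[-0.001,-0.07,-0.04],[0.99,0.35,-0.16],1]]
[[[-0.029,0,-0.157],[0,0,0],1],[[-0.029,0,-0.158],[0,0,0],1],[[-0.029,0,-0.157],[0,0,0],1],[[-0.029,0,-0.157],[0,0,0],1],[[-0.029,0,-0.158],[0,0,0],1]]
[[[-0.026,0,-0.139],[0,0,0],1],[[-0.025,0,-0.14],[0,0,0],1],[[-0.026,0,-0.139],[0,0,0],1],[[-0.026,0,-0.139],[0,0,0],1],[[-0.025,0.001,-0.139],[0,0,0],1]]
[[[-0.026,0,-0.14],[0,0,0],1],[[-0.027,0,-0.146],[0,0,0],1],[[-0.026,0,-0.146],[0,0,0],1],[[-0.027,0,-0.146],[0,0,0],1],[[-0.027,0,-0.145],[0,0,0],1]]
[[[-0.027,0,-0.146],[0,0,0],1],[[-0.026,0,-0.146],[0,0,0],1]]

[ 456.71895821 -147.64425627   56.9       ]
[[[0,0,0],[0.74,0.01,3.88],1],[[0,0,0],[0.73,0.01,3.89],1],[[0,0,0],[0.74,0.01,3.88],1],[[0,0,0],[0.73,0.02,3.89],1]]
```

play_rows([
  [[0,-0.069,-0.04],[1.04,0.19,0.12],1],
  [[0,-0.07,-0.04],[1.04,0.23,0.05],1],
  [[0,-0.069,-0.039],[1.03,0.27,0],1],
  [[0,-0.069,-0.04],[1.02,0.31,-0.09],1],
  [[0,-0.07,-0.04],[0.99,0.35,-0.16],1],
])

```text
time_s: 44.88
position: [455.7, -147.2, 244.8]
orientation: [-0.444, 2.926, 0.037]
force: [-0.2, 0.5, -0.2]
grip_width: 20.8
gripper_force: 62.7
```

play_rows([
  [[-0.029,0,-0.157],[0,0,0],1],
  [[-0.029,0,-0.158],[0,0,0],1],
  [[-0.029,0,-0.157],[0,0,0],1],
  [[-0.029,0,-0.157],[0,0,0],1],
  [[-0.029,0,-0.158],[0,0,0],1],
])

```text
time_s: 45.5
position: [456.0, -147.3, 244.8]
orientation: [-1.566, 2.54, 0.141]
force: [-0.1, 0.4, -1.4]
grip_width: 20.6
gripper_force: 62.8
```

play_rows([
  [[-0.026,0,-0.139],[0,0,0],1],
  [[-0.025,0,-0.14],[0,0,0],1],
  [[-0.026,0,-0.139],[0,0,0],1],
  [[-0.026,0,-0.139],[0,0,0],1],
  [[-0.025,0,-0.139],[0,0,0],1],
])

```text
time_s: 46.12
position: [456.1, -147.4, 244.7]
orientation: [-2.379, 1.865, 0.216]
force: [-0.4, 0.5, -1.3]
grip_width: 21.1
gripper_force: 62.8
```

play_rows([
  [[-0.026,0,-0.14],[0,0,0],1],
  [[-0.027,0,-0.146],[0,0,0],1],
  [[-0.026,0,-0.146],[0,0,0],1],
  [[-0.027,0,-0.146],[0,0,0],1],
  [[-0.027,0,-0.145],[0,0,0],1],
])

```text
time_s: 46.75
position: [456.2, -147.3, 244.7]
orientation: [-2.943, 0.901, 0.268]
force: [0.5, -0.1, -1.3]
grip_width: 20.7
gripper_force: 62.8
```

play_rows([
  [[-0.027,0,-0.146],[0,0,0],1],
  [[-0.026,0,-0.146],[0,0,0],1],
  [[0,0,0],[0,0,0],1],
  [[0,0,0],[0,0,0],1],
])

```text
time_s: 47.25
position: [456.0, -147.6, 245.0]
orientation: [-3.066, 0.472, 0.277]
force: [-0.1, -0.3, -1.4]
grip_width: 20.6
gripper_force: 62.7
```

```bash
python3 - <<'E'
from h import *
scoopnow()
d,Rt=scoop2tcp([400,-130,0],2.84,0,OFF+[0,0,.9],A); print(manip.get_obs()["position"]);plan([(d+[0,0,20],Rt,1,4)])
E
```

```text
t 47.2 scoop in bin [-270.  -356.8  188. ] world [ 399.4 -129.7  188. ] ypr [2.836e+00 1.000e-03 1.000e-03] F [-0.1 -0.3 -1.4] grip 20.6 j [ 0.06 -0.12 -0.06 -0.07 -1.8   1.19]
[ 456.02917717 -147.55275366  244.9663475 ]
[[[0,0,-0.001],[0.77,-0.01,4.13],1],[[0,-0.001,-0.001],[0.77,0,4.13],1],[[0,0,-0.001],[0.78,0,4.13],1],[[0,0,-0.001],[0.77,-0.01,4.13],1]]
```

play_rows([
  [[0,0,0],[0.77,0,4.13],1],
  [[0,0,0],[0.77,0,4.13],1],
  [[0,0,0],[0.77,0,4.13],1],
  [[0,0,0],[0.77,0,4.13],1],
  [[0,0,0],[0,0,0],1],
])

```text
time_s: 47.88
position: [454.3, -148.0, 74.1]
orientation: [-3.066, 0.472, 0.288]
force: [0.1, 0.1, -1.7]
grip_width: 21.1
gripper_force: 62.6
```

play_rows([
  [[0,0,0],[0.09,0,0.5],1],
  [[0,0,0],[0.09,0,0.5],1],
  [[0,0,0],[0,0,0],1],
])

```text
time_s: 48.25
position: [456.8, -148.2, 67.5]
orientation: [-3.067, 0.469, 0.275]
force: [-0.7, -0.5, -1.4]
grip_width: 20.9
gripper_force: 62.7
```

play_rows([
  [[0,0,0],[0.05,0,0.3],1],
  [[0,0,0],[0,0,0],1],
])

```text
time_s: 48.5
position: [456.4, -148.1, 63.8]
orientation: [-3.067, 0.469, 0.277]
force: [0.6, -0.3, -2.1]
grip_width: 20.5
gripper_force: 62.7
```

play_rows([
  [[0,0,0],[0.05,0,0.3],1],
  [[0,0,0],[0,0,0],1],
])

```text
time_s: 48.75
position: [456.9, -148.4, 61.6]
orientation: [-3.067, 0.469, 0.275]
force: [1.5, -1.0, 3.3]
grip_width: 21.1
gripper_force: 63.2
```

play_rows([
  [[0,0,0],[0.02,0,0.12],1],
  [[0,0,0],[0,0,0],0],
  [[0,0,0],[0,0,0],0],
  [[0,0,0],[0,0,0],0],
  [[0,0,0],[0,0,0],0],
])

```text
time_s: 49.38
position: [456.2, -148.1, 59.4]
orientation: [-3.067, 0.469, 0.278]
force: [-0.6, 0.6, -0.2]
grip_width: 85.7
gripper_force: 0.0
```

play_rows([
  [[0,0,0],[0,0,-1.5],0],
  [[0,0,0],[0,0,-3.5],0],
  [[0,0,0],[0,0,-4.5],0],
  [[0,0,0],[0,0,-5],0],
  [[0,0,0],[0,0,0],0],
])

```text
time_s: 50.0
position: [483.3, -156.6, 207.9]
orientation: [-3.068, 0.469, 0.263]
force: [0.4, -0.7, -0.6]
grip_width: 85.1
gripper_force: 0.0
```

play_rows([
  [[0,0,0],[-3,0,0],0],
  [[0,0,0],[-5,0,0],0],
  [[0,0,0],[0,0,0],0],
  [[0,0,0],[0,0,0],0],
])

```text
time_s: 50.5
position: [406.2, -132.3, 216.9]
orientation: [-3.067, 0.469, 0.276]
force: [0.9, 0.3, -0.8]
grip_width: 85.6
gripper_force: 0.0
```

```bash
python3 - <<'E'
from h import *
s=manip.get_obs(); print(s["position"],s["joint_pos"].round(2),s["time_s"])
T2=tool(0,np.radians(50),0,False); g=np.array([606,-217,265]); z=T2.apply([0,0,1]); pre=g-z*95; print(pre,T2.as_matrix().round(2))
p=plan([(pre,T2,0,6),(pre,T2,0,2)])
E
```

```text
[ 406.16636702 -132.2840865   216.90975212] [ 0.1  -0.27 -0.23 -0.07 -1.77  1.16] 50.5
[ 533.2257779  -217.          326.06482292] [[ 0.64  0.    0.77]
 [ 0.   -1.    0.  ]
 [ 0.77  0.   -0.64]]
[[[0.015,0.149,-0.043],[1.78,0.61,-1.91],0],[[0.016,0.149,-0.042],[2.02,0.67,-1.63],0],[[0.015,0.149,-0.043],[2.21,0.73,-1.33],0],[[0.016,0.149,-0.043],[2.35,0.82,-1.0],0],[[0.015,0.149,-0.042],[2.44,0.9,-0.66],0]]
[[[0.015,0.149,-0.043],[2.47,1.0,-0.3],0],[[0.016,0.15,-0.043],[2.44,1.11,0.04],0],[[0,0,0],[0,0,0],0],[[0,0,0],[0,0,0],0]]
```

play_rows([
  [[0.015,0.149,-0.043],[1.78,0.61,-1.91],0],
  [[0.016,0.149,-0.042],[2.02,0.67,-1.63],0],
  [[0.015,0.149,-0.043],[2.21,0.73,-1.33],0],
  [[0.016,0.149,-0.043],[2.35,0.82,-1.0],0],
  [[0.015,0.149,-0.042],[2.44,0.9,-0.66],0],
])

```text
time_s: 51.12
position: [498.0, -193.3, 295.0]
orientation: [-3.002, 0.139, -0.891]
force: [0.7, -0.2, 0.1]
grip_width: 85.3
gripper_force: 0.0
```

play_rows([
  [[0.015,0.149,-0.043],[2.47,1.0,-0.3],0],
  [[0.016,0.15,-0.043],[2.44,1.11,0.04],0],
  [[0,0,0],[0,0,0],0],
  [[0,0,0],[0,0,0],0],
])

```text
time_s: 51.62
position: [533.1, -217.3, 325.0]
orientation: [2.85, -0.001, 1.322]
force: [0.2, 0.3, 0.1]
grip_width: 85.3
gripper_force: 0.0
```

```bash
python3 - <<'E'
from h import *
s=manip.get_obs(); print(s["position"],s["joint_pos"].round(2),s["time_s"]); grab()
T2=tool(0,np.radians(50),0,False); g=np.array([606,-217,265]); step(g,T2)
for n in("top","side"):
    print(n,[proj(n,q)[0].round(0).tolist() for q in([500,-160,73],[400,-130,20],[606,-217,317],[606,-217,265],[606,-217,213])])
blobs("top",(0,0,120),(180,40,255),(255,255,330,310),20); blobs("top",(0,0,0),(180,255,45),(255,255,330,300),20)
blobs("side",(0,0,120),(180,40,255),(290,200,370,300),20); blobs("side",(0,0,0),(180,255,45),(290,200,370,300),20)
blobs("side",(0,0,100),(180,60,255),(285,150,325,185),8)
E
```

```text
[ 533.13632963 -217.30705549  325.00590271] [-0.07 -0.68 -0.52 -0.07 -0.87  1.66] 51.625
turn [-0.     0.003  0.   ] shift cm [0.07 0.02 9.44]
top [[288.0, 250.0], [279.0, 282.0], [310.0, 202.0], [308.0, 206.0], [307.0, 210.0]]
side [[307.0, 240.0], [324.0, 276.0], [297.0, 153.0], [297.0, 167.0], [296.0, 180.0]]
top area 262 c [276.4, 267.7] rect [[276.5, 267.5], [17.1, 15.8], 18.4] [[271, 258], [267, 272], [282, 277], [286, 263], [282, 261], [280, 263], [276, 259]]
top area 29 c [279.9, 257.2] rect [[279.8, 257.1], [4.7, 6.0], 18.4] [[278, 255], [277, 258], [281, 260], [283, 255]]
top area 1199 c [313.8, 277.2] rect [[314.0, 277.0], [44.0, 30.0], 90.0] [[299, 255], [302, 268], [299, 274], [300, 298], [313, 299], [316, 297], [317, 299], [329, 299], [328, 255]]
side area 47 c [295.7, 233.4] rect [[295.8, 233.6], [8.9, 8.0], 63.4] [[298, 229], [291, 231], [294, 238], [301, 236]]
side area 404 c [310.8, 268.3] rect [[310.3, 268.4], [22.1, 22.3], 68.2] [[316, 256], [304, 259], [299, 264], [299, 270], [300, 266], [303, 270], [300, 272], [304, 272], [306, 281], [322, 275], [322, 269], [321
[... 487 characters left out ...]
40], [306, 258], [309, 254]]
side area 107 c [296.6, 157.6] rect [[297.0, 158.6], [11.9, 27.9], 73.3] [[309, 150], [305, 150], [300, 154], [293, 154], [293, 156], [294, 154], [298, 155], [286, 163], [285, 167], [300, 156], [303, 163], [302, 155]]
side area 9 c [297.7, 167.7] rect [[297.6, 167.7], [0.9, 5.8], 63.4] [[300, 166], [295, 169]]
side area 10 c [307.9, 169.4] rect [[308.0, 169.5], [1.0, 6.0], 90.0] [[305, 170], [311, 169]]
side area 128 c [303.2, 180.2] rect [[303.3, 179.0], [23.7, 12.0], 4.8] [[292, 172], [295, 181], [291, 184], [297, 181], [299, 182], [297, 184], [300, 184], [305, 180], [307, 181], [306, 184], [312, 184], [315, 181], [312, 181], [310, 177], [305, 175], [297, 180]]
```

```bash
python3 - <<'E'
from fit import *
fit([("side",(295.8,233.5),(-104,0,74)),("side",(302.6,247.7),(-58,0,59)),("top",(282,277),(25,30,1)),("top",(267,272),(25,-30,1)),("top",(271,258),(-25,-30,44)),("top",(286,263),(-25,30,44))],[400,-130,2.84])
E
```

```text
[ 445.917 -121.655    2.804] res [[-0.3, -0.7], [-0.2, -1.0], [0.3, 1.2], [-1.4, 0.7], [-0.9, -0.4], [1.2, 0.3]]
```

play_rows([
  [[0,0,0],[0.02,0,3.0],0],
  [[0,0,0],[0.02,0,3.0],0],
  [[0,0,0],[0.03,0,2.5],0],
  [[0,0,0],[0,0,0.9],0],
  [[0,0,0],[0,0,0],0],
])

```text
time_s: 52.35
position: [605.7, -216.7, 265.2]
orientation: [2.849, 0.001, 1.325]
force: [0.2, 0.4, 1.8]
grip_width: 85.4
gripper_force: 0.0
```

play_rows([
  [[0,0,0],[0,0,0],0.4],
  [[0,0,0],[0,0,0],0.7],
  [[0,0,0],[0,0,0],0.85],
])

```text
time_s: 52.72
position: [605.4, -217.2, 266.6]
orientation: [2.846, 0.0, 1.328]
force: [0.5, 0.6, 0.9]
grip_width: 32.3
gripper_force: 0.0
```

```bash
python3 - <<'E'
from h import *
s=manip.get_obs(); print(s["position"],s["force"],s["grip_width"],s["time_s"]); grab()
c=np.load("pics/im_side.npy")[:,:,::-1]; t=np.load("pics/im_top.npy")[:,:,::-1]
def cr(im,u0,v0,w,h,s): return cv2.resize(im[v0:v0+h,u0:u0+w],None,fx=s,fy=s,interpolation=cv2.INTER_CUBIC)
cv2.imwrite("pics/hook.png",np.hstack([cr(t,260,190,80,95,5),cr(c,265,130,80,95,5)]))
E
```

```text
[ 605.38459727 -217.18583022  266.59650638] [0.45220109 0.59962354 0.93889856] 32.31631642075858 52.725
```

View pics/hook.png

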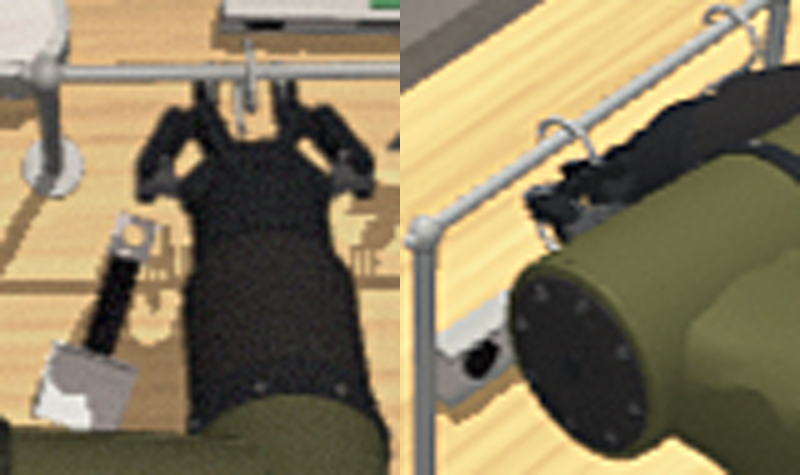

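The hook is centred between the fingers; in the crop they are at 205 and 288 and the wire is at 247. The scoop was knocked aside, and its hole is now at crop (135,237). I'll adjust the tilt and close.

```bash
python3 - <<'E'
from fit import *
print(tri(287,237.4,295.8,233.5), atz("top",287,237.4,73))
fit([("side",(295.8,233.5),(-104,0,74)),("top",(287,237.4),(-104,0,74)),("side",(302.6,247.7),(-58,0,59)),("top",(282,277),(25,30,1)),("top",(267,272),(25,-30,1)),("top",(271,258),(-25,-30,44)),("top",(286,263),(-25,30,44))],[440,-120,2.8])
blobs("top",(0,0,120),(180,45,255),(275,228,297,250),10); blobs("top",(8,46,120),(30,255,255),(283,233,291,242),3)
T3=tool(0,np.radians(55),0,False); g=np.array([611,-217,259])+5*T3.apply([0,0,1])
plan([(g,T3,.85,2)])
E
```

```text
(array([ 543.61961337, -158.40644407,   68.73511295]), np.float64(1.5580635451829787)) [ 542.38866075 -158.71837087   73.        ]
[ 445.875 -121.716    2.794] res [[0.0, -0.8], [-0.5, -0.4], [0.0, -1.1], [0.2, 1.3], [-1.4, 0.6], [-0.8, -0.4], [1.2, 0.4]]
top area 42 c [286.2, 237.3] rect [[286.1, 237.3], [7.5, 8.2], 14.0] [[284, 233], [282, 239], [288, 242], [290, 235]]
top area 5 c [288.8, 233.2] rect [[288.7, 233.1], [3.2, 0.9], 18.4] [[287, 233], [290, 234]]
top area 18 c [286.2, 236.5] rect [[286.0, 236.5], [3.0, 4.0], 90.0] [[284, 236], [288, 238], [288, 235]]
top area 4 c [290.0, 239.5] rect [[290.0, 239.5], [3.0, 0.0], -90.0] [[290, 238], [290, 241]]
[[[0,0.044,0],[-0.07,-0.01,0.69],0.85],[[0,0.043,0],[-0.11,0,0.69],0.85]]
```

play_rows([
  [[0,0.044,0],[-0.07,0,0.69],0.85],
  [[0,0.043,0],[-0.11,0,0.69],0.85],
  [[0,0,0],[0,0,0],0.85],
  [[0,0,0],[0,0,0],0.95],
  [[0,0,0],[0,0,0],1],
])

```text
time_s: 53.45
position: [615.3, -217.1, 256.5]
orientation: [2.787, 0.001, 1.45]
force: [-0.2, 0.2, 0.1]
grip_width: 3.3
gripper_force: 58.5
```

play_rows([
  [[0,0,0],[0,0,0],1],
  [[0,0,0],[0,0,0],1],
  [[0,0,0],[0,0,0],1],
])

```text
time_s: 53.82
position: [615.3, -217.1, 255.9]
orientation: [2.787, 0.001, 1.45]
force: [-0.5, -0.2, 0.2]
grip_width: 3.1
gripper_force: 58.5
```

```bash
python3 - <<'E'
from h import *
s=manip.get_obs(); r=R.from_rotvec(s["orientation"]); print(s["position"],s["force"],s["grip_width"],r.as_matrix().round(3).tolist())
p=s["position"]
plan([(p+[0,0,22],r,1,4),(p+[-30,0,26],r,1,4),(p+[-80,0,20],r,1,3)])
E
```

```text
[ 615.25378188 -217.09301929  255.90365272] [-0.4525796  -0.21113562  0.23463705] 3.120895433751656 [[0.574, 0.0, 0.819], [0.0, -1.0, -0.0], [0.819, 0.0, -0.574]]
[[[0,0,0],[0.45,0,-0.32],1],[[0,0,0],[0.45,0,-0.31],1],[[0,0,0],[0.45,0,-0.32],1],[[0,0,0],[0.45,0,-0.31],1],[[0,0,0],[-0.35,0,-0.67],1]]
[[[0,0,0],[-0.35,0,-0.67],1],[[0,0,0],[-0.34,0,-0.68],1],[[0,0,0],[-0.35,0,-0.67],1],[[0,0,0],[-1.12,0,-1.25],1],[[0,0,0],[-1.12,0,-1.25],1]]
[[[0,0,0],[-1.12,0,-1.25],1]]
```

play_rows([
  [[0,0,0],[0.45,0,-0.32],1],
  [[0,0,0],[0.45,0,-0.31],1],
  [[0,0,0],[0.45,0,-0.32],1],
  [[0,0,0],[0.45,0,-0.31],1],
  [[0,0,0],[0,0,0],1],
])

```text
time_s: 54.45
position: [615.4, -217.1, 278.6]
orientation: [2.786, 0.001, 1.451]
force: [-0.8, -0.0, 0.3]
grip_width: 3.2
gripper_force: 58.5
```

play_rows([
  [[0,0,0],[-0.35,0,-0.67],1],
  [[0,0,0],[-0.35,0,-0.67],1],
  [[0,0,0],[0,0,0],1],
])

```text
time_s: 54.82
position: [599.7, -217.2, 280.2]
orientation: [2.786, 0.0, 1.451]
force: [-0.3, 0.6, -0.1]
grip_width: 3.2
gripper_force: 58.5
```

play_rows([
  [[0,0,0],[-0.35,0,-0.67],1],
  [[0,0,0],[-0.35,0,-0.67],1],
  [[0,0,0],[-0.35,0,-0.67],1],
  [[0,0,0],[0,0,0],1],
])

```text
time_s: 55.32
position: [577.4, -217.2, 283.3]
orientation: [2.786, 0.0, 1.451]
force: [0.2, -1.3, 0.4]
grip_width: 3.3
gripper_force: 58.5
```

play_rows([
  [[0,0,0],[-1.12,0,-1.25],1],
  [[0,0,0],[-1.12,0,-1.25],1],
  [[0,0,0],[-1.12,0,-1.25],1],
  [[0,0,0],[0,0,0],1],
  [[0,0,0],[0,0,0],1],
])

```text
time_s: 55.95
position: [528.0, -217.1, 276.8]
orientation: [2.787, 0.0, 1.45]
force: [0.5, -0.2, -0.5]
grip_width: 2.9
gripper_force: 58.5
```

```bash
cat >> h.py <<'E'
HT=R.from_euler("y",0)  # hook frame = world axes at grasp; tool there:
T3=tool(0,np.radians(55),0,False); HOFF=np.array([615.25,-217.1,255.9])-np.array([606,-217.1,265.])  # TCP in hook frame
def hook2tcp(P,az): # hook origin P, hook x azimuth az
    Q=R.from_euler("z",az); return np.array(P)+Q.apply(HOFF),Q*T3
def hooknow():
    s=manip.get_obs(); Q=R.from_rotvec(s["orientation"])*T3.inv(); P=s["position"]-Q.apply(HOFF); print("t",round(s["time_s"],1),"hook",P.round(1),"eul",Q.as_euler("ZYX").round(3),"F",s["force"].round(1),"gw",round(s["grip_width"],1),"j",s["joint_pos"].round(2)); return P,Q
E
python3 - <<'E'
from h import *
P,Q=hooknow(); grab()
for q in((20,0,32),(0,0,52),(-20,0,-32),(0,0,-52),(18,0,-25)): print(q,proj("top",P+Q.apply(q))[0].round(1),proj("side",P+Q.apply(q))[0].round(1))
u=proj("top",P)[0].astype(int); blobs("top",(0,0,95),(180,60,255),(u[0]-10,u[1]-25,u[0]+10,u[1]+22),4,1)
u=proj("side",P)[0].astype(int); blobs("side",(0,0,95),(180,60,255),(u[0]-20,u[1]-25,u[0]+20,u[1]+22),4,1)
E
```

```text
t 56.0 hook [ 518.8 -217.1  285.9] eul [ 0.  0. -0.] F [ 0.5 -0.2 -0.5] gw 2.9 j [-0.08 -0.77 -0.69 -0.1  -0.7   1.7 ]
(20, 0, 32) [310.5 226.3] [315.3 164.9]
(0, 0, 52) [311.3 232.4] [321.3 163. ]
(-20, 0, -32) [309.2 243.6] [324.6 188.6]
(0, 0, -52) [308.5 237.7] [318.7 189.9]
(18, 0, -25) [309.  230.2] [314.6 180. ]
top area 30 c [311.2, 233.9] rect [[311.0, 234.5], [15.0, 2.0], 90.0] [[310, 227], [311, 242], [312, 228]]
top area 11 c [307.8, 229.9] rect [[308.0, 230.0], [4.0, 2.0], 90.0] [[307, 228], [308, 232], [309, 230]]
side area 29 c [302.6, 153.4] rect [[302.9, 153.1], [2.8, 10.8], 56.3] [[308, 151], [302, 152], [299, 154], [299, 157]]
side area 9 c [325.4, 154.3] rect [[325.2, 154.2], [6.7, 1.2], 59.0] [[324, 151], [327, 157]]
side area 61 c [336.0, 159.2] rect [[333.5, 159.0], [16.0, 9.0], 90.0] [[338, 151], [335, 157], [331, 159], [329, 158], [336, 158], [335, 167], [338, 164]]
side area 355 c [312.0, 178.1] rect [[312.9, 178.9], [27.5, 33.9], 8.5] [[323, 164], [317, 163], [320, 164], [318, 166], [317, 165], [315, 168], [299, 179], [303, 179], [299, 183], [299, 185], [304, 181], [306, 182], [306, 184], [299, 189], [299, 194], [313, 184], [320, 191], [319, 197], [324, 194], [322, 195], [320, 193], [319, 189], [313, 183], [311, 178], [318, 177], [319, 176], [315, 176], [315, 174], [324, 175], [322, 173], [323, 168], [326, 169], [327, 173], [328, 171]]
side area 7 c [328.4, 189.9] rect [[328.2, 189.7], [1.4, 3.5], 45.0] [[330, 189], [328, 189], [327, 191]]
side area 57 c [332.0, 194.8] rect [[332.0, 193.5], [7.0, 12.0], 90.0] [[338, 197], [334, 193], [334, 190], [332, 190], [332, 192], [326, 196]]
```

```bash
python3 - <<'E'
from fit import *
# bar line in the top view: columns 255..., find bar rows by low saturation in the column profile
im=np.load("pics/im_top.npy"); hsv=cv2.cvtColor(im,cv2.COLOR_RGB2HSV).astype(int)
for u in(282,288,294,330,340):
    col=hsv[195:216,u]; m=(col[:,1]<50)&(col[:,2]>80); v=195+np.where(m)[0]; print(u,v.tolist(), atz("top",u,v.mean() if len(v) else 204,310)[:2].round(1))
print(hsv[195:216,288].tolist())
P,Q=hooknow()
v=hsv[220:248,306:316]; 
for r in range(28): print(220+r,v[r,:,1].tolist(),v[r,:,2].tolist())
E
```

```text
282 [203, 204, 205] [ 604.3 -140.3]
288 [203, 204, 205] [ 604. -157.]
294 [203, 204, 205] [ 603.7 -173.7]
330 [195, 196, 203, 204, 205] [ 611.7 -274.5]
340 [196, 202, 203, 204] [ 609.4 -302.4]
[[16, 106, 218], [17, 111, 210], [17, 113, 216], [16, 108, 213], [16, 106, 210], [17, 106, 217], [17, 108, 226], [16, 104, 179], [16, 18, 160], [23, 11, 185], [8, 7, 137], [17, 83, 138], [19, 101, 222], [18, 100, 225], [17, 101, 223], [17, 109, 208], [17, 104, 206], [16, 108, 207], [16, 105, 218], [17, 102, 221], [19, 103, 222]]
t 56.0 hook [ 518.9 -217.   285.5] eul [ 0.     0.001 -0.   ] F [-0.3 -0.3 -0.5] gw 3.0 j [-0.08 -0.77 -0.68 -0.1  -0.7   1.7 ]
220 [101, 100, 97, 99, 102, 99, 96, 98, 99, 99] [219, 220, 220, 219, 220, 221, 222, 221, 220, 220]
221 [99, 102, 95, 101, 97, 98, 93, 101, 100, 98] [219, 218, 219, 218, 221, 221, 219, 217, 220, 219]
222 [100, 98, 100, 98, 99, 97, 95, 99, 100, 97] [219, 218, 220, 222, 220, 220, 220, 220, 220, 221]
223 [101, 102, 103, 106, 100, 102, 106, 106, 102, 101] [219, 219, 218, 222, 220, 218, 219, 218, 220, 219]
224 [107, 110, 107, 109, 105, 108, 109, 107,
[... 1435 characters left out ...]
 31]
240 [13, 15, 55, 24, 12, 12, 12, 21, 40, 23] [38, 35, 23, 32, 82, 125, 86, 49, 32, 34]
241 [15, 13, 6, 70, 40, 18, 13, 34, 7, 0] [34, 40, 40, 73, 83, 99, 61, 37, 38, 36]
242 [76, 27, 0, 65, 79, 48, 20, 47, 32, 58] [37, 38, 28, 83, 149, 112, 51, 27, 32, 35]
243 [44, 32, 32, 61, 99, 97, 86, 33, 42, 32] [35, 40, 32, 84, 207, 155, 68, 31, 36, 40]
244 [49, 28, 53, 35, 98, 104, 94, 44, 62, 8] [31, 36, 34, 81, 170, 149, 65, 29, 29, 34]
245 [7, 24, 20, 33, 97, 96, 102, 33, 42, 24] [37, 32, 39, 84, 163, 180, 95, 23, 36, 32]
246 [21, 28, 19, 84, 103, 116, 108, 58, 42, 15] [36, 36, 40, 73, 124, 145, 83, 22, 36, 34]
247 [8, 25, 15, 31, 54, 78, 50, 68, 21, 7] [31, 31, 34, 41, 47, 59, 41, 15, 36, 37]
```

```bash
echo "HOFF=np.array([11.9,0,-9.1])" >> h.py; python3 - <<'E'
from h import *
print("level",[atz("top",u/1.4,v/1.4,50)[:2].round(0) for u,v in((428,274),(522,274))])
hooknow()
# hole refine (scoop not moved?)
blobs("top",(0,0,120),(180,45,255),(275,228,297,250),10)
az=-.348; d=np.array([np.cos(az),np.sin(az),0]); H=np.array([543.5,-157,0])
w=lambda k,z:(*hook2tcp(H+d*k+[0,0,z],az),1)
p=plan([(*w(43,200),6),(*w(43,94),4)]); print(); p=plan([(*w(20,94),4)],p); print(); plan([(*w(20,112),4),(*w(6,120),4)],p)
E
```

```text
level [array([ 688., -226.]), array([ 684., -457.])]
t 56.0 hook [ 516.2 -217.   285.5] eul [ 0.     0.001 -0.   ] F [-0.3 -0.3 -0.5] gw 3.0 j [-0.08 -0.77 -0.68 -0.1  -0.7   1.7 ]
top area 44 c [286.5, 237.1] rect [[286.2, 237.1], [7.9, 8.2], 18.4] [[284, 233], [282, 239], [288, 242], [291, 235]]
[[[-0.047,0,0.033],[-0.52,-0.69,1.73],1],[[-0.048,0,0.034],[-0.55,-0.75,1.7],1],[[-0.047,0.001,0.033],[-0.58,-0.81,1.66],1],[[-0.048,0,0.033],[-0.6,-0.88,1.62],1],[[-0.047,0,0.034],[-0.63,-0.92,1.58],1]]
[[[-0.048,0,0.033],[-0.67,-0.98,1.54],1],[[0,0,0],[-2.17,0,1.52],1],[[0,0,0],[-2.17,0,1.52],1],[[0,0,0],[-2.17,0,1.52],1],[[0,0,0],[-2.17,0,1.52],1]]

[[[0,0,0],[-0.33,0,-0.47],1],[[0,0,0],[-0.33,0,-0.47],1],[[0,0,0],[-0.33,0,-0.47],1],[[0,0,0],[-0.33,0,-0.48],1]]

[[[0,0,0],[0.37,0,-0.26],1],[[0,0,0],[0.37,0,-0.25],1],[[0,0,0],[0.36,0,-0.26],1],[[0,0,0],[0.37,0,-0.26],1],[[0,0,0],[-0.04,0,-0.4],1]]
[[[0,0,0],[-0.03,0,-0.4],1],[[0,0,0],[-0.04,0,-0.4],1],[[0,0,0],[-0.04,0,-0.4],1]]
```

play_rows([
  [[-0.047,0,0.033],[-0.52,-0.69,1.73],1],
  [[-0.048,0,0.034],[-0.55,-0.75,1.7],1],
  [[-0.047,0,0.033],[-0.58,-0.81,1.66],1],
  [[-0.048,0,0.033],[-0.6,-0.88,1.62],1],
  [[-0.047,0,0.034],[-0.63,-0.92,1.58],1],
])

```text
time_s: 56.68
position: [584.3, -181.3, 204.5]
orientation: [2.648, -0.386, 1.376]
force: [0.2, -1.5, 1.3]
grip_width: 3.5
gripper_force: 58.6
```

play_rows([
  [[-0.048,0,0.033],[-0.67,-0.98,1.54],1],
  [[0,0,0],[-2.17,0,1.52],1],
  [[0,0,0],[-2.17,0,1.52],1],
  [[0,0,0],[-2.17,0,1.52],1],
  [[0,0,0],[-2.17,0,1.52],1],
])

```text
time_s: 57.3
position: [621.0, -184.0, 122.8]
orientation: [2.67, -0.469, 1.265]
force: [0.9, -0.5, -0.5]
grip_width: 3.3
gripper_force: 58.5
```

play_rows([
  [[0,0,0],[0,0,0],1],
  [[0,0,0],[0,0,0],1],
  [[0,0,0],[0,0,0],1],
])

```text
time_s: 57.68
position: [621.5, -183.0, 125.8]
orientation: [2.668, -0.468, 1.272]
force: [-0.3, -0.7, 1.0]
grip_width: 3.0
gripper_force: 58.6
```

```bash
python3 - <<'E'
from h import *
P,Q=hooknow(); grab()
for n in("top","side"):
    print(n,[proj(n,q)[0].round(1).tolist() for q in(P+Q.apply([-20,0,-32]),P+Q.apply([0,0,-52]),P+Q.apply([0,0,52]),[543.5,-157,73])])
blobs("top",(0,0,110),(180,50,255),(270,225,300,250),6); blobs("side",(0,0,110),(180,50,255),(280,205,315,250),8)
az=-.348; d=np.array([np.cos(az),np.sin(az),0]); H=np.array([543.5,-157,0])
w=lambda k,z:(*hook2tcp(H+d*k+[0,0,z],az),1)
p=plan([(*w(43,94),1)]); p=plan([(*w(20,94),4)],p)
E
```

```text
t 57.7 hook [ 610.9 -179.2  135.7] eul [-0.347  0.07   0.   ] F [-0.3 -0.7  1. ] gw 3.0 j [-0.12 -0.43 -1.08  1.33 -0.18  0.11]
top [[290.9, 221.4], [292.5, 217.3], [294.5, 209.0], [286.5, 237.1]]
side [[288.3, 215.2], [285.5, 215.7], [285.2, 190.7], [295.8, 232.9]]
top area 17 c [272.1, 226.5] rect [[272.0, 226.5], [3.0, 4.0], 90.0] [[271, 225], [270, 228], [273, 228], [274, 225]]
side area 46 c [295.7, 233.7] rect [[295.8, 233.4], [8.2, 8.2], 71.6] [[297, 229], [291, 231], [294, 238], [301, 236]]
[[[0,0.07,0],[-4.88,0.2,0.45],1]]
[[[0,0,0],[-0.33,0,-0.47],1],[[0,0,0],[-0.33,0,-0.47],1],[[0,0,0],[-0.33,0,-0.47],1],[[0,0,0],[-0.33,-0.01,-0.47],1]]
```

The arm hit joint limits, because this tool tilt is too shallow down low. I'll lean the hook 0.3 rad so the tool is steeper, and thread it that way.

```bash
cat >> h.py <<'E'
AZ=-.348; DV=np.array([np.cos(AZ),np.sin(AZ),0]); HOLE=np.array([543.5,-157,73.])
def tip(k,z,delta,az=AZ,loc=(-20,0,-32)):
    "hook with point loc at HOLE+k*DV, height z, hook top leaning forward by delta"
    Q=R.from_euler("ZY",[az,delta]); O=np.array([*(HOLE+k*DV)[:2],z])-Q.apply(loc); return O+Q.apply(HOFF),Q*T3
E
python3 - <<'E'
from h import *
hooknow()
a=tip(24,150,.3); print(a[0]); plan([(*a,1,5),(*a,1,7)])
E
```

```text
t 57.8 hook [ 610.8 -179.3  135.5] eul [-0.347  0.07   0.   ] F [ 0.2  0.9 -0.1] gw 3.0 j [-0.12 -0.43 -1.08  1.33 -0.18  0.11]
[ 601.07155606 -177.88486802  162.45011101]
[[[0,-0.046,0],[0.31,0.04,-0.79],1],[[0,-0.046,0],[0.27,0.04,-0.8],1],[[0,-0.046,0],[0.24,0.04,-0.81],1],[[0,-0.046,0],[0.2,0.04,-0.83],1],[[0,-0.046,0],[0.16,0.04,-0.83],1]]
[[[0,0,0],[0,0,0],1],[[0,0,0],[0,0,0],1],[[0,0,0],[0,0,0],1],[[0,0,0],[0,0,0],1],[[0,0,0],[0,0,0],1]]
[[[0,0,0],[0,0,0],1],[[0,0,0],[0,0,0],1]]
```

play_rows([
  [[0,-0.046,0],[0.31,0.04,-0.79],1],
  [[0,-0.046,0],[0.27,0.04,-0.8],1],
  [[0,-0.046,0],[0.24,0.04,-0.81],1],
  [[0,-0.046,0],[0.2,0.04,-0.83],1],
  [[0,-0.046,0],[0.16,0.04,-0.83],1],
])

```text
time_s: 58.4
position: [602.4, -179.8, 163.8]
orientation: [2.817, -0.498, 0.986]
force: [0.9, -0.5, 0.8]
grip_width: 3.1
gripper_force: 58.6
```

play_rows([
  [[0,0,0],[0,0,0],1],
  [[0,0,0],[0,0,0],1],
  [[0,0,0],[0,0,0],1],
])

```text
time_s: 58.78
position: [601.9, -181.0, 161.7]
orientation: [2.814, -0.499, 0.984]
force: [-0.5, 0.2, -0.3]
grip_width: 3.2
gripper_force: 58.6
```

```bash
python3 - <<'E'
from h import *
P,Q=hooknow()
p=plan([(*tip(24,150,.3),1,2)]); print(); p=plan([(*tip(24,62,.3),1,5)],p)
E
```

```text
t 58.8 hook [ 593.6 -177.9  173.8] eul [-0.353  0.286 -0.003] F [-0.5  0.2 -0.3] gw 3.2 j [ 0.16 -0.43 -0.77  0.51 -0.69  0.75]
[[[0.002,-0.007,-0.001],[-0.05,-0.13,-0.09],1],[[0.003,-0.007,0],[-0.05,-0.14,-0.08],1]]

[[[0,0,0],[-1.08,0,1.39],1],[[0,0,0],[-1.08,0,1.39],1],[[0,0,0],[-1.07,0,1.39],1],[[0,0,0],[-1.08,0.01,1.39],1],[[0,0,0],[-1.08,0,1.39],1]]
```

play_rows([
  [[0.002,-0.007,0],[-0.05,-0.13,-0.09],1],
  [[0.003,-0.007,0],[-0.05,-0.14,-0.08],1],
  [[0,0,0],[-1.08,0,1.39],1],
  [[0,0,0],[-1.08,0,1.39],1],
  [[0,0,0],[-1.08,0,1.39],1],
])

```text
time_s: 59.4
position: [601.8, -177.4, 110.6]
orientation: [2.828, -0.499, 0.97]
force: [-0.6, -1.1, -1.3]
grip_width: 3.4
gripper_force: 58.6
```

play_rows([
  [[0,0,0],[-1.08,0,1.39],1],
  [[0,0,0],[-1.08,0,1.39],1],
  [[0,0,0],[0,0,0],1],
  [[0,0,0],[0,0,0],1],
])

```text
time_s: 59.9
position: [602.2, -177.4, 76.8]
orientation: [2.827, -0.499, 0.971]
force: [0.5, -0.5, -0.4]
grip_width: 3.1
gripper_force: 58.6
```

```bash
python3 - <<'E'
from h import *
P,Q=hooknow(); t=P+Q.apply([-20,0,-32]); print("tip",t.round(1),"k",((t-HOLE)@DV).round(1)); grab()
blobs("side",(0,0,110),(180,50,255),(280,205,315,250),8)
print(proj("side",[t,P+Q.apply([0,0,-52])]).round(1).tolist())
p=plan([(*tip(24,62,.3),1,1)]); print(); p=plan([(*tip(0,62,.3),1,4)],p)
E
```

```text
t 59.9 hook [ 594.  -174.4   89. ] eul [-0.348  0.298  0.002] F [ 0.5 -0.5 -0.4] gw 3.1 j [ 0.13 -0.35 -0.9   0.63 -0.5   0.62]
tip [ 567.2 -164.7   64.3] k 24.9
side area 49 c [295.2, 233.4] rect [[295.4, 233.2], [9.3, 8.1], 59.0] [[297, 229], [290, 231], [294, 238], [300, 235]]
[[291.8, 229.2], [289.6, 231.4]]
[[[-0.002,-0.002,-0.002],[-0.25,0.1,0.15],1]]

[[[0,0,0],[-0.47,0,-0.37],1],[[0,0,0],[-0.48,0,-0.36],1],[[0,0,0],[-0.47,0,-0.37],1],[[0,0,0],[-0.47,0,-0.37],1]]
```

play_rows([
  [[0,0,0],[-0.25,0.1,0.15],1],
  [[0,0,0],[-0.47,0,-0.37],1],
  [[0,0,0],[-0.47,0,-0.37],1],
  [[0,0,0],[-0.47,0,-0.37],1],
  [[0,0,0],[-0.47,0,-0.37],1],
])

```text
time_s: 60.62
position: [577.5, -169.6, 73.3]
orientation: [2.828, -0.499, 0.97]
force: [-0.6, 0.3, -0.3]
grip_width: 3.6
gripper_force: 58.6
```

play_rows([
  [[0,0,0],[0,0,0],1],
  [[0,0,0],[0,0,0],1],
  [[0,0,0],[0,0,0],1],
])

```text
time_s: 61.0
position: [578.0, -169.8, 73.2]
orientation: [2.828, -0.499, 0.97]
force: [-0.4, -0.4, 0.2]
grip_width: 3.3
gripper_force: 58.6
```

```bash
python3 - <<'E'
from h import *
P,Q=hooknow(); t=P+Q.apply([-20,0,-32]); print("tip",t.round(1),"k",((t-HOLE)@DV).round(1),"lat",((t-HOLE)@[-DV[1],DV[0],0]).round(1)); grab()
blobs("side",(0,0,110),(180,50,255),(275,200,315,250),6)
print(proj("side",[t,P+Q.apply([0,0,-52]),P+Q.apply([16,0,-19.5])]).round(1).tolist())
im=np.load("pics/im_side.npy"); hs=cv2.cvtColor(im,cv2.COLOR_RGB2HSV)
for v in range(224,242): print(v,hs[v,284:306,1].tolist(),hs[v,284:306,2].tolist())
p=plan([(*tip(0,62,.3),1,1)]); print(); p=plan([(*tip(0,78,.3),1,4)],p)
E
```

```text
t 61.0 hook [ 569.8 -166.9   85.4] eul [-0.348  0.299  0.002] F [-0.4 -0.4  0.2] gw 3.3 j [ 0.16 -0.43 -0.97  0.63 -0.53  0.6 ]
tip [ 543.  -157.1   60.7] k -0.4 lat -0.2
side area 37 c [276.7, 205.3] rect [[278.0, 205.0], [10.0, 6.0], 90.0] [[277, 200], [275, 200], [275, 210], [281, 206], [276, 203]]
side area 19 c [285.8, 201.7] rect [[285.7, 201.4], [3.0, 8.6], 53.1] [[290, 200], [285, 200], [283, 205]]
side area 11 c [291.5, 211.3] rect [[291.5, 211.1], [6.4, 1.4], 53.1] [[289, 209], [293, 214]]
side area 32 c [295.1, 235.0] rect [[295.1, 235.3], [11.2, 5.8], 26.6] [[291, 231], [294, 238], [301, 236], [299, 234], [294, 236], [292, 234], [293, 231]]
side area 8 c [275.2, 246.5] rect [[275.5, 246.5], [1.0, 5.0], 0.0] [[275, 244], [275, 249]]
[[295.8, 235.6], [293.6, 237.7], [290.2, 226.6]]
224 [75, 255, 217, 149, 85, 60, 35, 39, 25, 9, 41, 10, 18, 18, 19, 8, 9, 0, 17, 25, 16, 8] [99, 20, 20, 29, 36, 38, 29, 26, 31, 30, 25, 26, 29, 29, 27, 31, 30, 27, 30, 31, 32, 32]
225 [30, 31, 54, 34, 16, 11, 30, 10, 46, 21, 26, 20, 16, 16, 17, 23, 16, 16, 16, 9, 9, 23] [69, 49, 33, 37, 47, 45, 3
[... 2628 characters left out ...]
26, 14, 234, 116, 117, 98, 98] [249, 248, 248, 249, 250, 249, 250, 252, 255, 242, 185, 104, 0, 10, 16, 20, 18, 12, 99, 249, 255, 255]
240 [102, 100, 98, 96, 95, 97, 97, 99, 100, 102, 94, 98, 71, 78, 70, 40, 36, 94, 255, 123, 94, 96] [248, 248, 249, 250, 249, 250, 250, 251, 254, 238, 220, 148, 18, 13, 22, 19, 21, 19, 2, 243, 255, 255]
241 [101, 99, 96, 96, 97, 97, 97, 101, 103, 103, 96, 120, 115, 204, 90, 30, 23, 49, 255, 112, 117, 88] [248, 249, 249, 250, 251, 251, 252, 252, 254, 255, 255, 240, 104, 15, 17, 17, 22, 21, 10, 100, 248, 255]
[[[-0.001,0,-0.002],[0.12,-0.04,-0.08],1]]

[[[0,0,0],[0.25,0,-0.32],1],[[0,0,0],[0.24,0,-0.31],1],[[0,0,0],[0.25,0,-0.32],1],[[0,0,0],[0.24,0.01,-0.31],1]]
```

play_rows([
  [[0,0,0],[0.12,0,-0.1],1],
  [[0,0,0],[0.25,0,-0.32],1],
  [[0,0,0],[0.25,0,-0.32],1],
  [[0,0,0],[0.25,0,-0.32],1],
  [[0,0,0],[0.25,0,-0.32],1],
])

```text
time_s: 61.72
position: [578.3, -169.9, 91.4]
orientation: [2.828, -0.499, 0.97]
force: [-0.2, 0.6, -0.1]
grip_width: 3.5
gripper_force: 58.6
```

play_rows([
  [[0,0,0],[0.09,0,-0.12],1],
  [[0,0,0],[0,0,0],1],
  [[0,0,0],[0,0,0],1],
])

```text
time_s: 62.1
position: [578.1, -170.0, 92.2]
orientation: [2.828, -0.499, 0.969]
force: [0.0, -0.8, -0.7]
grip_width: 2.9
gripper_force: 58.6
```

```bash
python3 - <<'E'
from h import *
P,Q=hooknow(); t=P+Q.apply([-20,0,-32]); print("tip",t.round(1),"k",((t-HOLE)@DV).round(1)); grab()
blobs("side",(0,0,110),(180,50,255),(283,220,306,245),6); print(proj("side",[t]).round(1))
blobs("side",(0,0,0),(180,255,30),(290,235,320,265),40)
im=np.load("pics/im_side.npy"); hs=cv2.cvtColor(im,cv2.COLOR_RGB2HSV)
for v in range(227,241): print(v,hs[v,288:304,1].tolist(),hs[v,288:304,2].tolist())
E
```

```text
t 62.1 hook [ 569.9 -167.   104.4] eul [-0.348  0.3    0.002] F [ 0.  -0.8 -0.7] gw 2.9 j [ 0.17 -0.45 -0.93  0.59 -0.58  0.64]
tip [ 543.1 -157.2   79.8] k -0.3
side area 61 c [295.3, 233.0] rect [[295.2, 231.8], [11.7, 8.2], 71.6] [[291, 227], [294, 238], [301, 236], [298, 229], [293, 230]]
[[296.  231.5]]
side area 52 c [299.7, 242.1] rect [[300.7, 243.4], [12.1, 5.4], 63.4] [[300, 237], [296, 240], [301, 250], [303, 242]]
227 [117, 110, 87, 10, 96, 105, 94, 116, 118, 89, 128, 53, 39, 9, 16, 9] [148, 255, 231, 146, 255, 255, 255, 255, 132, 43, 20, 24, 26, 30, 31, 29]
228 [96, 96, 97, 2, 103, 98, 97, 98, 116, 103, 32, 115, 184, 70, 71, 9] [255, 255, 231, 126, 237, 255, 255, 255, 255, 156, 40, 20, 18, 22, 25, 27]
229 [98, 101, 106, 47, 49, 122, 102, 88, 41, 9, 10, 80, 129, 92, 57, 22] [252, 254, 241, 159, 126, 236, 249, 229, 185, 166, 131, 109, 99, 50, 18, 23]
230 [100, 99, 99, 87, 22, 18, 12, 9, 10, 13, 8, 86, 98, 116, 117, 115] [249, 253, 255, 221, 151, 155, 145, 149, 155, 159, 156, 255, 255, 195, 131, 135]
231 [99, 97, 94, 42, 7, 8, 36, 60, 35, 13, 10, 54, 95, 91, 89, 88] [250, 2
[... 723 characters left out ...]
, 14, 16, 16, 10, 15, 96, 107] [249, 249, 253, 241, 172, 147, 160, 150, 158, 242, 219, 158, 130, 133, 239, 255]
237 [99, 97, 97, 94, 105, 51, 10, 17, 21, 0, 19, 16, 0, 78, 105, 102] [249, 249, 251, 255, 245, 174, 155, 152, 228, 255, 211, 81, 0, 39, 207, 255]
238 [99, 95, 94, 99, 105, 64, 10, 7, 11, 11, 128, 170, 93, 255, 123, 92] [249, 250, 250, 254, 242, 174, 150, 111, 68, 45, 6, 6, 11, 3, 239, 255]
239 [96, 96, 98, 99, 100, 106, 51, 17, 0, 98, 78, 38, 51, 213, 116, 113] [250, 250, 250, 251, 255, 242, 185, 104, 0, 13, 13, 20, 20, 12, 103, 255]
240 [96, 97, 97, 101, 100, 102, 95, 100, 119, 109, 89, 40, 0, 135, 255, 119] [249, 250, 250, 250, 253, 237, 219, 148, 15, 14, 20, 19, 22, 17, 7, 255]
```

The wire shows inside the hole at (296,231) to (295,235) and the plate has not moved, so the hook is threaded. I'll slide to the loop's bottom and lift.

```bash
cat >> h.py <<'E'
def hk(O,delta,az=AZ):
    Q=R.from_euler("ZY",[az,delta]); return np.array(O)+Q.apply(HOFF),Q*T3
E
python3 - <<'E'
from h import *
P,Q=hooknow()
a=P-14*DV+[0,0,15]; b=a-35*DV+[0,0,50]; c=b-40*DV+[0,0,70]
p=plan([(*hk(a,.3),1,5)]); print(); plan([(*hk(b,.25),1,7),(*hk(c,.1),1,7)],p)
E
```

```text
t 62.2 hook [ 569.9 -167.1  104.4] eul [-0.348  0.3    0.002] F [-0.1  0.2 -0.6] gw 3.2 j [ 0.17 -0.45 -0.93  0.59 -0.58  0.64]
[[[0,0,0],[-0.04,0,-0.41],1],[[0,0,-0.001],[-0.03,0,-0.41],1],[[-0.001,0,0],[-0.04,0,-0.41],1],[[0,0,0],[-0.04,0,-0.4],1],[[0,0,-0.001],[-0.04,0,-0.41],1]]

[[[0,0.007,0],[0.05,0,-0.87],1],[[0,0.007,0],[0.06,0,-0.87],1],[[0,0.007,0],[0.07,0,-0.87],1],[[0,0.007,0],[0.07,0,-0.87],1],[[0,0.008,0],[0.08,0,-0.87],1]]
[[[0,0.007,0],[0.09,0,-0.87],1],[[0,0.007,0],[0.09,0,-0.87],1],[[0,0.021,0],[0.25,0,-1.13],1],[[0,0.022,0],[0.28,0,-1.13],1],[[0,0.021,0],[0.29,0,-1.12],1]]
[[[0,0.022,0],[0.33,0,-1.11],1],[[0,0.021,0],[0.34,0,-1.11],1],[[0,0.021,0],[0.37,0,-1.09],1],[[0,0.022,0],[0.4,0,-1.09],1]]
```

play_rows([
  [[0,0,0],[-0.04,0,-0.41],1],
  [[0,0,0],[-0.04,0,-0.41],1],
  [[0,0,0],[-0.04,0,-0.41],1],
  [[0,0,0],[-0.04,0,-0.41],1],
  [[0,0,0],[-0.04,0,-0.41],1],
])

```text
time_s: 62.82
position: [564.9, -165.0, 108.0]
orientation: [2.828, -0.499, 0.971]
force: [2.0, -0.4, -0.1]
grip_width: 3.2
gripper_force: 58.6
```

play_rows([
  [[0,0.007,0],[0.05,0,-0.87],1],
  [[0,0.007,0],[0.06,0,-0.87],1],
  [[0,0.007,0],[0.07,0,-0.87],1],
  [[0,0.007,0],[0.07,0,-0.87],1],
  [[0,0,0],[0,0,0],1],
])

```text
time_s: 63.45
position: [546.3, -158.2, 136.8]
orientation: [2.81, -0.495, 1.01]
force: [0.0, 0.8, -0.5]
grip_width: 2.8
gripper_force: 58.6
```

```bash
python3 - <<'E'
from h import *
P,Q=hooknow(); grab(); print(proj("side",[P+Q.apply([0,0,-52])]).round(1))
blobs("side",(0,0,110),(180,50,255),(275,190,335,285),25); blobs("side",(0,0,0),(180,255,30),(290,200,335,270),60)
E
```

```text
t 63.5 hook [ 537.8 -155.2  148.8] eul [-0.347  0.27   0.003] F [ 0.   0.8 -0.5] gw 2.8 j [ 0.24 -0.64 -0.97  0.56 -0.72  0.65]
[[299.2 232.1]]
side area 248 c [285.7, 196.4] rect [[285.9, 195.1], [13.2, 33.8], 54.8] [[275, 209], [281, 206], [276, 203], [281, 197], [285, 199], [283, 205], [303, 190], [296, 192], [293, 190], [282, 190], [276, 194]]
side area 58 c [298.9, 232.8] rect [[298.6, 231.8], [12.7, 7.9], 66.8] [[296, 226], [297, 229], [294, 231], [298, 239], [304, 235], [301, 228], [298, 229]]
side area 378 c [284.6, 276.1] rect [[287.5, 272.5], [25.0, 23.0], 0.0] [[275, 261], [275, 284], [299, 283], [300, 279]]
side area 39 c [302.1, 266.7] rect [[302.0, 267.0], [10.0, 4.0], 90.0] [[304, 262], [301, 263], [301, 272], [304, 268]]
side area 163 c [308.0, 221.9] rect [[307.8, 222.7], [16.7, 20.4], 70.3] [[318, 221], [313, 212], [312, 216], [314, 217], [308, 217], [309, 221], [306, 219], [305, 222], [303, 220], [304, 217], [297, 219], [297, 223], [315, 229]]
side area 104 c [304.5, 246.5] rect [[305.1, 247.4], [21.2, 5.8], 68.2] [[303, 237], [299, 240], [307, 258], [309, 250]]
```

play_rows([
  [[0,0.007,0],[0.08,0,-0.87],1],
  [[0,0.007,0],[0.09,0,-0.87],1],
  [[0,0.007,0],[0.09,0,-0.87],1],
  [[0,0.021,0],[0.25,0,-1.13],1],
  [[0,0.022,0],[0.28,0,-1.13],1],
])

```text
time_s: 64.18
position: [521.9, -149.7, 179.1]
orientation: [2.767, -0.488, 1.096]
force: [0.7, 0.3, -2.3]
grip_width: 3.0
gripper_force: 58.5
```

play_rows([
  [[0,0.021,0],[0.29,0,-1.12],1],
  [[0,0.022,0],[0.33,0,-1.11],1],
  [[0,0.021,0],[0.34,0,-1.11],1],
  [[0,0.021,0],[0.37,0,-1.09],1],
  [[0,0,0],[0,0,0],1],
])

```text
time_s: 64.8
position: [502.0, -142.2, 221.0]
orientation: [2.708, -0.478, 1.208]
force: [-0.4, -0.6, -2.0]
grip_width: 3.4
gripper_force: 58.5
```

```bash
python3 - <<'E'
from h import *
P,Q=hooknow(); grab(); print(proj("side",[P+Q.apply([0,0,-52]),P+Q.apply([0,0,-52])-[0,0,130]]).round(1))
blobs("side",(0,0,110),(180,50,255),(285,190,345,295),30); blobs("side",(0,0,0),(180,255,30),(290,190,335,280),60)
c=P-20*DV+[0,0,120]
plan([(*hk(c,0),1,8)])
E
```

```text
t 64.8 hook [ 491.9 -138.6  231.4] eul [-0.347  0.121  0.004] F [-0.4 -0.6 -2. ] gw 3.4 j [ 0.37 -0.98 -1.08  0.68 -0.9   0.57]
[[307.1 223.8]
 [304.8 252.1]]
side area 135 c [291.0, 194.6] rect [[294.0, 196.5], [13.0, 18.0], 90.0] [[285, 203], [303, 190], [296, 192], [285, 190]]
side area 38 c [331.7, 194.8] rect [[331.4, 195.9], [7.2, 9.8], 51.3] [[337, 195], [333, 190], [333, 193], [328, 194], [326, 197]]
side area 54 c [306.4, 225.8] rect [[306.7, 225.1], [9.5, 8.9], 71.6] [[310, 222], [303, 222], [304, 231], [311, 228]]
side area 336 c [311.3, 257.8] rect [[312.2, 257.3], [16.6, 23.8], 69.0] [[321, 247], [316, 247], [312, 252], [299, 254], [304, 269], [322, 260]]
side area 448 c [295.0, 284.8] rect [[298.0, 281.5], [25.0, 26.0], 90.0] [[285, 269], [285, 294], [308, 294], [311, 288]]
side area 174 c [322.4, 223.6] rect [[321.5, 223.0], [29.4, 11.7], 18.4] [[309, 215], [307, 220], [312, 220], [327, 231], [334, 232], [334, 222], [331, 220], [330, 223], [327, 221], [326, 223], [324, 220], [317, 221], [314, 217], [315, 215], [313, 217], [313, 214]]
side area 123 c [310.0, 240.0] rect [[310.1, 240.3], [21.0, 5.9], 78.7] [[308, 230], [306, 235], [310, 251], [314, 249], [311, 231]]
[[[0,0.015,0],[0.98,-0.01,-1.21],1],[[0,0.016,-0.001],[1.0,0,-1.19],1],[[0,0.015,0],[1.02,-0.01,-1.17],1],[[-0.001,0.016,0],[1.04,0,-1.16],1],[[0,0.015,0],[1.06,-0.01,-1.14],1]]
[[[0,0.016,-0.001],[1.07,0,-1.13],1],[[0,0.015,0],[1.09,0,-1.11],1],[[0,0.016,0],[1.11,-0.01,-1.09],1]]
```

```bash
python3 - <<'E'
from h import *
P,Q=hooknow()
p=plan([(*hk([520,-180,270],.05,-.15),1,6),(*hk([555,-217,289],0,0),1,6),(*hk([555,-217,289],0,0),1,2)])
E
```

```text
t 64.9 hook [ 491.9 -138.9  229.8] eul [-0.348  0.124  0.002] F [-0.3 -0.4 -1.7] gw 3.3 j [ 0.37 -0.98 -1.08  0.68 -0.9   0.57]
[[[0.025,0.012,-0.022],[0.97,0.45,0.05],1],[[0.025,0.012,-0.021],[0.95,0.46,0.05],1],[[0.025,0.013,-0.022],[0.94,0.49,0.04],1],[[0.025,0.012,-0.021],[0.94,0.51,0.05],1],[[0.025,0.012,-0.022],[0.92,0.54,0.04],1]]
[[[0.025,0.012,-0.021],[0.9,0.55,0.05],1],[[0.02,0.008,-0.015],[0.67,0.49,0.33],1],[[0.02,0.009,-0.015],[0.67,0.51,0.33],1],[[0.021,0.008,-0.015],[0.65,0.53,0.32],1],[[0.02,0.009,-0.015],[0.64,0.54,0.32],1]]
[[[0.02,0.008,-0.014],[0.63,0.56,0.31],1],[[0.02,0.008,-0.015],[0.62,0.57,0.3],1],[[0,0,0],[0,0,0],1],[[0,0,0],[0,0,0],1]]
```

play_rows([
  [[0.025,0.012,-0.022],[0.97,0.45,0.05],1],
  [[0.025,0.012,-0.021],[0.95,0.46,0.05],1],
  [[0.025,0.013,-0.022],[0.94,0.49,0.04],1],
  [[0.025,0.012,-0.021],[0.94,0.51,0.05],1],
  [[0.025,0.012,-0.022],[0.92,0.54,0.04],1],
])

```text
time_s: 65.53
position: [526.5, -175.8, 252.9]
orientation: [2.751, -0.252, 1.323]
force: [-0.6, 0.1, -1.8]
grip_width: 3.4
gripper_force: 58.6
```

play_rows([
  [[0.025,0.012,-0.021],[0.9,0.55,0.05],1],
  [[0.02,0.008,-0.015],[0.67,0.49,0.33],1],
  [[0.02,0.009,-0.015],[0.67,0.51,0.33],1],
  [[0.021,0.008,-0.015],[0.65,0.53,0.32],1],
  [[0.02,0.009,-0.015],[0.64,0.54,0.32],1],
])

```text
time_s: 66.15
position: [555.3, -205.7, 272.5]
orientation: [2.779, -0.069, 1.415]
force: [-1.1, 0.0, -1.8]
grip_width: 3.2
gripper_force: 58.6
```

play_rows([
  [[0.02,0.008,-0.014],[0.63,0.56,0.31],1],
  [[0.02,0.008,-0.015],[0.62,0.57,0.3],1],
  [[0,0,0],[0,0,0],1],
  [[0,0,0],[0,0,0],1],
  [[0,0,0],[0,0,0],1],
])

```text
time_s: 66.78
position: [566.8, -216.8, 279.8]
orientation: [2.787, 0.0, 1.449]
force: [-0.5, -0.6, -2.7]
grip_width: 3.3
gripper_force: 58.7
```

```bash
python3 - <<'E'
from h import *
P,Q=hooknow(); grab()
im=np.load("pics/im_top.npy"); hs=cv2.cvtColor(im,cv2.COLOR_RGB2HSV)
u=proj("top",[P+Q.apply([20,0,32]),P+Q.apply([0,0,52])]).round(1); print(u.tolist())
u0=int(u[0][0])-5
for v in range(int(u[0][1])-5,int(u[0][1])+6): print(v,u0,hs[v,u0:u0+11,1].tolist(),hs[v,u0:u0+11,2].tolist())
blobs("side",(0,0,110),(180,50,255),(270,190,330,250),30)
print(proj("side",[P+Q.apply([0,0,-52])]).round(1))
p=plan([(*hk([555,-217,289],0,0),1,1),(*hk([578,-217,288.5],0,0),1,3)]); print(); plan([(*hk([603.5,-217,288.5],0,0),1,4)],p)
E
```

```text
t 66.8 hook [ 554.9 -216.8  288.9] eul [-0.     0.001 -0.001] F [-0.5 -0.6 -2.7] gw 3.3 j [-0.07 -0.65 -0.62 -0.09 -0.65  1.69]
[[310.1, 213.1], [310.9, 219.0]]
208 305 [99, 100, 98, 100, 96, 99, 97, 98, 101, 97, 99] [226, 224, 226, 224, 225, 226, 223, 224, 224, 223, 225]
209 305 [102, 99, 105, 105, 105, 101, 103, 101, 102, 101, 103] [224, 223, 223, 220, 223, 224, 222, 222, 224, 222, 222]
210 305 [108, 111, 106, 108, 108, 105, 102, 105, 104, 108, 104] [211, 209, 211, 210, 213, 212, 212, 211, 210, 213, 211]
211 305 [108, 110, 109, 110, 109, 112, 111, 108, 107, 106, 104] [212, 211, 210, 215, 213, 211, 215, 215, 210, 215, 216]
212 305 [105, 109, 107, 110, 111, 107, 110, 110, 107, 111, 107] [220, 222, 222, 225, 220, 186, 211, 225, 219, 220, 222]
213 305 [107, 110, 102, 108, 100, 35, 66, 105, 107, 105, 107] [223, 223, 228, 229, 176, 151, 165, 216, 224, 223, 219]
214 305 [108, 79, 30, 67, 95, 16, 21, 97, 108, 103, 103] [228, 201, 179, 149, 134, 141, 145, 214, 227, 227, 225]
215 305 [107, 67, 12, 35, 87, 14, 14, 79, 107, 104, 104] [227, 155, 146, 117, 120, 142, 161, 203, 225, 228, 228]
216 
[... 321 characters left out ...]
[271.2, 230.0] rect [[273.0, 219.5], [6.0, 59.0], 0.0] [[270, 190], [270, 249], [275, 249], [276, 246], [271, 241]]
side area 291 c [284.0, 197.3] rect [[285.1, 195.6], [13.3, 35.7], 54.8] [[303, 190], [296, 192], [293, 190], [282, 190], [272, 197], [272, 208], [275, 210], [281, 206], [276, 203], [281, 197], [285, 199], [283, 205]]
side area 136 c [301.5, 211.1] rect [[301.0, 211.0], [20.0, 10.0], 90.0] [[306, 201], [296, 208], [301, 221], [306, 217], [303, 206]]
[[309.3 182.9]]
[[[0,0,0],[-0.01,0.03,0.02],1],[[0,0,0],[0.43,0,0.64],1],[[0,0,0],[0.42,0,0.63],1],[[0,0,0],[0.43,0,0.64],1]]

[[[0,0,0],[0.37,0,0.52],1],[[0,0,0],[0.36,0,0.52],1],[[0,0,0],[0.37,0,0.52],1],[[0,0,0],[0.37,0,0.53],1]]
```

play_rows([
  [[0,0,0],[0.43,0,0.64],1],
  [[0,0,0],[0.43,0,0.64],1],
  [[0,0,0],[0.43,0,0.64],1],
  [[0,0,0],[0,0,0],1],
])

```text
time_s: 67.38
position: [590.6, -217.0, 279.4]
orientation: [2.787, -0.0, 1.449]
force: [0.9, 0.0, -1.6]
grip_width: 3.3
gripper_force: 58.7
```

play_rows([
  [[0,0,0],[0.37,0,0.52],1],
  [[0,0,0],[0.37,0,0.52],1],
  [[0,0,0],[0,0,0],1],
])

```text
time_s: 67.75
position: [603.1, -217.0, 279.6]
orientation: [2.787, -0.0, 1.45]
force: [-1.1, 0.5, -1.4]
grip_width: 3.4
gripper_force: 58.8
```

play_rows([
  [[0,0,0],[0.37,0,0.52],1],
  [[0,0,0],[0.37,0,0.52],1],
  [[0,0,0],[0,0,0],1],
  [[0,0,0],[0,0,0],1],
])

```text
time_s: 68.25
position: [615.7, -217.1, 280.1]
orientation: [2.786, -0.0, 1.451]
force: [-0.5, -0.1, -1.6]
grip_width: 3.1
gripper_force: 58.8
```

```bash
python3 - <<'E'
from h import *
P,Q=hooknow(); grab()
im=np.load("pics/im_top.npy"); hs=cv2.cvtColor(im,cv2.COLOR_RGB2HSV)
u=proj("top",[P+Q.apply([20,0,32]),P+Q.apply([0,0,52]),[603.5,-217,315]]).round(1); print(u.tolist())
u0=int(u[0][0])-5
for v in range(int(u[0][1])-4,int(u[0][1])+12): print(v,u0,hs[v,u0:u0+11,1].tolist(),hs[v,u0:u0+11,2].tolist())
p=plan([(*hk([603.5,-217,288.5],0,0),1,1),(*hk([603.5,-217,264],0,0),1,5)])
E
```

```text
t 68.2 hook [ 603.8 -217.1  289.2] eul [-0. -0. -0.] F [-0.5 -0.1 -1.6] gw 3.1 j [-0.06 -0.51 -0.54 -0.09 -0.59  1.68]
[[309.6, 195.8], [310.4, 201.3], [309.7, 203.4]]
191 304 [33, 14, 16, 18, 17, 15, 14, 17, 15, 17, 19] [122, 197, 209, 212, 211, 208, 212, 212, 210, 210, 213]
192 304 [31, 13, 12, 19, 18, 16, 18, 18, 18, 17, 17] [117, 191, 207, 211, 207, 210, 212, 214, 212, 211, 210]
193 304 [50, 19, 23, 13, 21, 19, 19, 17, 17, 15, 20] [82, 108, 120, 117, 121, 133, 133, 132, 134, 135, 138]
194 304 [37, 13, 11, 26, 25, 27, 7, 34, 20, 15, 30] [104, 95, 95, 97, 82, 47, 35, 37, 26, 34, 34]
195 304 [30, 5, 19, 14, 17, 10, 13, 23, 112, 75, 75] [111, 109, 105, 108, 103, 74, 79, 44, 16, 17, 17]
196 304 [59, 43, 51, 47, 52, 25, 14, 28, 53, 48, 49] [103, 96, 100, 98, 99, 104, 143, 119, 105, 106, 105]
197 304 [108, 95, 44, 37, 80, 56, 21, 43, 96, 107, 106] [127, 118, 132, 124, 111, 101, 155, 129, 135, 141, 135]
198 304 [104, 90, 25, 12, 76, 52, 15, 33, 91, 119, 107] [135, 124, 151, 130, 111, 78, 167, 145, 138, 135, 141]
199 304 [93, 57, 16, 15, 59, 41, 14, 10, 41, 93, 109] [85, 71, 144, 139, 90,
[... 226 characters left out ...]
 161]
202 304 [24, 0, 13, 17, 17, 23, 15, 14, 9, 18, 56] [73, 65, 78, 89, 59, 78, 166, 145, 115, 87, 128]
203 304 [13, 17, 19, 20, 20, 17, 16, 16, 19, 17, 14] [173, 179, 178, 177, 128, 138, 174, 160, 172, 178, 179]
204 304 [16, 13, 14, 17, 14, 16, 16, 16, 17, 12, 13] [179, 180, 182, 179, 132, 140, 173, 161, 166, 171, 171]
205 304 [15, 15, 21, 19, 17, 16, 20, 13, 22, 12, 16] [135, 137, 136, 135, 106, 112, 165, 139, 130, 125, 124]
206 304 [28, 11, 12, 6, 24, 26, 19, 11, 15, 11, 21] [73, 45, 44, 43, 32, 69, 131, 90, 51, 45, 60]
[[[0.001,0,0],[-0.07,-0.01,0.03],1],[[0,0,0],[-0.4,0,0.28],1],[[0,0,0],[-0.4,0,0.28],1],[[0,0,0],[-0.41,0,0.28],1],[[0,0,0],[-0.4,0,0.28],1]]
[[[0,0,0],[-0.4,0,0.29],1]]
```

play_rows([
  [[0,0,0],[-0.4,0,0.28],1],
  [[0,0,0],[-0.4,0,0.28],1],
  [[0,0,0],[-0.4,0,0.28],1],
  [[0,0,0],[-0.4,0,0.28],1],
  [[0,0,0],[0,0,0],1],
])

```text
time_s: 68.97
position: [615.5, -217.1, 259.9]
orientation: [2.787, -0.001, 1.45]
force: [0.1, -0.4, -2.8]
grip_width: 3.2
gripper_force: 58.8
```

play_rows([
  [[0,0,0],[-0.25,0,0.18],1],
  [[0,0,0],[-0.15,0,0.1],1],
  [[0,0,0],[0,0,0],1],
  [[0,0,0],[0,0,0],1],
])

```text
time_s: 69.47
position: [615.7, -217.1, 255.9]
orientation: [2.786, -0.0, 1.451]
force: [0.8, -0.3, -2.0]
grip_width: 3.4
gripper_force: 58.8
```

```bash
python3 - <<'E'
from h import *
P,Q=hooknow()
E
```

```text
t 69.5 hook [ 603.8 -217.1  265. ] eul [-0. -0. -0.] F [ 0.8 -0.3 -2. ] gw 3.4 j [-0.06 -0.5  -0.57 -0.1  -0.54  1.69]
```

play_rows([
  [[0,0,0],[-0.08,0,0.06],1],
  [[0,0,0],[0,0,0],1],
  [[0,0,0],[0,0,0],1],
])

```text
time_s: 69.85
position: [615.8, -217.2, 255.6]
orientation: [2.785, -0.0, 1.452]
force: [-1.5, 1.0, 1.8]
grip_width: 3.2
gripper_force: 58.9
```

play_rows([
  [[0,0,0],[-0.08,0,0.06],1],
  [[0,0,0],[0,0,0],1],
  [[0,0,0],[0,0,0],1],
])

```text
time_s: 70.22
position: [616.1, -217.3, 255.5]
orientation: [2.783, 0.0, 1.454]
force: [-1.5, 0.2, 6.1]
grip_width: 3.2
gripper_force: 59.4
```

The bar now bears the load. I'll ease up 1 mm, open gently, and back off along the tool axis.

play_rows([
  [[0,0,0],[0.06,0,-0.05],1],
  [[0,0,0],[0,0,0],0.95],
  [[0,0,0],[0,0,0],0.9],
  [[0,0,0],[0,0,0],0.8],
  [[0,0,0],[0,0,0],0.6],
])

```text
time_s: 70.85
position: [615.4, -217.0, 253.1]
orientation: [2.788, -0.001, 1.448]
force: [-0.3, 0.6, 0.4]
grip_width: 33.6
gripper_force: 0.0
```

play_rows([
  [[0,0,0],[0,0,0],0.4],
  [[0,0,0],[0,0,0],0.2],
  [[0,0,0],[0,0,0],0.1],
  [[0,0,0],[0,0,-1],0.1],
  [[0,0,0],[0,0,-2],0.1],
])

```text
time_s: 71.47
position: [590.4, -217.0, 271.3]
orientation: [2.787, -0.0, 1.448]
force: [-0.0, 0.1, -0.4]
grip_width: 77.0
gripper_force: 0.0
```

play_rows([
  [[0,0,0],[0,0,-3],0.1],
  [[0,0,0],[0,0,-4],0.1],
  [[0,0,0],[0,0,-4],0.1],
  [[0,0,0],[0,0,-3],0.1],
  [[0,0,0],[0,0,0],0.1],
])

```text
time_s: 72.1
position: [475.0, -217.5, 356.2]
orientation: [2.78, -0.001, 1.459]
force: [0.4, -0.1, -0.8]
grip_width: 76.9
gripper_force: 0.0
```

play_rows([
  [[0,0,0],[0,0,0],0.1],
  [[0,0,0],[0,0,0],0.1],
  [[0,0,0],[0,0,0],0.1],
  [[0,0,0],[0,0,0],0.1],
  [[0,0,0],[0,0,0],0.1],
])

```text
time_s: 72.72
position: [476.5, -217.0, 351.7]
orientation: [2.787, -0.0, 1.45]
force: [0.7, 0.1, 0.8]
grip_width: 77.0
gripper_force: 0.0
```

```bash
python3 - <<'E'
from h import *
s=manip.get_obs(); print(s["position"],s["time_s"]); knobs(); grab()
P=np.array([603.5,-217,265.5])
print("exp side low,hole,grip,bowl",proj("side",[P+[0,0,52],P-[0,0,52],P-[0,0,98],P-[0,0,155]]).round(0).tolist(),"top",proj("top",[P+[0,0,52],P-[0,0,52],P-[0,0,98],P-[0,0,155]]).round(0).tolist())
blobs("side",(0,0,110),(180,50,255),(278,145,330,225),20); blobs("side",(0,0,0),(180,255,30),(285,175,320,215),40)
E
```

```text
[ 476.47932201 -217.00090741  351.71554804] 72.725
top tub [226.4 244.4] area 57 world [530.  47.] bin 
top tub [240.6 243.9] area 56 world [530.  -1.] bin 
top tub [216.7 247.4] area 29 world [520.  80.] bin 
top tub [232.  256.5] area 26 world [488.  28.] bin 
side tub [262.4 276.9] area 84 world [529.  -1.] bin 
side tub [250.5 287.3] area 102 world [528.  49.] bin 
side tub [265.5 291.4] area 44 world [487.  28.] bin 
exp side low,hole,grip,bowl [[298.0, 154.0], [297.0, 180.0], [296.0, 191.0], [295.0, 204.0]] top [[310.0, 203.0], [307.0, 211.0], [306.0, 213.0], [305.0, 217.0]]
side area 146 c [296.4, 157.4] rect [[296.6, 157.2], [9.8, 45.5], 64.4] [[316, 145], [312, 145], [300, 154], [294, 153], [298, 155], [280, 167], [278, 171], [299, 157], [302, 160], [301, 155]]
side area 702 c [297.8, 189.1] rect [[299.1, 185.5], [29.3, 61.5], 39.1] [[329, 172], [323, 172], [321, 169], [325, 167], [320, 164], [302, 177], [299, 175], [295, 177], [292, 171], [292, 183], [278, 193], [278, 199], [282, 198], [282, 205], [278, 205], [278, 208], [282, 206], [286, 212], [303, 204], [303, 196], [300, 193], [299, 200], [295, 202], [292, 200], [290, 191], [292, 185], [306, 180], [306, 184], [300, 189], [302, 191], [318, 180], [313, 178], [317, 172]]
side area 24 c [327.9, 197.5] rect [[327.5, 197.5], [7.0, 3.0], 90.0] [[328, 194], [326, 198], [329, 201]]
side area 108 c [296.7, 190.6] rect [[296.6, 189.6], [9.6, 21.0], 25.0] [[305, 182], [301, 185], [298, 183], [293, 186], [294, 200], [298, 198], [298, 189]]
```

Six knobs are in the tub, and the black grip hangs below the hook at (296,191) as expected. I'll let it settle, check once more, and hand in.

play_rows([
  [[0,0,0],[0,0,0],0.1],
  [[0,0,0],[0,0,0],0.1],
  [[0,0,0],[0,0,0],0.1],
  [[0,0,0],[0,0,0],0.1],
  [[0,0,0],[0,0,0],0.1],
])

```text
time_s: 73.55
position: [476.3, -217.0, 352.0]
orientation: [2.786, -0.0, 1.451]
force: [-1.1, 0.3, 0.8]
grip_width: 77.0
gripper_force: 0.0
```

play_rows([
  [[0,0,0],[0,0,0],0.1],
  [[0,0,0],[0,0,0],0.1],
  [[0,0,0],[0,0,0],0.1],
  [[0,0,0],[0,0,0],0.1],
  [[0,0,0],[0,0,0],0.1],
])

```text
time_s: 74.18
position: [476.4, -217.0, 352.0]
orientation: [2.786, -0.0, 1.451]
force: [0.9, 0.4, -0.5]
grip_width: 77.2
gripper_force: 0.0
```

play_rows([
  [[0,0,0],[0,0,0],0.1],
  [[0,0,0],[0,0,0],0.1],
  [[0,0,0],[0,0,0],0.1],
  [[0,0,0],[0,0,0],0.1],
  [[0,0,0],[0,0,0],0.1],
])

```text
time_s: 74.8
position: [476.4, -217.0, 352.0]
orientation: [2.786, -0.0, 1.451]
force: [0.7, 0.0, 0.6]
grip_width: 77.0
gripper_force: 0.0
```

```bash
python3 - <<'E'
from h import *
a=np.load("pics/im_side.npy").astype(int); grab(); b=np.load("pics/im_side.npy").astype(int)
print("changed px near scoop",(np.abs(a-b).max(2)[150:225,275:325]>40).sum())
blobs("side",(0,0,0),(180,255,30),(285,175,320,215),40)
print(order.job_done())
E
```

```text
changed px near scoop 194
side area 107 c [297.4, 191.5] rect [[297.4, 190.5], [8.9, 21.3], 20.6] [[305, 182], [294, 187], [295, 201], [299, 199], [299, 188]]
the job is handed in; nothing more can be done
None
```

I handed the job in at about 75 s, with all six knobs in the tub and the scoop hanging from the S-hook on the rail; my last images show both, the scoop still swinging slightly, and no verdict came back.

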